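# Make up a bracelet-class kit: cases from the rack, piled square

## Task

Make up the kit for tonight's bracelet class: slide every bead case up out of the slanted rack, gather those lying on the table too, and pile them all flat, lid up, squarely on the banding stand, one on another with their edges flush and in line with the stand. Then lay the empty wooden stringing tray, open side up, squarely on top of the pile. Handle the clear plastic cases gently - no hard squeezing and no dropping - and leave the bowls, tumbler, spools and scissors where they are.

Things in the scene. Friction and masses are not known exactly. Their poses are not given: they have to be found in the camera images.
- rack: beech rack, fixed to the table, 262 x 100 mm base, side rails 53 mm high, four slanted slots one behind another, 50 mm apart (at x = -75, -25, 25, 75 mm). Origin: centre at table height; x from its front (robot side) to its back. A slot holds one case on its end, leaning back 30 degrees from vertical: top end towards the rack's +x, lid facing forward and up, width along the rack's y
- slot_front (a point): where the centre of the underside of a case in the front slot lies, 72 mm above the table; axes as the rack. Each slot: a back board 52 mm wide (narrower than a case) that reaches 13 mm past the case's middle, an end ledge, a front lip 27 mm deep; 17 mm gap for the 14 mm case, 3 mm play at each side. The top 40 mm of a case stands free. Slide it along its own x by 30 mm or more to clear the lip
- case1: a closed flat bead case with a clear hinged lid, a coloured base and beads of mixed colours in six cells; about 120 g, 110 long (its x axis) x 66 wide (y) x 14 mm thick (z). The origin is the centre of its underside, z points out through the clear lid. Brittle: grip it with 40 N or less (it cracks at 100 N, both fingers' forces added); stands in one of the rack's slots (or is absent)
- case2: a closed flat bead case with a clear hinged lid, a coloured base and beads of mixed colours in six cells; about 120 g, 110 long (its x axis) x 66 wide (y) x 14 mm thick (z). The origin is the centre of its underside, z points out through the clear lid. Brittle: grip it with 40 N or less (it cracks at 100 N, both fingers' forces added); stands in one of the rack's slots (or is absent)
- case3: a closed flat bead case with a clear hinged lid, a coloured base and beads of mixed colours in six cells; about 120 g, 110 long (its x axis) x 66 wide (y) x 14 mm thick (z). The origin is the centre of its underside, z points out through the clear lid. Brittle: grip it with 40 N or less (it cracks at 100 N, both fingers' forces added); stands in one of the rack's slots (or is absent)
- case4: a closed flat bead case with a clear hinged lid, a coloured base and beads of mixed colours in six cells; about 120 g, 110 long (its x axis) x 66 wide (y) x 14 mm thick (z). The origin is the centre of its underside, z points out through the clear lid. Brittle: grip it with 40 N or less (it cracks at 100 N, both fingers' forces added); stands in one of the rack's slots (or is absent)
- case5: a closed flat bead case with a clear hinged lid, a coloured base and beads of mixed colours in six cells; about 120 g, 110 long (its x axis) x 66 wide (y) x 14 mm thick (z). The origin is the centre of its underside, z points out through the clear lid. Brittle: grip it with 40 N or less (it cracks at 100 N, both fingers' forces added); lies flat on the table, lid up (or is absent)
- case6: a closed flat bead case with a clear hinged lid, a coloured base and beads of mixed colours in six cells; about 120 g, 110 long (its x axis) x 66 wide (y) x 14 mm thick (z). The origin is the centre of its underside, z points out through the clear lid. Brittle: grip it with 40 N or less (it cracks at 100 N, both fingers' forces added); lies flat on the table, lid up (or is absent)
- bead_tray: empty wooden stringing tray, 110 long (x) x 66 wide (y) x 18 mm high, a 7 mm floor with a rim all round and grey felt with three dark grooves inside; about 130 g; lies on the table, open side up. Origin: centre of its underside, z up out of the open side
- stand: banding stand, fixed to the table: a small light wooden bench, 120 long (its x) x 56 wide (its y) and 40 mm high, on a steel foot plate 130 x 56 mm; 10 mm narrower than a case, so that fingers can pass down beside a case. Origin: centre of its foot at table height
- stand_top (a point): centre of the stand's flat top, 40 mm above the table; axes as the stand: x along its length, z up. The pile goes here, case length along the stand's length, either way round
- white_bowl: white ceramic bowl of beads, 110 across, 55 mm high, loose; leave alone. Origin under its centre
- dark_bowl: black bowl of beads, 144 across, 55 mm high, loose; leave alone. Origin under its centre
- tumbler: glass tumbler with beads, 78 across, 85 mm high, loose; leave alone. Origin under its centre
- spool_red: wooden spool of red thread, 38 across, 46 mm high, loose; leave alone. Origin under its centre
- spool_teal: wooden spool of blue thread, 38 across, 46 mm high, loose; leave alone. Origin under its centre
- scissors: steel scissors lying flat, 155 x 30 x 7 mm, loose; leave alone. Origin on the underside at the screw
Things that resemble listed ones, but are neither listed nor needed, are in the scene too. Leave any blue or purple look-alike of the bead_tray alone.

How it is judged:
By the outcome, as a careful person would: the job done as asked, in the order asked, and still so for the second after the job is handed in, with the robot touching nothing.
Of case1, case2, case3, case4, case5, case6 only 4 to 6 are there at a start; the rules pass over those that are not, and their reading is None.
At some moment in a run one of bead_tray may be knocked a few centimetres aside while the robot is not near it.
It also fails if it takes over 210 s, if anything falls off the work surface, if the arm or the gripper's body presses on something with over 40 N, if the wrist force passes 120 N, or if a joint passes its speed limit or range.

## Robot

A 6-joint arm with a two-finger parallel gripper is mounted at the origin on the work surface. World frame = base frame: x ahead of the robot, y to its left, z up, the work surface at z = 0. Lengths are in m, angles in rad, forces in N, time in s.
With the tool pointing down it reaches from about 0.35 to 0.775 m from the base axis. Payload 5.5 kg.
Tool frame: the origin (TCP) lies at the very end of the fingers, on their centre line; the grasp point (between the pads) lies 19 mm behind it; z points along the fingers, y is the direction in which the jaws open and shut (so a half turn about z gives the same grasp; the last joint's range is limited). The gripper opens to 85 mm and grips with 20 to 120 N. Pads are 22 mm wide; open, the fingers measure 114 mm over their backs; the gripper's body (76 mm by 85 mm) begins 54 mm behind the grasp point. The pads swing forward as they close: fully open they stand 13 mm farther back than shut.
Start: joints at [-1.367, 0.313, 0.046, 1.304, 0, 1.431], TCP at [0.194, -0.541, 0.196] pointing down, gripper open.
Joint ranges: [-2.76, 2.76], [-0.86, 1.69], [-1.03, 1.26], [-2.2, 2.34], [-1.47, 1.5], [-3.14, 3.14]. Speed limits (rad/s): [2.57, 2.57, 3.14, 3.14, 3.14, 3.14].

## Interface

Orientations are given as [roll, pitch, yaw] about the fixed x, y, z axes, in that order (R = Rz(yaw) Ry(pitch) Rx(roll)).
In Python, from rig import env, imaging, finish_job gives the robot as it stands.
- The arm moves only by the tool step_arm, never from a script. Its argument "rows" is a list of rows, each an object of numbers: "rx", "ry", "rz": the turn, a rotation vector about the tool's x, y, z in degrees; "x", "y", "z": the shift along the tool's x, y, z in m; "hand": the finger opening in m, from 0 to 0.0854. In form: [{"rx": .., "ry": .., "rz": .., "x": .., "y": .., "z": .., "hand": ..}, ...]. A call has 1 to 12 rows; each row shifts and turns the pose as measured when the row begins, along the tool's axes as they then stand; what a row does not reach is not made up. A row lasts 1/12 s, in which the tool goes at most 41.7 mm and 7.16 degrees, less where a joint would pass 70% of its speed; a pose out of reach is approached as far as the arm can. A call is refused whole if a number of a shift passes 0.0417 or a number of a turn 7.16, either way. A call with a gripper value outside its range is refused whole. The fingers move at their own pace and stop on an object; "squeeze" is the grip in N (left out, the last holds). Time passes only in rows, so rows that do not move let the fingers close. It gives the time, the measured TCP pose, the force and the opening at its end, in the units of the state.
- env.sense(): the state, without advancing time (a new reading comes with each control period).
- imaging.grab_frame(name): name is "side" or "top"; returns the picture (400x640x3 uint8, red, green, blue); there is no depth.
- imaging.camera_params(name): a dict with "intrinsics" (3x3 intrinsics, pixels), "world_to_cam" (4x4, takes a point from world to camera coordinates). Camera axes: x right, y down, z forward; pixel columns grow to the right and rows downward; lengths in m; the calibration is good to about 2 mm. A picture is of the moment at which its call begins. camera_params takes no time and is no camera call.
- finish_job(): hands the job in, once; it reports no verdict.
The state is a dict: "clock": time; "joint_positions": joint angles; "joint_velocities": joint speeds; "joint_efforts": joint torques, N m; "eef_pos": TCP position; "tcp_rot": TCP orientation; "force": force on the tool from outside, world axes, zero at the start; "torque": the same for the moment, N m; "width": finger opening in m.
Only numpy, scipy, OpenCV 4.12 (cv2) and the standard library are available. Lean on these libraries where they do the work, as an engineer would, in place of code of your own. Each camera call takes 0.05 s, during which the arm holds its last target.

## Working session

There is one attempt and no reset: what is moved stays moved. The work goes in short steps, Python scripts to look and compute and a tool call to move; the robot and the scene stay as the last step left them, time stands still between calls to the robot, and variables do not carry over. Pictures are saved under pics/ and viewed, and the job is handed in when it is done.

Besides the shell and the picture viewer there is one more tool, called after ">>>" by a JSON object that holds its "fn" and its "kwargs". step_arm: Moves the arm, as the interface text tells. Its arguments: {"type":"object","properties":{"rows":{"type":"array"},"squeeze":{"type":"number"}},"required":["rows"]}

```bash
ls; mkdir -p pics; python3 - <<'E'
from rig import env, imaging
import cv2
print(env.sense())
for n in("side","top"):
    im=imaging.grab_frame(n); cv2.imwrite(f"pics/{n}0.png",im[:,:,::-1])
    p=imaging.camera_params(n); print(n,p)
E
```

```text
pics
{'clock': 0.0, 'joint_positions': array([-1.36660630e+00,  3.14017086e-01,  4.50009931e-02,  1.30359523e+00,
       -4.82097785e-06,  1.43117896e+00]), 'joint_velocities': array([-0.0001042 , -0.00104107, -0.00062356,  0.001346  , -0.00101693,
        0.00121402]), 'joint_efforts': array([-8.32121132e-04, -4.80628717e+01,  2.98530489e+01,  1.91867998e-02,
       -2.34776508e-04, -1.45406950e-06]), 'eef_pos': array([ 0.19368241, -0.54080078,  0.19470843]), 'tcp_rot': array([-3.13979465e+00, -2.47808463e-04,  3.43807176e-01]), 'force': array([ 0.73401433, -0.04712538, -0.07318187]), 'torque': array([-0.03269816,  0.00241795,  0.01343913]), 'width': 0.0856570510175267}
side {'intrinsics': array([[430.97262961,   0.        , 320.69576036],
       [  0.        , 430.97262961, 195.81121389],
       [  0.        ,   0.        ,   1.        ]]), 'world_to_cam': array([[ 0.90325025, -0.42846485,  0.02359775, -0.52159897],
       [-0.24481726, -0.55970447, -0.79170412,  0.14002882],
       [ 0.35242515,  0.70932981, -0.6104488 ,  1.2833012 ],
       [ 0.        ,  0.        ,  0.        ,  1.        ]])}
top {'intrinsics': array([[501.28695737,   0.        , 320.6770849 ],
       [  0.        , 501.28695737, 199.46499201],
       [  0.        ,   0.        ,   1.        ]]), 'world_to_cam': array([[ 0.00215533, -0.99999267,  0.00316558, -0.10999606],
       [-0.98042261, -0.00273641, -0.19688581,  0.51668958],
       [ 0.19689303, -0.00267925, -0.98042132,  1.35204967],
       [ 0.        ,  0.        ,  0.        ,  1.        ]])}
```

```bash
python3 - <<'E'
import cv2
im=cv2.imread("pics/top0.png")
c=im[135:255,150:310]; cv2.imwrite("pics/c1.png",cv2.resize(c,None,fx=5,fy=5,interpolation=cv2.INTER_CUBIC))
c=im[140:320,320:480]; cv2.imwrite("pics/c2.png",cv2.resize(c,None,fx=3.3,fy=3.3,interpolation=cv2.INTER_CUBIC))
im=cv2.imread("pics/side0.png")
c=im[100:230,250:410]; cv2.imwrite("pics/c3.png",cv2.resize(c,None,fx=4.5,fy=4.5,interpolation=cv2.INTER_CUBIC))
E
cat > H.py <<'E'
import numpy as np, cv2
from scipy.optimize import least_squares
from scipy.spatial.transform import Rotation as R
from rig import imaging
def cam(n):
    p=imaging.camera_params(n); return p["intrinsics"],p["world_to_cam"]
def proj(n,P):
    K,T=cam(n); P=np.atleast_2d(P); c=P@T[:3,:3].T+T[:3,3]; q=c@K.T; return q[:,:2]/q[:,2:]
def unproj(n,uv,z):
    K,T=cam(n); d=np.linalg.inv(K)@np.array([uv[0],uv[1],1.]); Rt=T[:3,:3].T; d=Rt@d; o=-Rt@T[:3,3]
    return o+d*(z-o[2])/d[2]
S=6
def grab(n,name):
    im=imaging.grab_frame(n)[:,:,::-1].copy(); cv2.imwrite(f"pics/{name}.png",im); return im
def mom(m):
    M=cv2.moments(m,True); a=M['m00']; return a,M['m10']/a,M['m01']/a,M['mu20']/a,M['mu11']/a,M['mu02']/a
def maskbox(im,box,bg_thr=38):
    """object pixels in box: colour distance from median of box border; returns S-upsampled largest filled blob, mask offset"""
    x0,y0,x1,y1=box; c=im[y0:y1,x0:x1]
    c=cv2.resize(c,None,fx=S,fy=S,interpolation=cv2.INTER_CUBIC).astype(int)
    b=np.concatenate([c[:S].reshape(-1,3),c[-S:].reshape(-1,3),c[:,:S].reshape(-1,3),c[:,-S:].reshape(-1,3)])
    med=np.median(b,0); d=np.abs(c-med).sum(2)
    m=(d>bg_thr).astype(np.uint8)
    m=cv2.morphologyEx(m,cv2.MORPH_OPEN,np.ones((7,7),np.uint8))
    cs,_=cv2.findContours(m,cv2.RETR_EXTERNAL,cv2.CHAIN_APPROX_NONE)
    k=max(cs,key=cv2.contourArea); o=np.zeros_like(m); cv2.drawContours(o,[k],-1,1,-1)
    return o,c
def fitbox(im,box,L,W,z0,z1,thr=38,view="top",dbg=None):
    m,c=maskbox(im,box,thr)
    a,cx,cy,s20,s11,s02=mom(m)
    # to image pixel coords
    cx=(cx+.5)/S-.5+box[0]; cy=(cy+.5)/S-.5+box[1]
    tgt=np.array([cx,cy,s20/S**2,s11/S**2,s02/S**2])
    def model(p,full=False):
        x,y,t,s=p
        C=[]
        for z in (z0,z1):
            for i,j in ((-1,-1),(1,-1),(1,1),(-1,1)):
                u,v=i*L/2*s,j*W/2*s
                C.append([x+u*np.cos(t)-v*np.sin(t),y+u*np.sin(t)+v*np.cos(t),z])
        q=proj(view,np.array(C)); h=cv2.convexHull(q.astype(np.float32))
        if full: return h
        o=np.array([box[0],box[1]],np.float32)
        M=cv2.moments((h-o)); A=M['m00']
        return np.array([M['m10']/A+box[0],M['m01']/A+box[1],M['mu20']/A,M['mu11']/A,M['mu02']/A])
    p0=unproj(view,(cx,cy),(z0+z1)/2)
    best=None
    for t in np.arange(0,np.pi,np.pi/6):
        r=least_squares(lambda p:(model(p)-tgt)*np.array([5,5,1,1,1]),[p0[0],p0[1],t,1.],x_scale=[.01,.01,.1,.1],diff_step=1e-4)
        if best is None or r.cost<best.cost: best=r
    if dbg:
        d=c.astype(np.uint8).copy(); h=model(best.x,True)
        cv2.polylines(d,[np.round((h-np.array([box[0],box[1]])+.5)*S).astype(int)],True,(0,0,255),1)
        cs,_=cv2.findContours(m,cv2.RETR_EXTERNAL,cv2.CHAIN_APPROX_NONE); cv2.drawContours(d,cs,-1,(0,255,0),1)
        cv2.imwrite(f"pics/{dbg}.png",d)
    x,y,t,s=best.x; return x,y,np.rad2deg((t+np.pi/2)%np.pi-np.pi/2),s,best.cost
E
python3 - <<'E'
from H import *
im=cv2.imread("pics/top0.png")
for nm,b,a in [("green",(360,145,410,202),(.11,.066,0,.014)),("mauve",(388,204,436,260),(.11,.066,0,.014)),("tray",(325,210,368,265),(.11,.066,0,.018)),("stand",(264,192,304,254),(.12,.056,.02,.04))]:
    r=fitbox(im,b,*a,dbg="f_"+nm); print(nm,np.round(r,4))
ds=[cv2.imread(f"pics/f_{n}.png") for n in("green","mauve","tray","stand")]
h=max(d.shape[0] for d in ds); ds=[cv2.copyMakeBorder(d,0,h-d.shape[0],0,4,cv2.BORDER_CONSTANT) for d in ds]
o=np.hstack(ds); o=cv2.resize(o,None,fx=800/o.shape[1],fy=800/o.shape[1]); cv2.imwrite("pics/f1.png",o)
E
```

```text
green [ 0.6046 -0.2953 20.1826  1.0134  0.5981]
mauve [ 0.4313 -0.3661 17.131   1.0176  0.3041]
tray [ 0.4139 -0.1817 -9.1366  0.9959  2.9977]
stand [ 4.5290e-01 -4.3000e-03  2.8700e-02  1.0772e+00  5.9955e+00]
```

```bash
cat >> H.py <<'E'
def caseR(yaw): # case axes in world for slot case: columns x,y,z
    Rz=R.from_euler('z',yaw).as_matrix(); c,s=np.cos(np.pi/6),.5
    return Rz@np.array([[s,0,-c],[0,1,0],[c,0,s]])
def slotcase(rp,i): # rack pose (x,y,yaw), slot i 0..3 -> origin, R
    x,y,t=rp; xs=-.075+.05*i
    return np.array([x+xs*np.cos(t),y+xs*np.sin(t),.072]),caseR(t)
def box3(L,W,h): return np.array([[i*L/2,j*W/2,k*h] for k in(0,1) for i,j in((-1,-1),(1,-1),(1,1),(-1,1))])
def wire(im,q,f,off,col,e=((0,1),(1,2),(2,3),(3,0),(4,5),(5,6),(6,7),(7,4),(0,4),(1,5),(2,6),(3,7))):
    for a,b in e: cv2.line(im,*[tuple(int(v) for v in np.round((q[k]-off+.5)*f)) for k in(a,b)],col,1)
E
python3 - <<'E'
from H import *
K,T=cam("top"); print("campos",-T[:3,:3].T@T[:3,3])
im=cv2.imread("pics/top0.png")
# stand top mask
b=(264,192,304,254); c=cv2.resize(im[b[1]:b[3],b[0]:b[2]],None,fx=S,fy=S,interpolation=cv2.INTER_CUBIC)
m=((c[:,:,1].astype(int)>135)).astype(np.uint8)
cs,_=cv2.findContours(m,0,2); k=max(cs,key=cv2.contourArea); (cx,cy),(w,h),an=cv2.minAreaRect(k)
cx=(cx+.5)/S-.5+b[0]; cy=(cy+.5)/S-.5+b[1]; print(cx,cy,w/S,h/S,an)
p=unproj("top",(cx,cy),.04); print("stand",p)
bp=cv2.boxPoints(cv2.minAreaRect(k)); W=np.array([unproj("top",(u/S+b[0]-.42,v/S+b[1]-.42),.04) for u,v in bp]); print(np.round(W,4)); print([np.linalg.norm(W[i]-W[i-1]) for i in range(4)])
# moments version
M=cv2.moments(cv2.convexHull(k)); print("centroid",unproj("top",((M['m10']/M['m00']+.5)/S-.5+b[0],(M['m01']/M['m00']+.5)/S-.5+b[1]),.04), "ang",.5*np.degrees(np.arctan2(2*M['mu11'],M['mu20']-M['mu02'])))
# rack initial guess from rail corner pixels
import itertools
cr=lambda u,v:(u/5+150-.4,v/5+135-.4)
pts=dict(fl=cr(210,552),fr=cr(378,515))
for k,v in pts.items(): print(k,v,unproj("top",v,0.0),unproj("top",v,.053))
E
```

```text
campos [ 0.24060208 -0.1049589   1.42765536]
283.3131357828776 221.57222493489584 20.49479039510091 42.79408264160156 1.456358551979065
stand [ 0.45589496 -0.00434208  0.04      ]
[[ 0.3966  0.0246  0.04  ]
 [ 0.5176  0.0241  0.04  ]
 [ 0.5163 -0.0338  0.04  ]
 [ 0.3953 -0.0323  0.04  ]]
[np.float64(0.05686954163076804), np.float64(0.12104673767067747), np.float64(0.057844107798845676), np.float64(0.12102317533056306)]
centroid [ 0.45592996 -0.00418643  0.04      ] ang -88.14782172427095
fl (191.6, 245.0) [0.39389597 0.25878729 0.        ] [0.38820511 0.24528365 0.053     ]
fr (225.2, 237.6) [0.41532842 0.1639086  0.        ] [0.40884191 0.15392722 0.053     ]
```

```bash
cat > rackov.py <<'E'
from H import *
import sys
im=cv2.imread("pics/top0.png"); f=8; off=np.array([160,138]); 
def ov(rp,name):
    x,y,t=rp
    c=cv2.resize(im[138:250,160:235],None,fx=f,fy=f,interpolation=cv2.INTER_CUBIC); c=cv2.resize(c,(600,896)); 
    B=box3(.262,.1,.012); Rz=R.from_euler('z',t).as_matrix(); q=proj("top",B@Rz.T+[x,y,0]); wire(c,q,f,off,(0,0,255))
    for i,col in ((1,(255,0,0)),(3,(0,255,0))):
        o,Rc=slotcase(rp,i); q=proj("top",box3(.11,.066,.014)@Rc.T+o); wire(c,q,f,off,col)
    cv2.imwrite(name,cv2.resize(c,(400,597)))
    cv2.imwrite(name.replace(".png","b.png"),c[:600])
ov((.532,.240,np.radians(12.7)),"pics/r1.png")
E
python3 rackov.py
cat > rackfit.py <<'E'
from rackov import *
px=lambda u,v:np.array([u/8+160-.5,v/8+138-.5])
obs=[(3,(1,2),px(270,75),px(79,117)),(1,(1,2),px(322,357),px(133,403))]
B=box3(.11,.066,.014)
fl,fr=np.array([191.6,245.0]),np.array([225.2,237.6])
def res(p,base=1):
    r=[]
    for i,ks,a,b in obs:
        o,Rc=slotcase(p,i); q=proj("top",B[list(ks)]@Rc.T+o); r+=[q[0]-a,q[1]-b]
    x,y,t=p; Rz=R.from_euler('z',t).as_matrix(); q=proj("top",np.array([[-.131,.05,0],[-.131,-.05,0]])@Rz.T+[x,y,0])
    r+=[base*(q[0]-fl),base*(q[1]-fr)]
    return np.concatenate(r)
for base in(0,1):
    s=least_squares(res,[.535,.245,.2],kwargs=dict(base=base)); print(s.x[:2],np.degrees(s.x[2])); print(np.round(res(s.x,1).reshape(-1,2),1).tolist())
    ov(s.x,f"pics/r2_{base}.png")
E
python3 rackfit.py
```

```text
[0.54005258 0.24603318] 13.404253344888069
[[0.1, 0.2], [-0.1, 0.3], [0.3, -0.1], [-0.4, -0.4], [-1.8, -2.5], [-1.0, -3.1]]
[0.53747936 0.24470897] 13.787412453896803
[[0.2, 1.1], [0.1, 1.4], [0.8, 0.7], [0.1, 0.6], [-1.1, -1.6], [-0.3, -2.4]]
```

```bash
cat >> H.py <<'E'
from rig import env
def standfit(im,b=(264,192,304,254)):
    c=cv2.resize(im[b[1]:b[3],b[0]:b[2]],None,fx=S,fy=S,interpolation=cv2.INTER_CUBIC)
    m=(c[:,:,1].astype(int)>128).astype(np.uint8)
    cs,_=cv2.findContours(m,0,cv2.CHAIN_APPROX_NONE); k=max(cs,key=cv2.contourArea)[:,0,:]
    W=np.array([unproj("top",((u+.5)/S-.5+b[0],(v+.5)/S-.5+b[1]),.04)[:2] for u,v in k]).astype(np.float32)
    M=cv2.moments(W.reshape(-1,1,2)*1000); 
    return M['m10']/M['m00']/1000,M['m01']/M['m00']/1000,.5*np.degrees(np.arctan2(2*M['mu11'],M['mu20']-M['mu02'])),np.sqrt(M['m00']/(120*56))
def tdown(yaw,tilt=0): # tool orientation: yaw deg, tilt deg phi (tool z swings towards +x of yaw dir)
    return (R.from_euler('z',yaw,degrees=True)*R.from_euler('y',-tilt,degrees=True)*R.from_euler('x',180,degrees=True))
def plan(pos,rot,vmax=.04,wmax=7.0,half=True,nmin=1,dec=4):
    s=env.sense(); p0=np.array(s['eef_pos']); r0=R.from_euler('xyz',s['tcp_rot'])
    if half:
        alt=rot*R.from_euler('z',180,degrees=True)
        if (r0.inv()*alt).magnitude()<(r0.inv()*rot).magnitude(): rot=alt
    rv=(r0.inv()*rot).as_rotvec(); d=np.asarray(pos)-p0
    n=max(nmin,int(np.ceil(np.linalg.norm(d)/vmax)),int(np.ceil(np.degrees(np.linalg.norm(rv))/wmax)))
    print("at",np.round(p0,4),"joints",np.round(s['joint_positions'],2),"F",np.round(s['force'],1),"w",round(s['width'],4),"t",round(s['clock'],1))
    w=np.degrees(rv/n)
    print(n,"rows; turn each",np.round(w,2),"local shift if no turn",np.round(r0.inv().apply(d)/n,dec), "deg total",np.round(np.degrees(rv),2))
    if np.degrees(np.linalg.norm(rv))>.3:
        for i in range(n):
            ri=r0*R.from_rotvec(rv*i/n); a=ri.inv().apply(d/n)
            print("  ",i,np.round(a,4).tolist())
E
python3 - <<'E'
from H import *
im=cv2.imread("pics/top0.png"); print(standfit(im))
plan([.431,-.366,.10],tdown(17.1))
E
```

```text
(0.4566236169482111, -0.004436723646636252, np.float64(-0.7062925994496912), np.float64(1.000612767362252))
at [ 0.1937 -0.5409  0.1948] joints [-1.37  0.31  0.05  1.3  -0.    1.43] F [-0.  -0.   0.6] w 0.0856 t 0.1
8 rows; turn each [-0.01 -0.    0.32] local shift if no turn [ 0.0353 -0.0106  0.0119] deg total [-0.09 -0.01  2.6 ]
   0 [0.0353, -0.0106, 0.0119]
   1 [0.0352, -0.0108, 0.0119]
   2 [0.0352, -0.011, 0.0119]
   3 [0.0351, -0.0112, 0.0119]
   4 [0.035, -0.0114, 0.0119]
   5 [0.035, -0.0116, 0.0119]
   6 [0.0349, -0.0118, 0.0119]
   7 [0.0348, -0.012, 0.0119]
```

>>> {"fn": "step_arm", "kwargs": {"rows": [{"x": 0.035,"y": -0.0112,"z": 0.01,"rz": 0.32},{"x": 0.035,"y": -0.0112,"z": 0.01,"rz": 0.32},{"x": 0.035,"y": -0.0112,"z": 0.01,"rz": 0.32},{"x": 0.035,"y": -0.0112,"z": 0.01,"rz": 0.32},{"x": 0.035,"y": -0.0112,"z": 0.01,"rz": 0.32},{"x": 0.035,"y": -0.0112,"z": 0.01,"rz": 0.32},{"x": 0.035,"y": -0.0112,"z": 0.01,"rz": 0.32},{"x": 0.035,"y": -0.0112,"z": 0.01,"rz": 0.32}], "squeeze": 30}}

```text
validation failed for argument at $.ro...
```

```bash
python3 - <<'E'
from H import *
plan([.431,-.366,.10],tdown(17.1))
E
```

```text
at [ 0.1937 -0.5409  0.1948] joints [-1.37  0.31  0.05  1.3  -0.    1.43] F [-0.  -0.   0.6] w 0.0856 t 0.1
8 rows; turn each [-0.01 -0.    0.32] local shift if no turn [ 0.0353 -0.0106  0.0119] deg total [-0.09 -0.01  2.6 ]
   0 [0.0353, -0.0106, 0.0119]
   1 [0.0352, -0.0108, 0.0119]
   2 [0.0352, -0.011, 0.0119]
   3 [0.0351, -0.0112, 0.0119]
   4 [0.035, -0.0114, 0.0119]
   5 [0.035, -0.0116, 0.0119]
   6 [0.0349, -0.0118, 0.0119]
   7 [0.0348, -0.012, 0.0119]
```

>>> {"fn": "step_arm", "kwargs": {"rows": [{"rx": 0,"ry": 0,"rz": 0.32,"x": 0.035,"y": -0.0112,"z": 0.01,"hand": 0.0854}], "squeeze": 30}}

```text
clock: 0.18
eef_pos: [0.22, -0.5228, 0.1856]
tcp_rot: [3.139, 0.002, 0.332]
force: [1.3, -0.8, 0.5]
width: 0.0856
```

>>> {"fn": "step_arm", "kwargs": {"rows": [{"rx": 0,"ry": 0,"rz": 0.3,"x": 0.035,"y": -0.011,"z": 0.01,"hand": 0.0854},{"rx": 0,"ry": 0,"rz": 0.3,"x": 0.035,"y": -0.011,"z": 0.01,"hand": 0.0854},{"rx": 0,"ry": 0,"rz": 0.3,"x": 0.035,"y": -0.011,"z": 0.01,"hand": 0.0854},{"rx": 0,"ry": 0,"rz": 0.3,"x": 0.035,"y": -0.011,"z": 0.01,"hand": 0.0854},{"rx": 0,"ry": 0,"rz": 0.3,"x": 0.035,"y": -0.011,"z": 0.01,"hand": 0.0854},{"rx": 0,"ry": 0,"rz": 0.3,"x": 0.035,"y": -0.011,"z": 0.01,"hand": 0.0854},{"rx": 0,"ry": 0,"rz": 0.3,"x": 0.035,"y": -0.011,"z": 0.01,"hand": 0.0854}]}}

```text
clock: 0.77
eef_pos: [0.4337, -0.3684, 0.1096]
tcp_rot: [-3.141, 0.003, 0.283]
force: [1.4, -0.3, -0.0]
width: 0.0858
```

```bash
python3 - <<'E'
from H import *
plan([.431,-.366,.05],tdown(17.1))
grab("top","t1"); grab("side","s1")
E
```

```text
at [ 0.4337 -0.3684  0.1096] joints [-0.84  0.34 -0.13  1.1  -0.    2.01] F [ 1.4 -0.3 -0. ] w 0.0858 t 0.8
2 rows; turn each [-0.    0.09 -0.44] local shift if no turn [-0.0009 -0.0015  0.0298] deg total [-0.01  0.17 -0.88]
   0 [-0.0009, -0.0015, 0.0298]
   1 [-0.0009, -0.0015, 0.0298]
```

```bash
python3 - <<'E'
from H import *
print(proj("side",[[.433,-.368,.105],[.431,-.366,.014],[.433,-.368,.18]]),proj("top",[[.433,-.368,.105],[.431,-.366,.014]]))
plan([.431,-.366,.05],tdown(17.1))
im=cv2.imread("pics/s1.png"); cv2.imwrite("pics/c4.png",cv2.resize(im[170:320,270:420],None,fx=4,fy=4,interpolation=cv2.INTER_CUBIC))
im=cv2.imread("pics/t1.png"); cv2.imwrite("pics/c5.png",cv2.resize(im[150:300,330:480],None,fx=4,fy=4,interpolation=cv2.INTER_CUBIC))
E
```

```text
[[332.20414089 256.6740244 ]
 [329.87272139 280.11257146]
 [333.41508949 235.26185183]] [[418.00549252 226.68160492]
 [411.12864826 231.97888842]]
at [ 0.4353 -0.3652  0.1079] joints [-0.84  0.34 -0.13  1.1  -0.    2.01] F [-0.4  0.2 -0.6] w 0.0854 t 0.9
2 rows; turn each [-0.11  0.09 -0.23] local shift if no turn [-0.0021 -0.0001  0.029 ] deg total [-0.22  0.17 -0.47]
   0 [-0.0021, -0.0001, 0.029]
   1 [-0.0022, -0.0002, 0.029]
```

```bash
python3 - <<'E'
from H import *
t=np.array([.4345,-.3665,.108]); y=np.array([.287,-.958,0])
for dz in (0,.013,.03,.05): print(dz,[((proj("side",t+[0,0,dz]+s*.043*y)[0]-[270,170])*4).round() for s in(-1,1)])
for p in [[.4,-.4,0],[.5,-.3,0]]: pass
# check side cam vs top on objects
for n,p in dict(green=[.6046,-.2953,.014],mauve=[.4313,-.3661,.014],tray=[.4139,-.1817,.018],stand=[.4566,-.0044,.04]).items(): print(n,proj("side",p))
E
```

```text
0 [array([205., 306.]), array([297., 378.])]
0.013 [array([206., 291.]), array([298., 364.])]
0.03 [array([206., 272.]), array([300., 345.])]
0.05 [array([207., 249.]), array([301., 322.])]
green [[371.72414319 245.10237878]]
mauve [[329.98833499 280.10360511]]
tray [[297.47510098 237.97817655]]
stand [[288.34397836 195.5191058 ]]
```

>>> {"fn": "step_arm", "kwargs": {"rows": [{"rx": 0,"ry": 0,"rz": -0.2,"x": -0.002,"y": 0,"z": 0.029,"hand": 0.0854},{"rx": 0,"ry": 0,"rz": -0.2,"x": -0.002,"y": 0,"z": 0.029,"hand": 0.0854},{"rx": 0,"ry": 0,"rz": 0,"x": 0,"y": 0,"z": 0,"hand": 0.0854}]}}

```text
clock: 1.12
eef_pos: [0.4334, -0.3654, 0.0491]
tcp_rot: [-3.14, 0.003, 0.304]
force: [-0.0, 0.3, -1.2]
width: 0.0857
```

```bash
python3 - <<'E'
from H import *
im=grab("side","s2"); cv2.imwrite("pics/c6.png",cv2.resize(im[170:320,270:420],None,fx=4,fy=4,interpolation=cv2.INTER_CUBIC))
plan([.431,-.366,.05],tdown(17.1))
t=env.sense()['eef_pos']; y=np.array([.287,-.958,0])
for dz in (0,.013,.03,.05): print(dz,[((proj("side",t+[0,0,dz]+s*.043*y)[0]-[270,170])*4).round() for s in(-1,1)])
E
```

```text
at [ 0.434  -0.3662  0.0513] joints [-0.84  0.38 -0.22  0.97 -0.    2.  ] F [0.2 0.1 0.2] w 0.0852 t 1.2
1 rows; turn each [0.   0.11 0.28] local shift if no turn [-0.0028 -0.0011  0.0013] deg total [0.   0.11 0.28]
0 [array([202., 366.]), array([291., 439.])]
0.013 [array([203., 352.]), array([292., 425.])]
0.03 [array([203., 334.]), array([294., 407.])]
0.05 [array([204., 313.]), array([295., 386.])]
```

```bash
python3 - <<'E'
from H import *
im=cv2.imread("pics/s2.png"); f=7
c=cv2.resize(im[200:310,290:400],None,fx=f,fy=f,interpolation=cv2.INTER_CUBIC)
t=np.array([.434,-.366,.0505]); y=np.array([.295,-.955,0]); x=np.array([.955,.295,0])
for dz,col in((.013,(0,0,255)),(.032,(0,255,255)),(.086,(255,255,0)),(.16,(255,0,255))):
  for s in(-1,0,1):
    p=(proj("side",t+[0,0,dz]+s*.043*y)[0]-[290,200]+.5)*f; cv2.circle(c,tuple(int(v) for v in p),4,col,-1)
q=proj("side",box3(.11,.066,.014)@R.from_euler('z',17.1,degrees=True).as_matrix().T+[.4313,-.3661,0]); wire(c,q,f,np.array([290,200]),(0,255,0))
q=proj("side",box3(.11,.066,.018)@R.from_euler('z',-9.1,degrees=True).as_matrix().T+[.4139,-.1817,0]); wire(c,q,f,np.array([290,200]),(0,255,0))
cv2.imwrite("pics/c7.png",c)
E
python3 - <<'E'
from H import *
print(proj("side",[[0,0,0],[.09,0,0],[0,.09,0],[-.09,0,0],[0,-.09,0]]))
im=cv2.imread("pics/s2.png"); c=cv2.resize(im[40:400,60:420],None,fx=2,fy=2)
th=np.linspace(0,2*np.pi,60)
for r in(.06,.09,.1,.11):
  q=(proj("side",np.c_[r*np.cos(th),r*np.sin(th),0*th])-[60,40]+.5)*2; cv2.polylines(c,[q.astype(int)],True,(0,255,0),1)
cv2.imwrite("pics/c8.png",c[300:])
E
```

```text
[[145.5265324  242.8372652 ]
 [176.39369244 234.48191875]
 [141.49106138 224.49346293]
 [113.09486921 251.61610269]
 [149.98452302 263.10168983]]
```

```bash
python3 - <<'E'
from H import *
print(unproj("top",(329,178),.02))
plan([.525,-.21,.05],tdown(17.1))
E
```

```text
[ 0.58661518 -0.13271559  0.02      ]
at [ 0.434  -0.3662  0.0513] joints [-0.84  0.38 -0.22  0.97 -0.    2.  ] F [0.2 0.1 0.2] w 0.0852 t 1.2
5 rows; turn each [0.   0.02 0.06] local shift if no turn [ 0.0267 -0.0244  0.0002] deg total [0.   0.11 0.28]
```

>>> {"fn": "step_arm", "kwargs": {"rows": [{"rx": 0,"ry": 0,"rz": 0,"x": 0.0267,"y": -0.0244,"z": -0.005,"hand": 0.0854},{"rx": 0,"ry": 0,"rz": 0,"x": 0.0267,"y": -0.0244,"z": 0,"hand": 0.0854},{"rx": 0,"ry": 0,"rz": 0,"x": 0.0267,"y": -0.0244,"z": 0,"hand": 0.0854},{"rx": 0,"ry": 0,"rz": 0,"x": 0.0267,"y": -0.0244,"z": 0,"hand": 0.0854},{"rx": 0,"ry": 0,"rz": 0,"x": 0.0267,"y": -0.0244,"z": 0,"hand": 0.0854},{"rx": 0,"ry": 0,"rz": 0,"x": 0,"y": 0,"z": 0.02,"hand": 0.0854},{"rx": 0,"ry": 0,"rz": 0,"x": 0,"y": 0,"z": 0.01,"hand": 0.0854},{"rx": 0,"ry": 0,"rz": 0,"x": 0,"y": 0,"z": 0,"hand": 0.0854}]}}

```text
clock: 1.83
eef_pos: [0.5334, -0.2151, 0.0397]
tcp_rot: [3.128, -0.008, 0.29]
force: [-0.3, -0.5, -0.6]
width: 0.0853
```

```bash
python3 - <<'E'
from H import *
im=grab("side","s3"); f=7
s=env.sense(); t=s['eef_pos']; r=R.from_euler('xyz',s['tcp_rot']).as_matrix(); print(t,s['tcp_rot'])
o=proj("side",t)[0]-55; o=np.round(o).astype(int)
c=cv2.resize(im[o[1]:o[1]+110,o[0]:o[0]+110],None,fx=f,fy=f,interpolation=cv2.INTER_CUBIC)
for dz,col in((.0,(0,0,255)),(.013,(0,255,255))):
  for k in(-1,0,1):
    p=(proj("side",t+[0,0,dz]+k*.043*r[:,1])[0]-o+.5)*f; cv2.circle(c,tuple(int(v) for v in p),4,col,-1)
cv2.imwrite("pics/c9.png",c); im=grab("top","t3")
E
```

```text
[ 0.53341246 -0.21570287  0.0403483 ] [ 3.12785342 -0.00849959  0.28925006]
```

>>> {"fn": "step_arm", "kwargs": {"rows": [{"rx": 0,"ry": 0,"rz": 0,"x": 0,"y": 0,"z": 0.015,"hand": 0.0854},{"rx": 0,"ry": 0,"rz": 0,"x": 0,"y": 0,"z": 0.01,"hand": 0.0854},{"rx": 0,"ry": 0,"rz": 0,"x": 0,"y": 0,"z": 0.006,"hand": 0.0854},{"rx": 0,"ry": 0,"rz": 0,"x": 0,"y": 0,"z": 0.003,"hand": 0.0854},{"rx": 0,"ry": 0,"rz": 0,"x": 0,"y": 0,"z": 0.0,"hand": 0.0854}]}}

```text
clock: 2.35
eef_pos: [0.5338, -0.2232, 0.0094]
tcp_rot: [3.123, -0.012, 0.28]
force: [-0.4, -0.1, 0.3]
width: 0.0857
```

```bash
python3 - <<'E'
from H import *
im=grab("side","s4"); f=7
s=env.sense(); t=s['eef_pos']; r=R.from_euler('xyz',s['tcp_rot']).as_matrix(); print(t,s['tcp_rot'],s['force'])
o=proj("side",t)[0]-55; o=np.round(o).astype(int)
c=cv2.resize(im[o[1]:o[1]+110,o[0]:o[0]+110],None,fx=f,fy=f,interpolation=cv2.INTER_CUBIC)
for dz,col in((.0,(0,0,255)),(.013,(0,255,255))):
  for k in(-1,0,1):
    p=(proj("side",t+[0,0,dz]+k*.043*r[:,1])[0]-o+.5)*f; cv2.circle(c,tuple(int(v) for v in p),4,col,-1)
cv2.imwrite("pics/c10.png",c)
E
```

```text
[ 0.533988   -0.22327374  0.00976495] [ 3.12302441 -0.01185081  0.27990352] [-0.00363725  0.09110947  0.40803312]
```

>>> {"fn": "step_arm", "kwargs": {"rows": [{"rx": 0,"ry": 0,"rz": 0,"x": 0,"y": 0,"z": 0.006,"hand": 0.0854},{"rx": 0,"ry": 0,"rz": 0,"x": 0,"y": 0,"z": 0.004,"hand": 0.0854},{"rx": 0,"ry": 0,"rz": 0,"x": 0,"y": 0,"z": 0.003,"hand": 0.0854},{"rx": 0,"ry": 0,"rz": 0,"x": 0,"y": 0,"z": 0.0,"hand": 0.0854}]}}

```text
clock: 2.73
eef_pos: [0.5348, -0.2244, -0.0033]
tcp_rot: [3.122, -0.013, 0.279]
force: [-0.4, -0.5, -0.4]
width: 0.0851
```

>>> {"fn": "step_arm", "kwargs": {"rows": [{"rx": 0,"ry": 0,"rz": 0,"x": 0,"y": 0,"z": 0.004,"hand": 0.0854},{"rx": 0,"ry": 0,"rz": 0,"x": 0,"y": 0,"z": 0.003,"hand": 0.0854},{"rx": 0,"ry": 0,"rz": 0,"x": 0,"y": 0,"z": 0.0,"hand": 0.0854}]}}

```text
clock: 2.98
eef_pos: [0.5351, -0.2243, -0.0109]
tcp_rot: [3.122, -0.013, 0.28]
force: [-0.4, 0.6, -0.2]
width: 0.0855
```

>>> {"fn": "step_arm", "kwargs": {"rows": [{"rx": 0,"ry": 0,"rz": 0,"x": 0,"y": 0,"z": 0.003,"hand": 0.0854},{"rx": 0,"ry": 0,"rz": 0,"x": 0,"y": 0,"z": 0.0,"hand": 0.0854}]}}

```text
clock: 3.15
eef_pos: [0.5351, -0.2241, -0.0143]
tcp_rot: [3.122, -0.013, 0.28]
force: [-0.5, -0.3, -0.1]
width: 0.0853
```

>>> {"fn": "step_arm", "kwargs": {"rows": [{"rx": 0,"ry": 0,"rz": 0,"x": 0,"y": 0,"z": 0.003,"hand": 0.0854},{"rx": 0,"ry": 0,"rz": 0,"x": 0,"y": 0,"z": 0.0,"hand": 0.0854}]}}

```text
clock: 3.32
eef_pos: [0.5353, -0.2241, -0.0176]
tcp_rot: [3.122, -0.013, 0.28]
force: [-0.9, 0.1, 0.5]
width: 0.0858
```

>>> {"fn": "step_arm", "kwargs": {"rows": [{"rx": 0,"ry": 0,"rz": 0,"x": 0,"y": 0,"z": 0.004,"hand": 0.0854},{"rx": 0,"ry": 0,"rz": 0,"x": 0,"y": 0,"z": 0.0,"hand": 0.0854}]}}

```text
clock: 3.48
eef_pos: [0.5355, -0.2242, -0.0218]
tcp_rot: [3.122, -0.013, 0.28]
force: [0.4, 0.2, 0.1]
width: 0.0855
```

```bash
python3 - <<'E'
from H import *
im=grab("side","s5"); f=7
s=env.sense(); t=s['eef_pos']; r=R.from_euler('xyz',s['tcp_rot']).as_matrix(); print(t,s['tcp_rot'],s['force'])
o=proj("side",t)[0]-55; o=np.round(o).astype(int)
c=cv2.resize(im[o[1]:o[1]+110,o[0]:o[0]+110],None,fx=f,fy=f,interpolation=cv2.INTER_CUBIC)
for dz,col in((.0,(0,0,255)),(.013,(0,255,255))):
  for k in(-1,0,1):
    p=(proj("side",t+[0,0,dz]+k*.043*r[:,1])[0]-o+.5)*f; cv2.circle(c,tuple(int(v) for v in p),4,col,-1)
cv2.imwrite("pics/c11.png",c)
E
```

```text
[ 0.53573847 -0.22439084 -0.02144708] [ 3.12131194 -0.01365629  0.28004667] [0.55754585 0.36183912 0.23102803]
```

>>> {"fn": "step_arm", "kwargs": {"rows": [{"rx": 0,"ry": 0,"rz": 0,"x": 0,"y": 0,"z": 0.006,"hand": 0.0854},{"rx": 0,"ry": 0,"rz": 0,"x": 0,"y": 0,"z": 0.0,"hand": 0.0854}]}}

```text
clock: 3.7
eef_pos: [0.5361, -0.2247, -0.0277]
tcp_rot: [3.121, -0.014, 0.28]
force: [-1.3, 1.2, -0.6]
width: 0.0853
```

>>> {"fn": "step_arm", "kwargs": {"rows": [{"rx": 0,"ry": 0,"rz": 0,"x": 0,"y": 0,"z": 0.004,"hand": 0.0854},{"rx": 0,"ry": 0,"rz": 0,"x": 0,"y": 0,"z": 0.0,"hand": 0.0854}]}}

```text
clock: 3.87
eef_pos: [0.5361, -0.2247, -0.0322]
tcp_rot: [3.121, -0.014, 0.28]
force: [-0.4, 0.8, -0.6]
width: 0.0851
```

>>> {"fn": "step_arm", "kwargs": {"rows": [{"rx": 0,"ry": 0,"rz": 0,"x": 0,"y": 0,"z": 0.003,"hand": 0.0854},{"rx": 0,"ry": 0,"rz": 0,"x": 0,"y": 0,"z": 0.0,"hand": 0.0854}]}}

```text
clock: 4.03
eef_pos: [0.5361, -0.2247, -0.0357]
tcp_rot: [3.121, -0.014, 0.28]
force: [0.5, -0.5, -0.0]
width: 0.0855
```

>>> {"fn": "step_arm", "kwargs": {"rows": [{"rx": 0,"ry": 0,"rz": 0,"x": 0,"y": 0,"z": 0.002,"hand": 0.0854},{"rx": 0,"ry": 0,"rz": 0,"x": 0,"y": 0,"z": 0.0,"hand": 0.0854}]}}

```text
clock: 4.2
eef_pos: [0.5361, -0.2248, -0.038]
tcp_rot: [3.121, -0.014, 0.28]
force: [-0.6, 0.7, 0.4]
width: 0.0851
```

```bash
python3 - <<'E'
from H import *
im=grab("side","s6"); f=7
s=env.sense(); t=s['eef_pos']; r=R.from_euler('xyz',s['tcp_rot']).as_matrix(); print(t,s['tcp_rot'],s['force'],s['joint_positions'])
o=proj("side",t)[0]-55; o=np.round(o).astype(int)
c=cv2.resize(im[o[1]:o[1]+110,o[0]:o[0]+110],None,fx=f,fy=f,interpolation=cv2.INTER_CUBIC)
for dz,col in((.0,(0,0,255)),(.013,(0,255,255))):
  for k in(-1,0,1):
    p=(proj("side",t+[0,0,dz]+k*.043*r[:,1])[0]-o+.5)*f; cv2.circle(c,tuple(int(v) for v in p),4,col,-1)
cv2.imwrite("pics/c12.png",c)
E
```

```text
[ 0.53627974 -0.22486689 -0.03781107] [ 3.12089679 -0.0139398   0.27999967] [ 0.3170405  -0.24971473  0.32833862] [-0.53265333  0.4793181  -0.32009087  0.7467759  -0.00410955  2.32903333]
```

>>> {"fn": "step_arm", "kwargs": {"rows": [{"rx": 0,"ry": 0,"rz": 0,"x": 0,"y": 0,"z": 0.003,"hand": 0.0854},{"rx": 0,"ry": 0,"rz": 0,"x": 0,"y": 0,"z": 0.0,"hand": 0.0854}]}}

```text
clock: 4.42
eef_pos: [0.5366, -0.225, -0.0408]
tcp_rot: [3.121, -0.014, 0.28]
force: [0.0, 0.0, -0.5]
width: 0.0855
```

>>> {"fn": "step_arm", "kwargs": {"rows": [{"rx": 0,"ry": 0,"rz": 0,"x": 0,"y": 0,"z": 0.002,"hand": 0.0854},{"rx": 0,"ry": 0,"rz": 0,"x": 0,"y": 0,"z": 0.0,"hand": 0.0854}]}}

```text
clock: 4.58
eef_pos: [0.5367, -0.2251, -0.0429]
tcp_rot: [3.12, -0.014, 0.28]
force: [0.6, 0.5, -0.2]
width: 0.0854
```

>>> {"fn": "step_arm", "kwargs": {"rows": [{"rx": 0,"ry": 0,"rz": 0,"x": 0,"y": 0,"z": 0.002,"hand": 0.0854},{"rx": 0,"ry": 0,"rz": 0,"x": 0,"y": 0,"z": 0.0,"hand": 0.0854}]}}

```text
clock: 4.75
eef_pos: [0.5368, -0.2252, -0.0451]
tcp_rot: [3.12, -0.015, 0.28]
force: [-0.4, 1.0, -0.5]
width: 0.0853
```

>>> {"fn": "step_arm", "kwargs": {"rows": [{"rx": 0,"ry": 0,"rz": 0,"x": 0,"y": 0,"z": 0.0015,"hand": 0.0854},{"rx": 0,"ry": 0,"rz": 0,"x": 0,"y": 0,"z": 0.0,"hand": 0.0854}]}}

```text
clock: 4.92
eef_pos: [0.5369, -0.2252, -0.0468]
tcp_rot: [3.12, -0.015, 0.28]
force: [-0.7, -0.3, -0.1]
width: 0.0853
```

>>> {"fn": "step_arm", "kwargs": {"rows": [{"rx": 0,"ry": 0,"rz": 0,"x": 0,"y": 0,"z": 0.0015,"hand": 0.0854},{"rx": 0,"ry": 0,"rz": 0,"x": 0,"y": 0,"z": 0.0,"hand": 0.0854}]}}

```text
clock: 5.08
eef_pos: [0.5372, -0.2254, -0.0477]
tcp_rot: [3.12, -0.015, 0.28]
force: [-0.8, -0.3, 0.3]
width: 0.0855
```

>>> {"fn": "step_arm", "kwargs": {"rows": [{"rx": 0,"ry": 0,"rz": 0,"x": 0,"y": 0,"z": 0.0015,"hand": 0.0854},{"rx": 0,"ry": 0,"rz": 0,"x": 0,"y": 0,"z": 0.0,"hand": 0.0854}]}}

```text
clock: 5.25
eef_pos: [0.5375, -0.2255, -0.0474]
tcp_rot: [3.119, -0.016, 0.28]
force: [0.2, 0.6, -0.3]
width: 0.0849
```

>>> {"fn": "step_arm", "kwargs": {"rows": [{"rx": 0,"ry": 0,"rz": 0,"x": 0,"y": 0,"z": 0.0015,"hand": 0.0854},{"rx": 0,"ry": 0,"rz": 0,"x": 0,"y": 0,"z": 0.0,"hand": 0.0854}]}}

```text
clock: 5.42
eef_pos: [0.538, -0.2258, -0.0475]
tcp_rot: [3.119, -0.017, 0.281]
force: [0.0, 0.4, -0.8]
width: 0.0853
```

```bash
cat > tip.py <<'E'
from H import *
import sys
im=grab("side","tip_"+sys.argv[1]); f=7
s=env.sense(); t=s['eef_pos']; r=R.from_euler('xyz',s['tcp_rot']).as_matrix(); print(t,s['tcp_rot'],s['force'],s['clock'])
o=proj("side",t)[0]-[55,75]; o=np.round(o).astype(int)
c=cv2.resize(im[o[1]:o[1]+110,o[0]:o[0]+110],None,fx=f,fy=f,interpolation=cv2.INTER_CUBIC)
for dz,col in((.0,(0,0,255)),(.013,(0,255,255))):
  for k in(-1,0,1):
    p=(proj("side",t+[0,0,dz]+k*.043*r[:,1])[0]-o+.5)*f; cv2.circle(c,tuple(int(v) for v in p),4,col,-1)
cv2.imwrite(f"pics/tipc_{sys.argv[1]}.png",c)
E
python3 tip.py a
```

```text
[ 0.53813833 -0.22584742 -0.04764337] [ 3.11833532 -0.01731444  0.280559  ] [-0.37350736  1.34526401  1.11252231] 5.4667
```

```bash
python3 - <<'E'
from H import *
plan([.533,-.215,.03],tdown(17.1))
E
```

```text
at [ 0.5381 -0.2258 -0.0476] joints [-0.53  0.49 -0.33  0.72 -0.    2.33] F [-0.4  1.3  1.1] w 0.0853 t 5.5
2 rows; turn each [ 0.67 -0.49 -0.52] local shift if no turn [-0.0003 -0.005  -0.039 ] deg total [ 1.34 -0.98 -1.04]
   0 [-0.0003, -0.005, -0.039]
   1 [-0.0006, -0.0055, -0.0389]
```

>>> {"fn": "step_arm", "kwargs": {"rows": [{"rx": 0,"ry": 0,"rz": 0,"x": 0,"y": 0,"z": -0.02,"hand": 0.0},{"rx": 0.7,"ry": -0.5,"rz": -0.5,"x": 0,"y": -0.005,"z": -0.035,"hand": 0.0},{"rx": 0.7,"ry": -0.5,"rz": -0.5,"x": 0,"y": -0.005,"z": -0.03,"hand": 0.0},{"rx": 0,"ry": 0,"rz": 0,"x": 0,"y": 0,"z": 0,"hand": 0.0},{"rx": 0,"ry": 0,"rz": 0,"x": 0,"y": 0,"z": 0,"hand": 0.0},{"rx": 0,"ry": 0,"rz": 0,"x": 0,"y": 0,"z": 0,"hand": 0.0},{"rx": 0,"ry": 0,"rz": 0,"x": 0,"y": 0,"z": 0,"hand": 0.0},{"rx": 0,"ry": 0,"rz": 0,"x": 0,"y": 0,"z": 0,"hand": 0.0}]}}

```text
clock: 6.13
eef_pos: [0.5313, -0.2135, 0.035]
tcp_rot: [-3.135, 0.005, 0.298]
force: [-0.3, 0.6, -0.6]
width: -0.0
```

```bash
python3 tip.py b; python3 - <<'E'
from H import *
im=cv2.imread("pics/side0.png"); f=6; t=np.array([.194,-.541,.196]); r=R.from_euler('xyz',[-3.14,0,.344]).as_matrix()
o=np.round(proj("side",t)[0]-[55,75]).astype(int)
c=cv2.resize(im[o[1]:o[1]+110,o[0]:o[0]+110],None,fx=f,fy=f,interpolation=cv2.INTER_CUBIC)
for dz,col in((.0,(0,0,255)),(.013,(0,255,255))):
  for k in(-1,0,1):
    p=(proj("side",t+[0,0,dz]+k*.043*r[:,1])[0]-o+.5)*f; cv2.circle(c,tuple(int(v) for v in p),4,col,-1)
cv2.imwrite("pics/c13.png",c)
E
```

```text
[ 0.53093346 -0.21330022  0.03464284] [-3.13433728  0.00595074  0.29785536] [-0.15518694  0.17837532 -0.07334525] 6.1833
```

```bash
python3 - <<'E'
from H import *
plan([.431,-.366,.02],tdown(17.1))
E
```

```text
at [ 0.5309 -0.2133  0.0346] joints [-0.52  0.41 -0.22  0.95  0.    2.32] F [-0.2  0.2 -0.1] w 0.0004 t 6.2
5 rows; turn each [-0.08  0.07 -0.01] local shift if no turn [-0.0281  0.0234  0.0029] deg total [-0.42  0.34 -0.04]
   0 [-0.0281, 0.0234, 0.0029]
   1 [-0.0281, 0.0233, 0.0029]
   2 [-0.0281, 0.0233, 0.0029]
   3 [-0.0281, 0.0233, 0.0029]
   4 [-0.0281, 0.0233, 0.0029]
```

>>> {"fn": "step_arm", "kwargs": {"rows": [{"rx": -0.1,"ry": 0.1,"rz": 0,"x": -0.028,"y": 0.0233,"z": 0.001,"hand": 0.0854},{"rx": -0.1,"ry": 0.1,"rz": 0,"x": -0.028,"y": 0.0233,"z": 0.001,"hand": 0.0854},{"rx": -0.1,"ry": 0.1,"rz": 0,"x": -0.028,"y": 0.0233,"z": 0.001,"hand": 0.0854},{"rx": -0.1,"ry": 0.1,"rz": 0,"x": -0.028,"y": 0.0233,"z": 0.001,"hand": 0.0854},{"rx": 0,"ry": 0,"rz": 0,"x": -0.024,"y": 0.02,"z": 0.001,"hand": 0.0854},{"rx": 0,"ry": 0,"rz": 0,"x": 0,"y": 0,"z": 0.001,"hand": 0.0854},{"rx": 0,"ry": 0,"rz": 0,"x": 0,"y": 0,"z": 0,"hand": 0.0854}]}}

```text
clock: 6.77
eef_pos: [0.4289, -0.3635, 0.021]
tcp_rot: [-3.134, 0.003, 0.303]
force: [-0.0, 0.2, 0.6]
width: 0.0832
```

```bash
python3 tip.py c; python3 - <<'E'
from H import *
plan([.431,-.366,-.039],tdown(17.1))
E
```

```text
[ 0.42899438 -0.36347077  0.02103138] [-3.13406239  0.00315615  0.30382524] [-0.37144019 -0.03263284 -0.18170274] 6.8167
at [ 0.429  -0.3635  0.021 ] joints [-0.85  0.41 -0.27  0.91  0.    1.99] F [-0.4 -0.  -0.2] w 0.0857 t 6.8
2 rows; turn each [-0.22  0.09  0.15] local shift if no turn [0.0007 0.0017 0.03  ] deg total [-0.43  0.18  0.31]
   0 [0.0007, 0.0017, 0.03]
   1 [0.0006, 0.0016, 0.03]
```

>>> {"fn": "step_arm", "kwargs": {"rows": [{"rx": -0.2,"ry": 0.1,"rz": 0.15,"x": 0.001,"y": 0.0015,"z": 0.025,"hand": 0.0854},{"rx": -0.2,"ry": 0.1,"rz": 0.15,"x": 0.0005,"y": 0.0015,"z": 0.02,"hand": 0.0854},{"rx": 0,"ry": 0,"rz": 0,"x": 0,"y": 0,"z": 0.012,"hand": 0.0854},{"rx": 0,"ry": 0,"rz": 0,"x": 0,"y": 0,"z": 0.001,"hand": 0.0854}]}}

```text
clock: 7.15
eef_pos: [0.4339, -0.363, -0.0387]
tcp_rot: [3.141, -0.002, 0.302]
force: [0.5, 1.0, -0.7]
width: 0.0853
```

```bash
python3 tip.py d; python3 - <<'E'
from H import *
plan([.431,-.366,-.039],tdown(17.1))
E
```

```text
[ 0.43412896 -0.36297634 -0.03806302] [ 3.14114388e+00 -2.15663962e-03  3.02273849e-01] [-0.0735797   0.59665932 -0.01119108] 7.2
at [ 0.4341 -0.363  -0.0381] joints [-0.84  0.47 -0.33  0.76  0.    2.  ] F [-0.1  0.6 -0. ] w 0.0855 t 7.2
1 rows; turn each [ 0.03 -0.12  0.22] local shift if no turn [-0.0039  0.002   0.0009] deg total [ 0.03 -0.12  0.22]
```

>>> {"fn": "step_arm", "kwargs": {"rows": [{"rx": 0,"ry": 0,"rz": 0,"x": -0.004,"y": 0.002,"z": 0,"hand": 0.0854},{"rx": 0,"ry": 0,"rz": 0,"x": 0,"y": 0,"z": 0,"hand": 0.06},{"rx": 0,"ry": 0,"rz": 0,"x": 0,"y": 0,"z": 0,"hand": 0.06},{"rx": 0,"ry": 0,"rz": 0,"x": 0,"y": 0,"z": 0,"hand": 0.06},{"rx": 0,"ry": 0,"rz": 0,"x": 0,"y": 0,"z": 0,"hand": 0.06},{"rx": 0,"ry": 0,"rz": 0,"x": 0,"y": 0,"z": 0,"hand": 0.06}], "squeeze": 30}}

```text
clock: 7.7
eef_pos: [0.4339, -0.3658, -0.0342]
tcp_rot: [3.137, -0.004, 0.307]
force: [-1.5, -0.2, -0.8]
width: 0.0649
```

>>> {"fn": "step_arm", "kwargs": {"rows": [{"rx": 0,"ry": 0,"rz": 0,"x": 0,"y": 0,"z": -0.01,"hand": 0.06},{"rx": 0,"ry": 0,"rz": 0,"x": 0,"y": 0,"z": -0.025,"hand": 0.06},{"rx": 0,"ry": 0,"rz": 0,"x": 0,"y": 0,"z": -0.03,"hand": 0.06},{"rx": 0,"ry": 0,"rz": 0,"x": 0,"y": 0,"z": -0.03,"hand": 0.06},{"rx": 0,"ry": 0,"rz": 0,"x": 0,"y": 0,"z": -0.025,"hand": 0.06},{"rx": 0,"ry": 0,"rz": 0,"x": 0,"y": 0,"z": 0,"hand": 0.06}]}}

```text
clock: 8.2
eef_pos: [0.4313, -0.3636, 0.0923]
tcp_rot: [-3.141, -0.002, 0.306]
force: [-0.1, -0.8, -1.0]
width: 0.0651
```

```bash
python3 tip.py e; python3 - <<'E'
from H import *
plan([.4566,-.0044,.08],tdown(-.7))
E
```

```text
[ 0.43084344 -0.36317961  0.09039648] [-3.13998158e+00 -1.60582887e-03  3.05888426e-01] [ 0.61436486  0.56851674 -0.85192568] 8.25
at [ 0.4308 -0.3632  0.0904] joints [-0.84  0.34 -0.17  1.05  0.    1.99] F [ 0.6  0.6 -0.9] w 0.065 t 8.2
9 rows; turn each [-0.01 -0.01  2.03] local shift if no turn [ 0.0147 -0.0372  0.0012] deg total [-0.11 -0.08 18.23]
   0 [0.0147, -0.0372, 0.0012]
   1 [0.0134, -0.0376, 0.0012]
   2 [0.0121, -0.0381, 0.0012]
   3 [0.0107, -0.0385, 0.0012]
   4 [0.0094, -0.0389, 0.0012]
   5 [0.008, -0.0392, 0.0012]
   6 [0.0066, -0.0394, 0.0012]
   7 [0.0052, -0.0396, 0.0012]
   8 [0.0038, -0.0398, 0.0012]
```

>>> {"fn": "step_arm", "kwargs": {"rows": [{"rx": 0,"ry": 0,"rz": 2.03,"x": 0.0147,"y": -0.0372,"z": 0.001,"hand": 0.06},{"rx": 0,"ry": 0,"rz": 2.03,"x": 0.0134,"y": -0.0376,"z": 0.001,"hand": 0.06},{"rx": 0,"ry": 0,"rz": 2.03,"x": 0.012,"y": -0.038,"z": 0.001,"hand": 0.06},{"rx": 0,"ry": 0,"rz": 2.03,"x": 0.0107,"y": -0.0385,"z": 0.001,"hand": 0.06},{"rx": 0,"ry": 0,"rz": 2.03,"x": 0.0094,"y": -0.039,"z": 0.001,"hand": 0.06},{"rx": 0,"ry": 0,"rz": 2.03,"x": 0.008,"y": -0.039,"z": 0.001,"hand": 0.06},{"rx": 0,"ry": 0,"rz": 2.03,"x": 0.0066,"y": -0.039,"z": 0.001,"hand": 0.06},{"rx": 0,"ry": 0,"rz": 2.03,"x": 0.0052,"y": -0.039,"z": 0.001,"hand": 0.06},{"rx": 0,"ry": 0,"rz": 1.0,"x": 0.003,"y": -0.025,"z": 0.001,"hand": 0.06},{"rx": 0,"ry": 0,"rz": 0,"x": 0,"y": 0,"z": 0,"hand": 0.06},{"rx": 0,"ry": 0,"rz": 0,"x": 0,"y": 0,"z": 0,"hand": 0.06}]}}

```text
clock: 9.17
eef_pos: [0.4535, -0.0082, 0.0737]
tcp_rot: [-3.14, 0.006, -0.017]
force: [-0.1, -0.6, -0.9]
width: 0.0651
```

```bash
python3 - <<'E'
from H import *
plan([.459,-.0044,.03],tdown(-.7))
E
```

```text
at [ 0.4535 -0.0082  0.0737] joints [-0.2   0.16 -0.46  0.95  0.    2.96] F [-0.1 -0.6 -0.9] w 0.0651 t 9.2
2 rows; turn each [-0.05  0.18 -0.15] local shift if no turn [ 0.0029 -0.0019  0.0218] deg total [-0.11  0.35 -0.29]
   0 [0.0029, -0.0019, 0.0218]
   1 [0.0028, -0.0019, 0.0218]
```

>>> {"fn": "step_arm", "kwargs": {"rows": [{"rx": 0,"ry": 0.2,"rz": -0.15,"x": 0.0028,"y": -0.002,"z": 0.02,"hand": 0.06},{"rx": 0,"ry": 0.2,"rz": -0.15,"x": 0.0028,"y": -0.002,"z": 0.018,"hand": 0.06},{"rx": 0,"ry": 0,"rz": 0,"x": 0,"y": 0,"z": 0,"hand": 0.06}]}}

```text
clock: 9.42
eef_pos: [0.4589, -0.005, 0.0344]
tcp_rot: [-3.141, -0.002, -0.011]
force: [1.2, -0.2, -1.1]
width: 0.065
```

```bash
python3 - <<'E'
from H import *
plan([.459,-.0044,.012],tdown(-.7))
E
python3 tip.py f
```

```text
at [ 0.4589 -0.005   0.0344] joints [-0.19  0.21 -0.52  0.85  0.    2.97] F [ 1.2 -0.2 -1.1] w 0.065 t 9.4
1 rows; turn each [-0.05 -0.09  0.07] local shift if no turn [ 0.     -0.0006  0.0224] deg total [-0.05 -0.09  0.07]
[ 0.45904195 -0.00531614  0.03544928] [-3.14087671e+00 -1.71701970e-03 -1.14523861e-02] [ 0.16375929 -0.19588582 -1.65487056] 9.4667
```

>>> {"fn": "step_arm", "kwargs": {"rows": [{"rx": 0,"ry": -0.1,"rz": 0,"x": 0,"y": 0,"z": 0.012,"hand": 0.06},{"rx": 0,"ry": 0,"rz": 0,"x": 0,"y": 0,"z": 0.008,"hand": 0.06},{"rx": 0,"ry": 0,"rz": 0,"x": 0,"y": 0,"z": 0.003,"hand": 0.06},{"rx": 0,"ry": 0,"rz": 0,"x": 0,"y": 0,"z": 0.0,"hand": 0.06}]}}

```text
clock: 9.8
eef_pos: [0.4597, -0.0088, 0.0135]
tcp_rot: [3.141, -0.0, -0.016]
force: [-0.8, -0.1, -2.1]
width: 0.0653
```

```bash
python3 - <<'E'
from H import *
plan([.459,-.0044,.006],tdown(-.7))
E
```

```text
at [ 0.4597 -0.0088  0.0135] joints [-0.19  0.24 -0.54  0.79 -0.    2.96] F [-0.8 -0.1 -2.1] w 0.0653 t 9.8
1 rows; turn each [ 0.01 -0.02 -0.24] local shift if no turn [-0.0007 -0.0044  0.0075] deg total [ 0.01 -0.02 -0.24]
```

>>> {"fn": "step_arm", "kwargs": {"rows": [{"rx": 0,"ry": 0,"rz": -0.2,"x": -0.0005,"y": -0.0044,"z": 0.002,"hand": 0.06},{"rx": 0,"ry": 0,"rz": 0,"x": 0,"y": -0.001,"z": 0.002,"hand": 0.06},{"rx": 0,"ry": 0,"rz": 0,"x": 0,"y": 0,"z": 0.001,"hand": 0.06},{"rx": 0,"ry": 0,"rz": 0,"x": 0,"y": 0,"z": 0.0,"hand": 0.06}]}}

```text
clock: 10.13
eef_pos: [0.4605, -0.004, 0.0099]
tcp_rot: [3.141, -0.003, -0.014]
force: [0.9, -0.2, -0.5]
width: 0.065
```

>>> {"fn": "step_arm", "kwargs": {"rows": [{"rx": 0,"ry": 0,"rz": 0,"x": 0,"y": 0,"z": 0.0015,"hand": 0.06},{"rx": 0,"ry": 0,"rz": 0,"x": 0,"y": 0,"z": 0.0,"hand": 0.06}]}}

```text
clock: 10.3
eef_pos: [0.4609, -0.0038, 0.0087]
tcp_rot: [3.141, -0.004, -0.014]
force: [-0.1, 0.2, -1.5]
width: 0.0649
```

>>> {"fn": "step_arm", "kwargs": {"rows": [{"rx": 0,"ry": 0,"rz": 0,"x": 0,"y": 0,"z": 0.0015,"hand": 0.06},{"rx": 0,"ry": 0,"rz": 0,"x": 0,"y": 0,"z": 0.0,"hand": 0.06}]}}

```text
clock: 10.47
eef_pos: [0.4612, -0.0038, 0.0074]
tcp_rot: [3.141, -0.004, -0.013]
force: [0.5, -1.0, -1.3]
width: 0.0653
```

>>> {"fn": "step_arm", "kwargs": {"rows": [{"rx": 0,"ry": 0.2,"rz": 0,"x": -0.002,"y": 0,"z": 0.0015,"hand": 0.06},{"rx": 0,"ry": 0,"rz": 0,"x": 0,"y": 0,"z": 0.0,"hand": 0.06}]}}

```text
clock: 10.63
eef_pos: [0.4591, -0.0037, 0.0057]
tcp_rot: [3.141, -0.008, -0.013]
force: [-0.4, 0.7, -1.6]
width: 0.0648
```

>>> {"fn": "step_arm", "kwargs": {"rows": [{"rx": 0,"ry": 0,"rz": 0,"x": 0,"y": 0,"z": 0.0015,"hand": 0.06},{"rx": 0,"ry": 0,"rz": 0,"x": 0,"y": 0,"z": 0.0,"hand": 0.06}]}}

```text
clock: 10.8
eef_pos: [0.4588, -0.0037, 0.004]
tcp_rot: [3.141, -0.008, -0.013]
force: [0.4, -0.9, -1.6]
width: 0.0652
```

>>> {"fn": "step_arm", "kwargs": {"rows": [{"rx": 0,"ry": 0,"rz": 0,"x": 0,"y": 0,"z": 0.0015,"hand": 0.06},{"rx": 0,"ry": 0,"rz": 0,"x": 0,"y": 0,"z": 0.0,"hand": 0.06}]}}

```text
clock: 10.97
eef_pos: [0.4592, -0.0037, 0.0039]
tcp_rot: [3.14, -0.009, -0.013]
force: [-1.2, -0.2, -1.4]
width: 0.0648
```

>>> {"fn": "step_arm", "kwargs": {"rows": [{"rx": 0,"ry": 0,"rz": 0,"x": 0,"y": 0,"z": 0.0015,"hand": 0.06},{"rx": 0,"ry": 0,"rz": 0,"x": 0,"y": 0,"z": 0.0,"hand": 0.06}]}}

```text
clock: 11.13
eef_pos: [0.4596, -0.0038, 0.0038]
tcp_rot: [3.14, -0.01, -0.013]
force: [0.2, -0.4, -0.9]
width: 0.0648
```

>>> {"fn": "step_arm", "kwargs": {"rows": [{"rx": 0,"ry": 0,"rz": 0,"x": 0,"y": 0,"z": 0,"hand": 0.072},{"rx": 0,"ry": 0,"rz": 0,"x": 0,"y": 0,"z": 0,"hand": 0.08},{"rx": 0,"ry": 0,"rz": 0,"x": 0,"y": 0,"z": 0,"hand": 0.0854},{"rx": 0,"ry": 0,"rz": 0,"x": 0,"y": 0,"z": 0,"hand": 0.0854},{"rx": 0,"ry": 0,"rz": 0,"x": 0,"y": 0,"z": -0.02,"hand": 0.0854},{"rx": 0,"ry": 0,"rz": 0,"x": 0,"y": 0,"z": -0.035,"hand": 0.0854},{"rx": 0,"ry": 0,"rz": 0,"x": 0,"y": 0,"z": -0.02,"hand": 0.0854},{"rx": 0,"ry": 0,"rz": 0,"x": 0,"y": 0,"z": 0,"hand": 0.0854}]}}

```text
clock: 11.8
eef_pos: [0.457, -0.0035, 0.0789]
tcp_rot: [3.141, -0.005, -0.013]
force: [0.7, -0.4, -0.6]
width: 0.0852
```

```bash
python3 - <<'E'
from H import *
plan([.605,-.295,.05],tdown(20.2),half=False)
print(); plan([.605,-.295,.05],tdown(200.2),half=False)
E
python3 tip.py g
```

```text
at [ 0.457  -0.0035  0.0789] joints [-0.18  0.16 -0.46  0.95  0.    2.97] F [ 0.7 -0.4 -0.6] w 0.0852 t 11.8
9 rows; turn each [ 0.01 -0.03 -2.33] local shift if no turn [0.0169 0.0322 0.0033] deg total [  0.08  -0.28 -20.97]
   0 [0.0169, 0.0322, 0.0033]
   1 [0.0155, 0.0328, 0.0033]
   2 [0.0142, 0.0334, 0.0033]
   3 [0.0128, 0.034, 0.0033]
   4 [0.0114, 0.0345, 0.0033]
   5 [0.01, 0.0349, 0.0032]
   6 [0.0086, 0.0353, 0.0032]
   7 [0.0072, 0.0356, 0.0032]
   8 [0.0057, 0.0359, 0.0032]

at [ 0.457  -0.0035  0.0789] joints [-0.18  0.16 -0.46  0.95  0.    2.97] F [ 0.7 -0.4 -0.6] w 0.0852 t 11.8
23 rows; turn each [-0.02 -0.    6.91] local shift if no turn [0.0066 0.0126 0.0013] deg total [-3.9000e-01 -1.1000e-01  1.5903e+02]
   0 [0.0066, 0.0126, 0.0013]
   1 [0.0081, 0.0117, 0.0013]
   2 [0.0094, 0.0106, 0.0013]
   3 [0.0106, 0.0094, 0.0013]
   4 [0.0117, 0.0081, 0.0013]
   5 [0.0126, 0.0066, 0.0013]
   6 [0.0133, 0.0051, 0.0013]
   7 [0.0138, 0.0034, 0.0013]
   8 [0.0141, 0.0017, 0.0013]
   9 [0.0142, 0.0, 0.0013]
   10 [0.0141, -0.0017, 0.0013]
   11 [0.0138, -0.0034, 0.0013]
   12 [0.0133, -0.005, 0.0013]
   13 [0.0126, -0.0066, 0.0013]
   14 [0.0117, -0.008, 0.0013]
   15 [0.0107, -0.0094, 0.0013]
   16 [0.0095, -0.0106, 0.0013]
   17 [0.0081, -0.0117, 0.0013]
   18 [0.0066, -0.0126, 0.0013]
   19 [0.0051, -0.0133, 0.0013]
   20 [0.0034, -0.0138, 0.0013]
   21 [0.0018, -0.0141, 0.0013]
   22 [0.0001, -0.0142, 0.0013]
[ 0.45666834 -0.00343244  0.07753528] [ 3.14122049 -0.00424504 -0.0135134 ] [-0.82138315 -0.1892817  -1.24967696] 11.85
```

>>> {"fn": "step_arm", "kwargs": {"rows": [{"rx": 0,"ry": 0,"rz": -2.33,"x": 0.017,"y": 0.032,"z": 0.0,"hand": 0.0854},{"rx": 0,"ry": 0,"rz": -2.33,"x": 0.0155,"y": 0.033,"z": 0.0,"hand": 0.0854},{"rx": 0,"ry": 0,"rz": -2.33,"x": 0.014,"y": 0.0335,"z": 0.0,"hand": 0.0854},{"rx": 0,"ry": 0,"rz": -2.33,"x": 0.013,"y": 0.034,"z": 0.0,"hand": 0.0854},{"rx": 0,"ry": 0,"rz": -2.33,"x": 0.0115,"y": 0.0345,"z": 0.001,"hand": 0.0854},{"rx": 0,"ry": 0,"rz": -2.33,"x": 0.01,"y": 0.035,"z": 0.002,"hand": 0.0854},{"rx": 0,"ry": 0,"rz": -2.33,"x": 0.0085,"y": 0.035,"z": 0.003,"hand": 0.0854},{"rx": 0,"ry": 0,"rz": -2.33,"x": 0.007,"y": 0.035,"z": 0.003,"hand": 0.0854},{"rx": 0,"ry": 0,"rz": -2.33,"x": 0.005,"y": 0.03,"z": 0.003,"hand": 0.0854},{"rx": 0,"ry": 0,"rz": 0,"x": 0,"y": 0,"z": 0,"hand": 0.0854},{"rx": 0,"ry": 0,"rz": 0,"x": 0,"y": 0,"z": 0,"hand": 0.0854}]}}

```text
clock: 12.77
eef_pos: [0.6032, -0.297, 0.0444]
tcp_rot: [-3.13, 0.007, 0.376]
force: [-0.0, 0.3, -0.0]
width: 0.0852
```

```bash
python3 - <<'E'
from H import *
plan([.605,-.295,.02],tdown(20.2))
im=grab("top","t4")
E
```

```text
at [ 0.6032 -0.297   0.0444] joints [-0.58  0.59  0.09  1.09  0.    2.19] F [-0.   0.3 -0. ] w 0.0852 t 12.8
1 rows; turn each [-0.67  0.4   1.33] local shift if no turn [ 0.0026 -0.0009  0.0244] deg total [-0.67  0.4   1.33]
   0 [0.0026, -0.0009, 0.0244]
```

>>> {"fn": "step_arm", "kwargs": {"rows": [{"rx": -0.7,"ry": 0.4,"rz": 1.3,"x": 0.0025,"y": -0.001,"z": 0.024,"hand": 0.0854},{"rx": 0,"ry": 0,"rz": 0,"x": 0,"y": 0,"z": 0.018,"hand": 0.0854},{"rx": 0,"ry": 0,"rz": 0,"x": 0,"y": 0,"z": 0,"hand": 0.0854}]}}

```text
clock: 13.07
eef_pos: [0.603, -0.292, -0.0001]
tcp_rot: [-3.141, 0.001, 0.352]
force: [-0.4, 0.8, -0.2]
width: 0.0854
```

```bash
python3 - <<'E'
from H import *
plan([.605,-.295,-.035],tdown(20.2))
E
python3 tip.py h
```

```text
at [ 6.03e-01 -2.92e-01 -1.00e-04] joints [-0.57  0.61  0.01  0.98 -0.    2.22] F [-0.4  0.8 -0.2] w 0.0854 t 13.1
1 rows; turn each [-0.04  0.06 -0.02] local shift if no turn [0.0008 0.0036 0.0349] deg total [-0.04  0.06 -0.02]
[ 0.60312076 -0.29168759  0.00112183] [-3.14078546e+00  8.93154649e-04  3.52505771e-01] [-0.61745948  1.30361352 -0.39180435] 13.1167
```

>>> {"fn": "step_arm", "kwargs": {"rows": [{"rx": 0,"ry": 0,"rz": 0,"x": 0.001,"y": 0.003,"z": 0.018,"hand": 0.0854},{"rx": 0,"ry": 0,"rz": 0,"x": 0,"y": 0.001,"z": 0.01,"hand": 0.0854},{"rx": 0,"ry": 0,"rz": 0,"x": 0,"y": 0,"z": 0.005,"hand": 0.0854},{"rx": 0,"ry": 0,"rz": 0,"x": 0,"y": 0,"z": 0,"hand": 0.0854}]}}

```text
clock: 13.45
eef_pos: [0.6062, -0.2922, -0.0287]
tcp_rot: [3.141, -0.001, 0.356]
force: [-0.3, 0.1, 0.1]
width: 0.0853
```

```bash
python3 - <<'E'
from H import *
plan([.605,-.295,-.035],tdown(20.2))
E
```

```text
at [ 0.6062 -0.2922 -0.0287] joints [-0.57  0.63 -0.01  0.92  0.    2.22] F [-0.3  0.1  0.1] w 0.0853 t 13.4
1 rows; turn each [ 0.06 -0.05  0.19] local shift if no turn [-0.0021  0.0022  0.0063] deg total [ 0.06 -0.05  0.19]
```

>>> {"fn": "step_arm", "kwargs": {"rows": [{"rx": 0,"ry": 0,"rz": 0.2,"x": -0.002,"y": 0.002,"z": 0.005,"hand": 0.0854},{"rx": 0,"ry": 0,"rz": 0,"x": 0,"y": 0.001,"z": 0.001,"hand": 0.0854},{"rx": 0,"ry": 0,"rz": 0,"x": 0,"y": 0,"z": 0,"hand": 0.06},{"rx": 0,"ry": 0,"rz": 0,"x": 0,"y": 0,"z": 0,"hand": 0.06},{"rx": 0,"ry": 0,"rz": 0,"x": 0,"y": 0,"z": 0,"hand": 0.06},{"rx": 0,"ry": 0,"rz": 0,"x": 0,"y": 0,"z": 0,"hand": 0.06},{"rx": 0,"ry": 0,"rz": 0,"x": 0,"y": 0,"z": 0,"hand": 0.06}]}}

```text
clock: 14.03
eef_pos: [0.6071, -0.2969, -0.0308]
tcp_rot: [3.137, -0.004, 0.352]
force: [0.0, -0.3, -2.5]
width: 0.0647
```

>>> {"fn": "step_arm", "kwargs": {"rows": [{"rx": 0,"ry": 0,"rz": 0,"x": 0,"y": 0,"z": -0.01,"hand": 0.06},{"rx": 0,"ry": 0,"rz": 0,"x": 0,"y": 0,"z": -0.03,"hand": 0.06},{"rx": 0,"ry": 0,"rz": 0,"x": 0,"y": 0,"z": -0.035,"hand": 0.06},{"rx": 0,"ry": 0,"rz": 0,"x": 0,"y": 0,"z": -0.035,"hand": 0.06},{"rx": 0,"ry": 0,"rz": 0,"x": 0,"y": 0,"z": -0.01,"hand": 0.06},{"rx": 0,"ry": 0,"rz": 0,"x": 0,"y": 0,"z": 0,"hand": 0.06}]}}

```text
clock: 14.53
eef_pos: [0.6035, -0.2947, 0.0934]
tcp_rot: [-3.14, 0.001, 0.352]
force: [0.5, -0.1, -0.6]
width: 0.0644
```

```bash
python3 - <<'E'
from H import *
plan([.4585,-.0044,.075],tdown(-.7))
E
```

```text
at [ 0.6035 -0.2947  0.0934] joints [-0.57  0.54  0.15  1.18  0.    2.22] F [ 0.5 -0.1 -0.6] w 0.0644 t 14.5
9 rows; turn each [-0.01  0.01  2.32] local shift if no turn [-0.004  -0.0358  0.0021] deg total [-0.08  0.07 20.87]
   0 [-0.004, -0.0358, 0.0021]
   1 [-0.0054, -0.0356, 0.0021]
   2 [-0.0069, -0.0354, 0.0021]
   3 [-0.0083, -0.0351, 0.0021]
   4 [-0.0097, -0.0347, 0.0021]
   5 [-0.0111, -0.0343, 0.0021]
   6 [-0.0125, -0.0338, 0.0021]
   7 [-0.0139, -0.0333, 0.0021]
   8 [-0.0152, -0.0327, 0.0021]
```

>>> {"fn": "step_arm", "kwargs": {"rows": [{"rx": 0,"ry": 0,"rz": 2.32,"x": -0.004,"y": -0.036,"z": 0.001,"hand": 0.06},{"rx": 0,"ry": 0,"rz": 2.32,"x": -0.0055,"y": -0.0356,"z": 0.001,"hand": 0.06},{"rx": 0,"ry": 0,"rz": 2.32,"x": -0.007,"y": -0.0354,"z": 0.001,"hand": 0.06},{"rx": 0,"ry": 0,"rz": 2.32,"x": -0.0083,"y": -0.035,"z": 0.001,"hand": 0.06},{"rx": 0,"ry": 0,"rz": 2.32,"x": -0.0097,"y": -0.0347,"z": 0.001,"hand": 0.06},{"rx": 0,"ry": 0,"rz": 2.32,"x": -0.011,"y": -0.0343,"z": 0.001,"hand": 0.06},{"rx": 0,"ry": 0,"rz": 2.32,"x": -0.0125,"y": -0.0338,"z": 0.001,"hand": 0.06},{"rx": 0,"ry": 0,"rz": 2.32,"x": -0.014,"y": -0.0333,"z": 0.001,"hand": 0.06},{"rx": 0,"ry": 0,"rz": 1.5,"x": -0.012,"y": -0.025,"z": 0.001,"hand": 0.06},{"rx": 0,"ry": 0,"rz": 0,"x": 0,"y": 0,"z": 0,"hand": 0.06},{"rx": 0,"ry": 0,"rz": 0,"x": 0,"y": 0,"z": 0,"hand": 0.06}]}}

```text
clock: 15.45
eef_pos: [0.4535, -0.0018, 0.0775]
tcp_rot: [3.141, 0.003, -0.02]
force: [0.9, -1.5, -0.7]
width: 0.065
```

```bash
python3 - <<'E'
from H import *
plan([.4585,-.0044,.045],tdown(-.7))
E
```

```text
at [ 0.4535 -0.0018  0.0775] joints [-0.18  0.16 -0.46  0.96 -0.    2.98] F [ 0.9 -1.5 -0.7] w 0.065 t 15.4
1 rows; turn each [ 0.03  0.2  -0.43] local shift if no turn [0.0052 0.0025 0.0325] deg total [ 0.03  0.2  -0.43]
   0 [0.0052, 0.0025, 0.0325]
```

>>> {"fn": "step_arm", "kwargs": {"rows": [{"rx": 0,"ry": 0.2,"rz": -0.4,"x": 0.0052,"y": 0.0022,"z": 0.015,"hand": 0.06},{"rx": 0,"ry": 0,"rz": 0,"x": 0,"y": 0,"z": 0.013,"hand": 0.06},{"rx": 0,"ry": 0,"rz": 0,"x": 0,"y": 0,"z": 0.005,"hand": 0.06},{"rx": 0,"ry": 0,"rz": 0,"x": 0,"y": 0,"z": 0,"hand": 0.06}]}}

```text
clock: 15.78
eef_pos: [0.4603, -0.0056, 0.0436]
tcp_rot: [3.14, -0.002, -0.011]
force: [0.0, -0.3, -1.3]
width: 0.0643
```

```bash
python3 - <<'E'
from H import *
plan([.4588,-.0038,.03],tdown(-.75))
E
python3 tip.py i
```

```text
at [ 0.4603 -0.0056  0.0436] joints [-0.19  0.2  -0.5   0.87 -0.    2.97] F [ 0.  -0.3 -1.3] w 0.0643 t 15.8
1 rows; turn each [ 0.1  -0.14  0.11] local shift if no turn [-0.0016 -0.0018  0.0136] deg total [ 0.1  -0.14  0.11]
[ 0.46040654 -0.00570046  0.04393247] [ 3.13979500e+00 -2.54029863e-03 -1.14072639e-02] [ 0.10338844 -0.89792686 -1.42373056] 15.8333
```

>>> {"fn": "step_arm", "kwargs": {"rows": [{"rx": 0,"ry": -0.1,"rz": 0.1,"x": -0.0005,"y": -0.0018,"z": 0.008,"hand": 0.06},{"rx": 0,"ry": 0,"rz": 0,"x": 0,"y": -0.0005,"z": 0.004,"hand": 0.06},{"rx": 0,"ry": 0,"rz": 0,"x": 0,"y": -0.0005,"z": 0.001,"hand": 0.06},{"rx": 0,"ry": 0,"rz": 0,"x": 0,"y": 0,"z": 0,"hand": 0.06}]}}

```text
clock: 16.17
eef_pos: [0.4616, -0.0044, 0.0307]
tcp_rot: [3.139, -0.002, -0.016]
force: [-0.4, 0.4, -0.9]
width: 0.0647
```

```bash
python3 - <<'E'
from H import *
plan([.4588,-.0038,.022],tdown(-.75))
E
```

```text
at [ 0.4616 -0.0044  0.0307] joints [-0.18  0.22 -0.51  0.84 -0.    2.98] F [-0.4  0.4 -0.9] w 0.0647 t 16.2
1 rows; turn each [ 0.13 -0.13 -0.15] local shift if no turn [-0.0028 -0.0005  0.0087] deg total [ 0.13 -0.13 -0.15]
```

>>> {"fn": "step_arm", "kwargs": {"rows": [{"rx": 0.1,"ry": -0.1,"rz": -0.1,"x": -0.0025,"y": -0.0005,"z": 0.003,"hand": 0.06},{"rx": 0,"ry": 0,"rz": 0,"x": 0,"y": 0,"z": 0.002,"hand": 0.06},{"rx": 0,"ry": 0,"rz": 0,"x": 0,"y": 0,"z": 0,"hand": 0.06}]}}

```text
clock: 16.42
eef_pos: [0.4594, -0.0039, 0.0258]
tcp_rot: [3.141, -0.001, -0.014]
force: [-0.3, 0.8, -1.5]
width: 0.0645
```

>>> {"fn": "step_arm", "kwargs": {"rows": [{"rx": 0,"ry": 0,"rz": 0,"x": -0.001,"y": 0,"z": 0.0015,"hand": 0.06},{"rx": 0,"ry": 0,"rz": 0,"x": 0,"y": 0,"z": 0,"hand": 0.06}]}}

```text
clock: 16.58
eef_pos: [0.4583, -0.0038, 0.0242]
tcp_rot: [3.141, -0.001, -0.014]
force: [-0.0, 0.6, -1.3]
width: 0.0646
```

>>> {"fn": "step_arm", "kwargs": {"rows": [{"rx": 0,"ry": 0,"rz": 0,"x": 0,"y": 0,"z": 0.0015,"hand": 0.06},{"rx": 0,"ry": 0,"rz": 0,"x": 0,"y": 0,"z": 0,"hand": 0.06}]}}

```text
clock: 16.75
eef_pos: [0.4584, -0.0038, 0.0228]
tcp_rot: [3.141, -0.002, -0.013]
force: [-0.3, 0.2, -2.4]
width: 0.0642
```

>>> {"fn": "step_arm", "kwargs": {"rows": [{"rx": 0,"ry": 0,"rz": 0,"x": 0,"y": 0,"z": 0.0015,"hand": 0.06},{"rx": 0,"ry": 0,"rz": 0,"x": 0,"y": 0,"z": 0,"hand": 0.06}]}}

```text
clock: 16.92
eef_pos: [0.4589, -0.0038, 0.0225]
tcp_rot: [3.141, -0.003, -0.013]
force: [0.5, -0.5, -1.1]
width: 0.0644
```

>>> {"fn": "step_arm", "kwargs": {"rows": [{"rx": 0,"ry": 0,"rz": 0,"x": 0,"y": 0,"z": 0,"hand": 0.072},{"rx": 0,"ry": 0,"rz": 0,"x": 0,"y": 0,"z": 0,"hand": 0.08},{"rx": 0,"ry": 0,"rz": 0,"x": 0,"y": 0,"z": 0,"hand": 0.0854},{"rx": 0,"ry": 0,"rz": 0,"x": 0,"y": 0,"z": 0,"hand": 0.0854},{"rx": 0,"ry": 0,"rz": 0,"x": 0,"y": 0,"z": -0.02,"hand": 0.0854},{"rx": 0,"ry": 0,"rz": 0,"x": 0,"y": 0,"z": -0.035,"hand": 0.0854},{"rx": 0,"ry": 0,"rz": 0,"x": 0,"y": 0,"z": -0.035,"hand": 0.0854},{"rx": 0,"ry": 0,"rz": 7,"x": 0,"y": 0,"z": -0.03,"hand": 0.0854},{"rx": 0,"ry": 0,"rz": 7,"x": 0,"y": 0,"z": -0.02,"hand": 0.0854},{"rx": 0,"ry": 0,"rz": 7,"x": 0,"y": 0,"z": 0,"hand": 0.0854},{"rx": 0,"ry": 0,"rz": 7,"x": 0,"y": 0,"z": 0,"hand": 0.0854},{"rx": 0,"ry": 0,"rz": 7,"x": 0,"y": 0,"z": 0,"hand": 0.0854}]}}

```text
clock: 17.92
eef_pos: [0.4209, -0.1007, 0.1695]
tcp_rot: [-3.053, 0.01, -0.49]
force: [-0.1, -0.5, 0.3]
width: 0.0853
```

```bash
python3 - <<'E'
from H import *
rp=(.540,.246,np.radians(13.4))
for i in(1,3):
    o,Rc=slotcase(rp,i); print(i,o, "grip pt +33mm, mid-thickness", o+Rc@[.033,0,.007])
plan([.45,-.0,.16],tdown(-166.6),half=False)
E
```

```text
1 [0.5156806 0.2402063 0.072    ] grip pt +33mm, mid-thickness [0.52583426 0.24262525 0.10407884]
3 [0.61295819 0.26338109 0.072     ] grip pt +33mm, mid-thickness [0.62311185 0.26580004 0.10407884]
at [ 0.4209 -0.1007  0.1695] joints [-0.49  0.05 -0.35  1.19  0.09  3.14] F [-0.1 -0.5  0.3] w 0.0853 t 17.9
20 rows; turn each [-0.08  0.32  6.92] local shift if no turn [-0.0011 -0.0051  0.0009] deg total [ -1.62   6.4  138.38]
   0 [-0.0011, -0.0051, 0.0009]
   1 [-0.0017, -0.0049, 0.0009]
   2 [-0.0023, -0.0047, 0.0009]
   3 [-0.0028, -0.0044, 0.0009]
   4 [-0.0033, -0.004, 0.0009]
   5 [-0.0038, -0.0036, 0.0008]
   6 [-0.0042, -0.0031, 0.0008]
   7 [-0.0045, -0.0025, 0.0008]
   8 [-0.0048, -0.002, 0.0008]
   9 [-0.005, -0.0014, 0.0007]
   10 [-0.0052, -0.0008, 0.0007]
   11 [-0.0052, -0.0001, 0.0007]
   12 [-0.0052, 0.0005, 0.0006]
   13 [-0.0051, 0.0011, 0.0006]
   14 [-0.0049, 0.0017, 0.0006]
   15 [-0.0047, 0.0023, 0.0006]
   16 [-0.0044, 0.0028, 0.0005]
   17 [-0.004, 0.0034, 0.0005]
   18 [-0.0036, 0.0038, 0.0005]
   19 [-0.0031, 0.0042, 0.0005]
```

>>> {"fn": "step_arm", "kwargs": {"rows": [{"rx": 0,"ry": 0,"rz": -7,"x": 0,"y": 0,"z": -0.01,"hand": 0.0854},{"rx": 0,"ry": 0,"rz": -7,"x": 0,"y": 0,"z": 0,"hand": 0.0854},{"rx": 0,"ry": 0,"rz": -7,"x": 0,"y": 0,"z": 0,"hand": 0.0854},{"rx": 0,"ry": 0,"rz": -7,"x": 0,"y": 0,"z": 0,"hand": 0.0854},{"rx": 0,"ry": 0,"rz": -7,"x": 0,"y": 0,"z": 0,"hand": 0.0854},{"rx": 0,"ry": 0,"rz": -7,"x": 0,"y": 0,"z": 0,"hand": 0.0854},{"rx": 0,"ry": 0,"rz": -7,"x": 0,"y": 0,"z": 0,"hand": 0.0854},{"rx": 0,"ry": 0,"rz": -7,"x": 0,"y": 0,"z": 0,"hand": 0.0854},{"rx": 0,"ry": 0,"rz": -7,"x": 0,"y": 0,"z": 0,"hand": 0.0854},{"rx": 0,"ry": 0,"rz": -7,"x": 0,"y": 0,"z": 0,"hand": 0.0854},{"rx": 0,"ry": 0,"rz": -7,"x": 0,"y": 0,"z": 0,"hand": 0.0854},{"rx": 0,"ry": 0,"rz": -7,"x": 0,"y": 0,"z": 0,"hand": 0.0854}]}}

```text
clock: 18.92
eef_pos: [0.4178, -0.1106, 0.1801]
tcp_rot: [-3.128, -0.087, 0.999]
force: [1.0, 0.1, -0.1]
width: 0.0849
```

>>> {"fn": "step_arm", "kwargs": {"rows": [{"rx": 0,"ry": 0,"rz": -7,"x": 0,"y": 0,"z": 0,"hand": 0.0854},{"rx": 0,"ry": 0,"rz": -7,"x": 0,"y": 0,"z": 0,"hand": 0.0854},{"rx": 0,"ry": 0,"rz": -7,"x": 0,"y": 0,"z": 0,"hand": 0.0854},{"rx": 0,"ry": 0,"rz": -7,"x": 0,"y": 0,"z": 0,"hand": 0.0854},{"rx": 0,"ry": 0,"rz": -7,"x": 0,"y": 0,"z": 0,"hand": 0.0854},{"rx": 0,"ry": 0,"rz": -7,"x": 0,"y": 0,"z": 0,"hand": 0.0854},{"rx": 0,"ry": 0,"rz": -7,"x": 0,"y": 0,"z": 0,"hand": 0.0854},{"rx": 0,"ry": 0,"rz": -7,"x": 0,"y": 0,"z": 0,"hand": 0.0854},{"rx": 0,"ry": 0,"rz": -7,"x": 0,"y": 0,"z": 0,"hand": 0.0854},{"rx": 0,"ry": 0,"rz": -7,"x": 0,"y": 0,"z": 0,"hand": 0.0854},{"rx": 0,"ry": 0,"rz": -7,"x": 0,"y": 0,"z": 0,"hand": 0.0854},{"rx": 0,"ry": 0,"rz": -7,"x": 0,"y": 0,"z": 0,"hand": 0.0854}]}}

```text
clock: 19.92
eef_pos: [0.4172, -0.1107, 0.1787]
tcp_rot: [3.057, -0.021, 2.5]
force: [0.1, -0.8, 0.4]
width: 0.0858
```

```bash
python3 - <<'E'
from H import *
plan([.42,.15,.20],tdown(193.4),half=False)
im=grab("top","t5"); cv2.imwrite("pics/t5c.png",cv2.resize(im[170:270,240:340],None,fx=6,fy=6,interpolation=cv2.INTER_CUBIC))
E
```

```text
at [ 0.4172 -0.1107  0.1787] joints [-0.51  0.04 -0.33  1.21  0.09  0.13] F [ 0.1 -0.8  0.4] w 0.0858 t 19.9
8 rows; turn each [ 0.64  0.12 -6.27] local shift if no turn [ 0.0193  0.0264 -0.    ] deg total [  5.09   0.99 -50.15]
   0 [0.0193, 0.0264, -0.0]
   1 [0.0163, 0.0284, -0.0003]
   2 [0.0131, 0.03, -0.0006]
   3 [0.0097, 0.0312, -0.0009]
   4 [0.0063, 0.0321, -0.0012]
   5 [0.0027, 0.0325, -0.0016]
   6 [-0.0008, 0.0326, -0.0019]
   7 [-0.0044, 0.0323, -0.0023]
```

>>> {"fn": "step_arm", "kwargs": {"rows": [{"rx": 0.64,"ry": 0.12,"rz": -6.3,"x": 0.019,"y": 0.0264,"z": 0,"hand": 0.0854},{"rx": 0.64,"ry": 0.12,"rz": -6.3,"x": 0.016,"y": 0.0284,"z": 0,"hand": 0.0854},{"rx": 0.64,"ry": 0.12,"rz": -6.3,"x": 0.013,"y": 0.03,"z": -0.001,"hand": 0.0854},{"rx": 0.64,"ry": 0.12,"rz": -6.3,"x": 0.0097,"y": 0.0312,"z": -0.001,"hand": 0.0854},{"rx": 0.64,"ry": 0.12,"rz": -6.3,"x": 0.0063,"y": 0.032,"z": -0.001,"hand": 0.0854},{"rx": 0.64,"ry": 0.12,"rz": -6.3,"x": 0.0027,"y": 0.0325,"z": -0.0015,"hand": 0.0854},{"rx": 0.64,"ry": 0.12,"rz": -6.3,"x": -0.001,"y": 0.0326,"z": -0.002,"hand": 0.0854},{"rx": 0.64,"ry": 0.12,"rz": -6,"x": -0.004,"y": 0.03,"z": -0.002,"hand": 0.0854},{"rx": 0,"ry": 0,"rz": 0,"x": 0,"y": 0,"z": 0,"hand": 0.0854}]}}

```text
clock: 20.72
eef_pos: [0.4204, 0.1548, 0.1993]
tcp_rot: [-3.136, 0.003, -2.896]
force: [-0.5, -0.4, -0.6]
width: 0.085
```

```bash
python3 - <<'E'
from H import *
im=grab("top","t6"); cv2.imwrite("pics/t6c.png",cv2.resize(im[170:270,240:340],None,fx=6,fy=6,interpolation=cv2.INTER_CUBIC))
plan([.45,.225,.18],tdown(193.4,-60),half=False)
E
```

```text
at [0.4203 0.1529 0.1991] joints [ 0.17  0.06 -0.25  1.25 -0.01 -0.07] F [-0.  -0.2 -0.6] w 0.0856 t 20.8
9 rows; turn each [-0.02 -6.65  0.07] local shift if no turn [-0.0051  0.007   0.0021] deg total [ -0.14 -59.86   0.6 ]
   0 [-0.0051, 0.007, 0.0021]
   1 [-0.0048, 0.007, 0.0027]
   2 [-0.0045, 0.007, 0.0032]
   3 [-0.0041, 0.007, 0.0037]
   4 [-0.0036, 0.007, 0.0042]
   5 [-0.0031, 0.007, 0.0045]
   6 [-0.0025, 0.007, 0.0049]
   7 [-0.0019, 0.007, 0.0051]
   8 [-0.0013, 0.007, 0.0053]
```

```bash
python3 - <<'E'
from H import *
im=cv2.imread("pics/t6.png")
print(fitbox(im,(262,190,304,256),.11,.066,.054,.068,dbg="f_p1"))
d=cv2.imread("pics/f_p1.png"); cv2.imwrite("pics/f_p1.png",cv2.resize(d,None,fx=2,fy=2)[:600*2])
E
```

```text
(np.float64(0.44988083019715597), np.float64(-0.003432144164972888), np.float64(1.4780240728234384), np.float64(1.1334049026565467), np.float64(78.4597128195015))
```

```bash
cat >> H.py <<'E'
def topface(im,b,z,L=.11,W=.066,name=None,f=10):
    """fit top face rectangle at height z by edges: subpixel lines where B-R contrast vs wood; returns x,y,yaw"""
    x0,y0,x1,y1=b
    c=cv2.resize(im[y0:y1,x0:x1],None,fx=S,fy=S,interpolation=cv2.INTER_CUBIC).astype(int)
    d=c[:,:,0]-c[:,:,2]  # B-R : wood strongly negative
    m=(d>-22).astype(np.uint8); m=cv2.morphologyEx(m,cv2.MORPH_CLOSE,np.ones((31,31),np.uint8)); m=cv2.morphologyEx(m,cv2.MORPH_OPEN,np.ones((31,31),np.uint8))
    cs,_=cv2.findContours(m,0,cv2.CHAIN_APPROX_NONE); k=max(cs,key=cv2.contourArea)[:,0,:]
    Wd=np.array([unproj("top",((u+.5)/S-.5+x0,(v+.5)/S-.5+y0),z)[:2] for u,v in k]).astype(np.float32)*1000
    M=cv2.moments(Wd.reshape(-1,1,2)); r=cv2.minAreaRect(Wd)
    if name:
        o=c.astype(np.uint8); cv2.drawContours(o,[k.reshape(-1,1,2)],-1,(0,0,255),1); cv2.imwrite(f"pics/{name}.png",cv2.resize(o,None,fx=1.5,fy=1.5))
    yaw=.5*np.degrees(np.arctan2(2*M['mu11'],M['mu20']-M['mu02']))
    return np.round([M['m10']/M['m00']/1000,M['m01']/M['m00']/1000,yaw,M['m00']/(L*W*1e6)],4), r
E
python3 - <<'E'
from H import *
im=cv2.imread("pics/t6.png")
print(topface(im,(262,190,304,256),.068,name="f_p2"))
im=cv2.imread("pics/top0.png"); print(topface(im,(360,145,410,202),.014)); print(topface(im,(388,204,436,260),.014))
E
```

```text
(array([ 0.4491, -0.004 ,  1.0632,  1.0827]), ((448.0712890625, -3.2793350219726562), (65.7399673461914, 124.50743103027344), 89.45093536376953))
(array([ 0.6025, -0.2941, 19.3918,  0.967 ]), ((602.3922119140625, -293.9869079589844), (111.58866119384766, 66.99824523925781), 19.690841674804688))
(array([ 0.4302, -0.3646, 16.8908,  0.9629]), ((430.2077941894531, -364.6082458496094), (110.18989562988281, 67.18321990966797), 16.877225875854492))
```

```bash
cat >> H.py <<'E'
from scipy.optimize import minimize
def rectfit(im,z,p0,L=.11,W=.066,view="top",edges=(0,1,2,3),off=.0025,border=True):
    g=cv2.GaussianBlur(im,(0,0),.6).astype(np.float32)
    u=np.linspace(-.46,.46,60)
    E=[np.c_[u*L,0*u+W/2],np.c_[u*L,0*u-W/2],np.c_[0*u+L/2,u*W],np.c_[0*u-L/2,u*W]]
    N=[(0,1),(0,-1),(1,0),(-1,0)]
    def samp(P,p):
        x,y,t=p[0]/1000,p[1]/1000,np.radians(p[2]); c,s=np.cos(t),np.sin(t)
        q=proj(view,np.c_[x+P[:,0]*c-P[:,1]*s,y+P[:,0]*s+P[:,1]*c,np.full(len(P),z)]).astype(np.float32)
        return cv2.remap(g,q[:,0].reshape(1,-1),q[:,1].reshape(1,-1),cv2.INTER_CUBIC)[0]
    def cost(p):
        v=0
        for e in edges:
            n=np.array(N[e]); a=samp(E[e]-n*off,p); b=samp(E[e]+n*off,p)
            v-=np.abs((a-b).mean(0)).sum()+ .0*np.abs(a-b).mean()
        return v
    best=None
    for dx in(-4,0,4):
        for dy in(-4,0,4):
            for dt in(-2,0,2):
                st=[p0[0]*1000+dx,p0[1]*1000+dy,p0[2]+dt]
                if best is None or True:
                    c=cost(st); best=(c,st) if best is None or c<best[0] else best
    r=minimize(cost,best[1],method='Nelder-Mead',options=dict(initial_simplex=[best[1]]+[list(np.array(best[1])+d) for d in ([2,0,0],[0,2,0],[0,0,1.5])],xatol=.02,fatol=.01))
    return np.round(r.x,2),round(r.fun,1)
E
python3 - <<'E'
from H import *
im0=cv2.imread("pics/top0.png"); im=cv2.imread("pics/t6.png")
print("stand",rectfit(im0,.04,(.4566,-.0044,-.7),L=.12,W=.056))
print("green0",rectfit(im0,.014,(.6046,-.2953,20.2)),"mauve0",rectfit(im0,.014,(.4313,-.3661,17.1)))
print("tray0",rectfit(im0,.018,(.4139,-.1817,-9.1)), rectfit(im,.018,(.4139,-.1817,-9.1)))
print("green",rectfit(im,.068,(.457,-.004,-1)))
print("green sides",rectfit(im,.068,(.457,-.004,-1),edges=(0,1,2)))
E
```

```text
Traceback (most recent call last):
  File "H.py", line 126, in rectfit
    r=minimize(cost,best[1],method='Nelder-Mead',options=dict(initial_simplex=[best[1]]+[list(np.array(best[1])+d) for d in ([2,0,0],[0,2,0],[0,0,1.5])],xatol=.02,fatol=.01))
  File "H.py", line 116, in cost
    n=np.array(N[e]); a=samp(E[e]-n*off,p); b=samp(E[e]+n*off,p)
                        ~~~~^^^^^^^^^^^^^^
  File "H.py", line 111, in samp
    q=proj(view,np.c_[x+P[:,0]*c-P[:,1]*s,y+P[:,0]*s+P[:,1]*c,np.full(len(P),z)]).astype(np.float32)
      ~~~~^^^^^^^^^^^^^^^^^^^^^^^^^^^^^^^^^^^^^^^^^^^^^^^^^^^^^^^^^^^^^^^^^^^^^^^
  File "H.py", line 8, in proj
    K,T=cam(n); P=np.atleast_2d(P); c=P@T[:3,:3].T+T[:3,3]; q=c@K.T; return q[:,:2]/q[:,2:]
        ~~~^^^
  File "H.py", line 6, in cam
    p=imaging.camera_params(n); return p["intrinsics"],p["world_to_cam"]
ValueError: time passes only in moves, steps and waits
```

```bash
sed -i 's/^def cam(n):/import functools\n@functools.lru_cache(None)\ndef cam(n):/' H.py; cat > m1.py <<'E'
from H import *
im0=cv2.imread("pics/top0.png"); im=cv2.imread("pics/t6.png")
print("stand",rectfit(im0,.04,(.4566,-.0044,-.7),L=.12,W=.056))
print("green0",rectfit(im0,.014,(.6046,-.2953,20.2)),"mauve0",rectfit(im0,.014,(.4313,-.3661,17.1)))
print("tray0",rectfit(im0,.018,(.4139,-.1817,-9.1)), rectfit(im,.018,(.4139,-.1817,-9.1)))
print("green",rectfit(im,.068,(.457,-.004,-1)))
print("green sides",rectfit(im,.068,(.457,-.004,-1),edges=(0,1,2)))
E
python3 m1.py
```

```text
stand (array([ 4.566e+02, -4.460e+00, -1.700e-01]), np.float64(-824.6))
green0 (array([ 603.67, -294.3 ,   19.93]), np.float64(-1049.5)) mauve0 (array([ 430.79, -365.02,   16.97]), np.float64(-1066.6))
tray0 (array([ 413.28, -181.31,   -8.86]), np.float64(-552.2)) (array([ 413.32, -181.32,   -8.85]), np.float64(-559.8))
green (array([457.63,  -2.88,  -1.15]), np.float64(-978.8))
green sides (array([455.36,  -2.89,  -0.95]), np.float64(-817.2))
```

>>> {"fn": "step_arm", "kwargs": {"rows": [{"rx": 0,"ry": -6.65,"rz": 0,"x": -0.005,"y": 0.007,"z": 0.002,"hand": 0.0854},{"rx": 0,"ry": -6.65,"rz": 0,"x": -0.005,"y": 0.007,"z": 0.0025,"hand": 0.0854},{"rx": 0,"ry": -6.65,"rz": 0,"x": -0.0045,"y": 0.007,"z": 0.003,"hand": 0.0854},{"rx": 0,"ry": -6.65,"rz": 0,"x": -0.004,"y": 0.007,"z": 0.0035,"hand": 0.0854},{"rx": 0,"ry": -6.65,"rz": 0,"x": -0.0035,"y": 0.007,"z": 0.004,"hand": 0.0854},{"rx": 0,"ry": -6.65,"rz": 0,"x": -0.003,"y": 0.007,"z": 0.0045,"hand": 0.0854},{"rx": 0,"ry": -6.65,"rz": 0,"x": -0.0025,"y": 0.007,"z": 0.005,"hand": 0.0854},{"rx": 0,"ry": -6.65,"rz": 0,"x": -0.002,"y": 0.007,"z": 0.005,"hand": 0.0854},{"rx": 0,"ry": -6.65,"rz": 0,"x": -0.001,"y": 0.007,"z": 0.005,"hand": 0.0854},{"rx": 0,"ry": 0,"rz": 0,"x": 0,"y": 0,"z": 0,"hand": 0.0854}]}}

```text
clock: 21.6
eef_pos: [0.4912, 0.2473, 0.2614]
tcp_rot: [3.139, 1.007, -2.964]
force: [0.5, 0.2, -0.5]
width: 0.0855
```

```bash
python3 - <<'E'
from H import *
rp=(.540,.246,np.radians(13.4)); o,Rc=slotcase(rp,1)
plan(o+Rc@[.033,0,.046],tdown(193.4,-60),half=False)
im=grab("side","s7"); f=5; s=env.sense(); t=s['eef_pos']; r=R.from_euler('xyz',s['tcp_rot']).as_matrix()
of=np.array([200,70]); c=cv2.resize(im[70:220,200:360],None,fx=f,fy=f,interpolation=cv2.INTER_CUBIC)
for d,col in((0,(0,0,255)),(.034,(0,255,255)),(.047,(255,0,255))):
  for k in(-1,0,1):
    p=(proj("side",t-d*r[:,2]+k*.043*r[:,1])[0]-of+.5)*f; cv2.circle(c,tuple(int(v) for v in p),4,col,-1)
q=proj("side",box3(.11,.066,.014)@Rc.T+o); wire(c,q,f,of,(0,255,0))
o,Rc=slotcase(rp,3); q=proj("side",box3(.11,.066,.014)@Rc.T+o); wire(c,q,f,of,(0,255,0))
cv2.imwrite("pics/s7c.png",c)
E
```

```text
at [0.4912 0.2473 0.2614] joints [ 0.47 -0.41 -1.02 -0.03 -0.24  0.16] F [ 0.5  0.2 -0.5] w 0.0855 t 21.6
4 rows; turn each [-0.65 -0.57 -0.41] local shift if no turn [ 0.0292 -0.0032  0.0183] deg total [-2.59 -2.28 -1.66]
   0 [0.0292, -0.0032, 0.0183]
   1 [0.0294, -0.0032, 0.018]
   2 [0.0296, -0.0032, 0.0176]
   3 [0.0298, -0.0032, 0.0173]
```

```bash
cat > kin.py <<'E'
from H import *
D=[(.314,.045,1.3036,.1937,-.5408,.1947),(.34,-.13,1.1,.4337,-.3684,.1096),(.38,-.22,.97,.434,-.3662,.0513),(.4793,-.3201,.7468,.5363,-.2249,-.0378),(.16,-.46,.95,.4535,-.0082,.0737),(.21,-.52,.85,.459,-.005,.0344),(.59,.09,1.09,.6032,-.297,.0444),(.61,.01,.98,.603,-.292,-.0001),(.54,.15,1.18,.6035,-.2947,.0934),(.04,-.33,1.21,.4172,-.1107,.1787),(.06,-.25,1.25,.4203,.1529,.1991),(.24,-.54,.79,.4597,-.0088,.0135),(.63,-.01,.92,.6062,-.2922,-.0287),(.41,-.22,.95,.5309,-.2133,.0346)]
D=np.array(D)
def fk(p,q2,q3,q4):
    r0,z0,L1,L2,T,e,g=p
    a=q2-q3; pi=q2-q3+q4
    # upper arm angle from vertical q2+e ; forearm angle below/above horizontal: a+g
    return r0+L1*np.sin(q2+e)+L2*np.cos(a+g)+T*np.cos(pi), z0+L1*np.cos(q2+e)-L2*np.sin(a+g)-T*np.sin(pi)
OFF=.08
def res(p):
    r,z=fk(p[:7],D[:,0],D[:,1],D[:,2]); rr=np.sqrt(np.maximum(D[:,3]**2+D[:,4]**2-p[7]**2,1e-6))
    rt,zt=fk(p[:7],-.41,-1.02,-.03)
    return np.r_[r-rr,z-D[:,5]]
s=least_squares(res,[0,.3,.35,.35,.2,0,.0,.08]); P=s.x
print(np.round(P,3),np.abs(s.fun).max())
E
python3 kin.py
```

```text
[ 0.005  0.046  0.516  0.408  0.29   0.    -0.139  0.082] 0.0047142682540590695
```

```bash
cat > ik.py <<'E'
import numpy as np
from H import *
T,z0=.46,.216; L1,L2,g=.516,.408,-.139; off=.082
def ik(eef,tz):
    w=np.array(eef)-T*np.array(tz); r=np.sqrt(w[0]**2+w[1]**2-off**2); z=w[2]-z0; 
    d=np.hypot(r,z); a=np.arctan2(r,z) # from vertical
    c=(L1**2+d**2-L2**2)/(2*L1*d); q2=a-np.arccos(c)
    # forearm dir
    fr=r-L1*np.sin(q2); fz=z-L1*np.cos(q2); ang=np.arctan2(-fz,fr); q3=q2-(ang-g)
    return q2,q3,d
if __name__=="__main__":
    rp=(.540,.246,np.radians(13.4)); xr=np.array([np.cos(rp[2]),np.sin(rp[2]),0])
    for i in (1,3):
        o,Rc=slotcase(rp,i)
        for phi in range(0,61,10):
            f=np.radians(phi); tz=np.sin(f)*xr-np.array([0,0,np.cos(f)])
            gp=o+Rc@[.035,0,.007]; e=gp+.041*tz
            q=ik(e,tz); qp=ik(e-.08*tz,tz); ql=ik(e+.06*Rc[:,0],tz)
            f2=np.radians(phi-60); tz2=np.array([np.sin(f2),0,-np.cos(f2)]); e2=np.array([.457+.035,-.004,.082])+.041*tz2
            print(i,phi,"grasp",np.round(q[:2],2),"pre",np.round(qp[:2],2),"lift",np.round(ql[:2],2),"place",np.round(ik(e2,tz2),2))
E
python3 ik.py
```

```text
1 0 grasp [ 0.4  -0.16] pre [ 0.35 -0.02] lift [0.42 0.01] place [1.14 0.64 0.85]
1 10 grasp [ 0.28 -0.35] pre [ 0.2  -0.25] lift [ 0.29 -0.2 ] place [0.98 0.47 0.82]
1 20 grasp [ 0.18 -0.54] pre [ 0.06 -0.48] lift [ 0.18 -0.39] place [0.83 0.29 0.78]
1 30 grasp [ 0.1  -0.73] pre [-0.06 -0.69] lift [ 0.09 -0.59] place [0.68 0.11 0.73]
1 40 grasp [ 0.07 -0.91] pre [-0.14 -0.9 ] lift [ 0.04 -0.77] place [ 0.54 -0.06  0.68]
1 50 grasp [ 0.11 -1.08] pre [-0.14 -1.11] lift [ 0.03 -0.95] place [ 0.4  -0.24  0.62]
1 60 grasp [ 0.26 -1.23] pre [ 0.   -1.31] lift [ 0.12 -1.11] place [ 0.27 -0.42  0.56]
3 0 grasp [0.58 0.14] pre [0.55 0.28] lift [0.62 0.33] place [1.14 0.64 0.85]
3 10 grasp [ 0.45 -0.09] pre [ 0.38 -0.  ] lift [0.48 0.08] place [0.98 0.47 0.82]
3 20 grasp [ 0.35 -0.31] pre [ 0.24 -0.26] lift [ 0.36 -0.15] place [0.83 0.29 0.78]
3 30 grasp [ 0.27 -0.51] pre [ 0.13 -0.5 ] lift [ 0.27 -0.36] place [0.68 0.11 0.73]
3 40 grasp [ 0.24 -0.7 ] pre [ 0.06 -0.72] lift [ 0.21 -0.56] place [ 0.54 -0.06  0.68]
3 50 grasp [ 0.26 -0.87] pre [ 0.05 -0.93] lift [ 0.2  -0.74] place [ 0.4  -0.24  0.62]
3 60 grasp [ 0.36 -1.01] pre [ 0.15 -1.12] lift [ 0.26 -0.9 ] place [ 0.27 -0.42  0.56]
```

```bash
cat > rk.py <<'E'
from H import *
import sys
rp=(.540,.246,np.radians(13.4)); xr=np.array([np.cos(rp[2]),np.sin(rp[2]),0])
def tgt(i,phi,back=0.,d=.005,gx=.035,lift=0):
    o,Rc=slotcase(rp,i); f=np.radians(phi); tz=np.sin(f)*xr-np.array([0,0,np.cos(f)])
    return o+Rc@[gx+lift,0,.007]+(.033+d-back)*tz, tdown(193.4,-phi)
def view(name,i,n=5):
    im=grab("side",name); f=n; s=env.sense(); t=s['eef_pos']; r=R.from_euler('xyz',s['tcp_rot']).as_matrix()
    of=np.array([220,90]); c=cv2.resize(im[90:210,220:370],None,fx=f,fy=f,interpolation=cv2.INTER_CUBIC)
    for d,col in((.033,(0,255,255)),(.047,(255,0,255))):
      for k in(-1,0,1):
        p=(proj("side",t-d*r[:,2]+k*.043*r[:,1])[0]-of+.5)*f; cv2.circle(c,tuple(int(v) for v in p),3,col,-1)
    o,Rc=slotcase(rp,i); q=proj("side",box3(.11,.066,.014)@Rc.T+o); wire(c,q,f,of,(0,255,0))
    cv2.imwrite(f"pics/{name}c.png",c)
E
python3 - <<'E'
from rk import *
p,r=tgt(1,38,.075); print(p); plan(p,r,half=False)
E
```

```text
[0.50464772 0.2375779  0.13496729]
at [0.4898 0.246  0.2584] joints [ 0.46 -0.41 -1.03 -0.03 -0.24  0.16] F [-0.4 -0.2 -1.1] w 0.0851 t 21.6
4 rows; turn each [-0.57  4.83 -0.51] local shift if no turn [ 0.0242 -0.0027  0.0194] deg total [-2.29 19.33 -2.05]
   0 [0.0242, -0.0027, 0.0194]
   1 [0.0225, -0.0027, 0.0213]
   2 [0.0207, -0.0027, 0.0231]
   3 [0.0187, -0.0028, 0.0248]
```

>>> {"fn": "step_arm", "kwargs": {"rows": [{"rx": -0.57,"ry": 4.8,"rz": -0.5,"x": 0,"y": 0,"z": 0,"hand": 0.0854},{"rx": -0.57,"ry": 4.8,"rz": -0.5,"x": 0,"y": 0,"z": 0,"hand": 0.0854},{"rx": -0.57,"ry": 4.8,"rz": -0.5,"x": 0,"y": 0,"z": 0,"hand": 0.0854},{"rx": -0.57,"ry": 4.8,"rz": -0.5,"x": 0,"y": 0,"z": 0,"hand": 0.0854},{"rx": 0,"ry": 0,"rz": 0,"x": 0,"y": 0,"z": 0,"hand": 0.0854}]}}

```text
clock: 22.07
eef_pos: [0.4754, 0.2345, 0.2377]
tcp_rot: [3.139, 0.614, -2.921]
force: [1.4, -0.3, 0.8]
width: 0.0855
```

```bash
python3 - <<'E'
from rk import *
p,r=tgt(1,38,.075); plan(p,r,half=False)
E
```

```text
at [0.4754 0.2345 0.2377] joints [ 0.35 -0.28 -0.67  0.57 -0.07  0.11] F [ 1.4 -0.3  0.8] w 0.0855 t 22.1
3 rows; turn each [-0.09 -0.93 -0.2 ] local shift if no turn [ 0.0118 -0.0013  0.0336] deg total [-0.26 -2.8  -0.6 ]
   0 [0.0118, -0.0013, 0.0336]
   1 [0.0123, -0.0013, 0.0334]
   2 [0.0129, -0.0013, 0.0332]
```

>>> {"fn": "step_arm", "kwargs": {"rows": [{"rx": 0,"ry": -0.9,"rz": -0.2,"x": 0.012,"y": -0.001,"z": 0.03,"hand": 0.0854},{"rx": 0,"ry": -0.9,"rz": -0.2,"x": 0.012,"y": -0.001,"z": 0.03,"hand": 0.0854},{"rx": 0,"ry": -0.9,"rz": -0.2,"x": 0.012,"y": -0.001,"z": 0.03,"hand": 0.0854},{"rx": 0,"ry": 0,"rz": 0,"x": 0,"y": 0,"z": 0,"hand": 0.0854}]}}

```text
clock: 22.4
eef_pos: [0.5009, 0.2303, 0.1408]
tcp_rot: [-3.14, 0.665, -2.925]
force: [-1.5, -1.5, -1.9]
width: 0.0854
```

```bash
python3 - <<'E'
from rk import *
p,r=tgt(1,38,.04); plan(p,r,half=False); view("v1",1)
E
```

```text
at [0.5009 0.2303 0.1408] joints [ 0.33 -0.17 -0.89  0.19 -0.07  0.09] F [-1.5 -1.5 -1.9] w 0.0854 t 22.4
2 rows; turn each [-0.34  0.05 -0.38] local shift if no turn [-0.0002  0.0034  0.0214] deg total [-0.68  0.1  -0.77]
   0 [-0.0002, 0.0034, 0.0214]
   1 [-0.0003, 0.0032, 0.0214]
```

>>> {"fn": "step_arm", "kwargs": {"rows": [{"rx": -0.35,"ry": 0,"rz": -0.4,"x": 0,"y": 0.0035,"z": 0.002,"hand": 0.0854},{"rx": -0.35,"ry": 0,"rz": -0.4,"x": 0,"y": 0.003,"z": 0.002,"hand": 0.0854},{"rx": 0,"ry": 0,"rz": 0,"x": 0,"y": 0,"z": 0,"hand": 0.0854}]}}

```text
clock: 22.7
eef_pos: [0.5028, 0.2366, 0.1422]
tcp_rot: [3.14, 0.668, -2.91]
force: [-0.8, 0.1, 0.7]
width: 0.0853
```

```bash
python3 - <<'E'
from rk import *
p,r=tgt(1,38,.03); plan(p,r,half=False)
E
```

```text
at [0.5028 0.2366 0.1422] joints [ 0.33 -0.17 -0.89  0.19 -0.06  0.08] F [-0.8  0.1  0.7] w 0.0853 t 22.7
2 rows; turn each [ 0.    0.13 -0.06] local shift if no turn [0.0016 0.0003 0.026 ] deg total [ 0.    0.27 -0.12]
```

>>> {"fn": "step_arm", "kwargs": {"rows": [{"rx": 0,"ry": 0.1,"rz": 0,"x": 0.0015,"y": 0,"z": 0.024,"hand": 0.0854},{"rx": 0,"ry": 0.1,"rz": 0,"x": 0.0015,"y": 0,"z": 0.02,"hand": 0.0854},{"rx": 0,"ry": 0,"rz": 0,"x": 0,"y": 0,"z": 0,"hand": 0.0854}]}}

```text
clock: 22.95
eef_pos: [0.5324, 0.2449, 0.1142]
tcp_rot: [3.138, 0.679, -2.911]
force: [-0.1, -1.5, 0.1]
width: 0.0855
```

```bash
python3 - <<'E'
from rk import *
p,r=tgt(1,38,.0); plan(p,r,half=False); view("v2",1)
E
```

```text
at [0.5324 0.2449 0.1142] joints [ 0.33 -0.06 -0.89  0.06 -0.06  0.07] F [-0.1 -1.5  0.1] w 0.0855 t 22.9
2 rows; turn each [ 0.06  0.44 -0.07] local shift if no turn [ 0.0052 -0.0004  0.0204] deg total [ 0.12  0.88 -0.14]
   0 [0.0052, -0.0004, 0.0204]
   1 [0.0051, -0.0004, 0.0205]
```

>>> {"fn": "step_arm", "kwargs": {"rows": [{"rx": 0,"ry": 0.4,"rz": 0,"x": 0.006,"y": 0,"z": 0.016,"hand": 0.0854},{"rx": 0,"ry": 0.4,"rz": 0,"x": 0.005,"y": 0,"z": 0.016,"hand": 0.0854},{"rx": 0,"ry": 0,"rz": 0,"x": 0,"y": 0,"z": 0,"hand": 0.0854}]}}

```text
clock: 23.25
eef_pos: [0.5462, 0.2496, 0.0898]
tcp_rot: [3.136, 0.674, -2.91]
force: [0.8, -0.6, -0.8]
width: 0.0853
```

```bash
python3 - <<'E'
from rk import *
p,r=tgt(1,38,.0); plan(p,r,half=False); view("v3",1)
E
```

```text
at [0.5462 0.2496 0.0898] joints [ 0.32  0.01 -0.9  -0.01 -0.05  0.07] F [ 0.8 -0.6 -0.8] w 0.0853 t 23.2
1 rows; turn each [ 0.21  0.6  -0.12] local shift if no turn [ 0.0064 -0.0021  0.0127] deg total [ 0.21  0.6  -0.12]
   0 [0.0064, -0.0021, 0.0127]
```

>>> {"fn": "step_arm", "kwargs": {"rows": [{"rx": 0.2,"ry": 0.6,"rz": -0.1,"x": 0.006,"y": -0.002,"z": 0.01,"hand": 0.0854},{"rx": 0,"ry": 0,"rz": 0,"x": 0,"y": 0,"z": 0,"hand": 0.0854},{"rx": 0,"ry": 0,"rz": 0,"x": 0,"y": 0,"z": 0,"hand": 0.0854}]}}

```text
clock: 23.55
eef_pos: [0.5495, 0.249, 0.0832]
tcp_rot: [3.141, 0.669, -2.907]
force: [-0.3, -0.1, 1.6]
width: 0.0855
```

```bash
python3 - <<'E'
from rk import *
p,r=tgt(1,38,.0); plan(p,r,half=False); view("v4",1,5)
E
```

```text
at [0.5495 0.249  0.0832] joints [ 0.32  0.03 -0.9  -0.02 -0.05  0.07] F [-0.3 -0.1  1.6] w 0.0855 t 23.6
1 rows; turn each [0.05 0.34 0.01] local shift if no turn [ 0.0046 -0.0007  0.0056] deg total [0.05 0.34 0.01]
   0 [0.0046, -0.0007, 0.0056]
```

>>> {"fn": "step_arm", "kwargs": {"rows": [{"rx": 0,"ry": 0.3,"rz": 0,"x": 0.005,"y": -0.0007,"z": 0.006,"hand": 0.0854},{"rx": 0,"ry": 0,"rz": 0,"x": 0,"y": 0,"z": 0,"hand": 0.0854},{"rx": 0,"ry": 0,"rz": 0,"x": 0,"y": 0,"z": 0,"hand": 0.0854}]}}

```text
clock: 23.85
eef_pos: [0.5495, 0.2484, 0.0761]
tcp_rot: [3.141, 0.665, -2.907]
force: [0.1, -0.2, 0.5]
width: 0.0852
```

```bash
python3 - <<'E'
from rk import *
p,r=tgt(1,38,.0); plan(p,r,half=False)
E
```

```text
at [0.5495 0.2484 0.0761] joints [ 0.32  0.04 -0.9  -0.04 -0.05  0.07] F [ 0.1 -0.2  0.5] w 0.0852 t 23.9
1 rows; turn each [0.06 0.12 0.01] local shift if no turn [ 0.0002 -0.0001  0.0002] deg total [0.06 0.12 0.01]
```

>>> {"fn": "step_arm", "kwargs": {"rows": [{"rx": 0,"ry": 0,"rz": 0,"x": 0,"y": 0,"z": 0,"hand": 0.06},{"rx": 0,"ry": 0,"rz": 0,"x": 0,"y": 0,"z": 0,"hand": 0.06},{"rx": 0,"ry": 0,"rz": 0,"x": 0,"y": 0,"z": 0,"hand": 0.06},{"rx": 0,"ry": 0,"rz": 0,"x": 0,"y": 0,"z": 0,"hand": 0.06},{"rx": 0,"ry": 0,"rz": 0,"x": 0,"y": 0,"z": 0,"hand": 0.06}], "squeeze": 32}}

```text
clock: 24.27
eef_pos: [0.5495, 0.248, 0.0763]
tcp_rot: [3.141, 0.665, -2.908]
force: [0.4, 0.0, 0.4]
width: 0.064
```

```bash
python3 - <<'E'
from rk import *
s=env.sense(); p=s['eef_pos']; r=R.from_euler('xyz',s['tcp_rot']); print(p,s['tcp_rot'],s['width'])
o,Rc=slotcase(rp,1); d=Rc[:,0]; print("lift dir in tool",r.inv().apply(d)); view("v5",1)
E
```

```text
[0.54948777 0.24801135 0.07632884] [ 3.14109298  0.66543405 -2.9078337 ] 0.0640252574479818
lift dir in tool [-9.28009070e-01  2.43739349e-04 -3.72557522e-01]
```

>>> {"fn": "step_arm", "kwargs": {"rows": [{"rx": 0,"ry": 0,"rz": 0,"x": -0.005,"y": 0,"z": -0.002,"hand": 0.06},{"rx": 0,"ry": 0,"rz": 0,"x": -0.008,"y": 0,"z": -0.0032,"hand": 0.06},{"rx": 0,"ry": 0,"rz": 0,"x": -0.0093,"y": 0,"z": -0.0037,"hand": 0.06},{"rx": 0,"ry": 0,"rz": 0,"x": -0.0093,"y": 0,"z": -0.0037,"hand": 0.06},{"rx": 0,"ry": 0,"rz": 0,"x": 0,"y": 0,"z": 0,"hand": 0.06}]}}

```text
clock: 24.73
eef_pos: [0.5643, 0.2516, 0.1042]
tcp_rot: [3.141, 0.658, -2.907]
force: [0.3, 0.7, -0.5]
width: 0.0639
```

```bash
python3 - <<'E'
from rk import *
p,r=tgt(1,38,.0,lift=.06); plan(p,r,half=False); view("v6",1)
E
```

```text
at [0.5643 0.2516 0.1042] joints [ 0.32  0.02 -0.83  0.07 -0.05  0.07] F [ 0.3  0.7 -0.5] w 0.0639 t 24.7
1 rows; turn each [ 0.04 -0.27  0.04] local shift if no turn [-0.0262  0.0002 -0.0095] deg total [ 0.04 -0.27  0.04]
```

>>> {"fn": "step_arm", "kwargs": {"rows": [{"rx": 0,"ry": 0,"rz": 0,"x": -0.012,"y": 0,"z": -0.0045,"hand": 0.06},{"rx": 0,"ry": 0,"rz": 0,"x": -0.014,"y": 0,"z": -0.006,"hand": 0.06},{"rx": 0,"ry": 0,"rz": 0,"x": -0.01,"y": 0,"z": -0.012,"hand": 0.06},{"rx": 0,"ry": 0,"rz": 0,"x": -0.015,"y": 0,"z": -0.02,"hand": 0.06},{"rx": 0,"ry": 0,"rz": 0,"x": -0.017,"y": 0,"z": -0.025,"hand": 0.06},{"rx": 0,"ry": 0,"rz": 0,"x": -0.01,"y": 0,"z": -0.02,"hand": 0.06},{"rx": 0,"ry": 0,"rz": 0,"x": 0,"y": 0,"z": 0,"hand": 0.06}]}}

```text
clock: 25.37
eef_pos: [0.5645, 0.2512, 0.2128]
tcp_rot: [-3.14, 0.636, -2.905]
force: [0.3, -0.3, -0.3]
width: 0.0642
```

```bash
python3 - <<'E'
from rk import *
view("v7",1); plan([.50,.12,.20],tdown(179.5,22),half=False)
E
```

```text
at [0.5639 0.251  0.2105] joints [ 0.32 -0.1  -0.62  0.42 -0.05  0.06] F [ 0.3 -0.4 -0.9] w 0.064 t 25.4
9 rows; turn each [0.19 6.45 1.61] local shift if no turn [ 0.009  -0.0125 -0.0051] deg total [ 1.74 58.05 14.5 ]
   0 [0.009, -0.0125, -0.0051]
   1 [0.0092, -0.0128, -0.0041]
   2 [0.0092, -0.013, -0.003]
   3 [0.0091, -0.0133, -0.0019]
   4 [0.0089, -0.0136, -0.0009]
   5 [0.0085, -0.0138, 0.0002]
   6 [0.0081, -0.014, 0.0011]
   7 [0.0075, -0.0143, 0.0021]
   8 [0.0068, -0.0144, 0.0029]
```

>>> {"fn": "step_arm", "kwargs": {"rows": [{"rx": 0.2,"ry": 6.4,"rz": 1.6,"x": 0.009,"y": -0.0125,"z": -0.006,"hand": 0.06},{"rx": 0.2,"ry": 6.4,"rz": 1.6,"x": 0.009,"y": -0.013,"z": -0.005,"hand": 0.06},{"rx": 0.2,"ry": 6.4,"rz": 1.6,"x": 0.009,"y": -0.013,"z": -0.004,"hand": 0.06},{"rx": 0.2,"ry": 6.4,"rz": 1.6,"x": 0.009,"y": -0.0133,"z": -0.003,"hand": 0.06},{"rx": 0.2,"ry": 6.4,"rz": 1.6,"x": 0.009,"y": -0.0136,"z": -0.002,"hand": 0.06},{"rx": 0.2,"ry": 6.4,"rz": 1.6,"x": 0.0085,"y": -0.0138,"z": -0.001,"hand": 0.06},{"rx": 0.2,"ry": 6.4,"rz": 1.6,"x": 0.008,"y": -0.014,"z": 0,"hand": 0.06},{"rx": 0.2,"ry": 6.4,"rz": 1.6,"x": 0.0075,"y": -0.014,"z": 0,"hand": 0.06},{"rx": 0.2,"ry": 6.4,"rz": 1.6,"x": 0.007,"y": -0.014,"z": 0,"hand": 0.06},{"rx": 0,"ry": 0,"rz": 0,"x": 0,"y": 0,"z": 0,"hand": 0.06}]}}

```text
clock: 26.25
eef_pos: [0.4766, 0.112, 0.1815]
tcp_rot: [-3.129, -0.462, 3.125]
force: [-0.3, 0.2, -4.1]
width: 0.0639
```

```bash
python3 - <<'E'
from rk import *
grab("side","v8"); plan([.50,.0,.18],tdown(179.5,22),half=False)
E
```

```text
at [0.4769 0.1131 0.1826] joints [0.05 0.58 0.3  1.75 0.02 0.06] F [ 0.3  0.2 -1.4] w 0.064 t 26.3
3 rows; turn each [-0.15 -1.36 -0.1 ] local shift if no turn [-0.0078 -0.0376 -0.0025] deg total [-0.45 -4.09 -0.31]
   0 [-0.0078, -0.0376, -0.0025]
   1 [-0.0078, -0.0376, -0.0024]
   2 [-0.0078, -0.0376, -0.0023]
```

>>> {"fn": "step_arm", "kwargs": {"rows": [{"rx": -0.15,"ry": -1.36,"rz": -0.1,"x": -0.001,"y": -0.0376,"z": -0.002,"hand": 0.06},{"rx": -0.15,"ry": -1.36,"rz": -0.1,"x": 0,"y": -0.0376,"z": -0.002,"hand": 0.06},{"rx": -0.15,"ry": -1.36,"rz": -0.1,"x": 0,"y": -0.035,"z": -0.002,"hand": 0.06},{"rx": 0,"ry": 0,"rz": 0,"x": 0,"y": 0,"z": 0,"hand": 0.06},{"rx": 0,"ry": 0,"rz": 0,"x": 0,"y": 0,"z": 0,"hand": 0.06}]}}

```text
clock: 26.72
eef_pos: [0.4791, 0.003, 0.1807]
tcp_rot: [3.14, -0.378, 3.141]
force: [-1.3, 0.2, -0.1]
width: 0.0642
```

```bash
python3 - <<'E'
from rk import *
plan([.4774,-.005,.10],tdown(179.5,22),half=False)
E
```

```text
at [0.4791 0.003  0.1807] joints [-0.13  0.49  0.18  1.65 -0.05 -0.12] F [-1.3  0.2 -0.1] w 0.0642 t 26.7
3 rows; turn each [-0.02  0.11  0.14] local shift if no turn [-0.0094 -0.0027  0.0252] deg total [-0.07  0.32  0.43]
   0 [-0.0094, -0.0027, 0.0252]
   1 [-0.0095, -0.0027, 0.0252]
   2 [-0.0095, -0.0027, 0.0252]
```

>>> {"fn": "step_arm", "kwargs": {"rows": [{"rx": 0,"ry": 0.1,"rz": 0.14,"x": -0.0094,"y": -0.0027,"z": 0.025,"hand": 0.06},{"rx": 0,"ry": 0.1,"rz": 0.14,"x": -0.0094,"y": -0.0027,"z": 0.025,"hand": 0.06},{"rx": 0,"ry": 0.1,"rz": 0.14,"x": -0.008,"y": -0.0027,"z": 0.02,"hand": 0.06},{"rx": 0,"ry": 0,"rz": 0,"x": 0,"y": 0,"z": 0,"hand": 0.06},{"rx": 0,"ry": 0,"rz": 0,"x": 0,"y": 0,"z": 0,"hand": 0.06}]}}

```text
clock: 27.13
eef_pos: [0.4786, -0.0003, 0.107]
tcp_rot: [-3.141, -0.367, 3.138]
force: [-0.7, -0.0, -1.1]
width: 0.064
```

```bash
cat > sv.py <<'E'
from rk import *
def sv(name,f=8):
    im=grab("side",name); of=np.array([240,130]); c=cv2.resize(im[130:225,240:335],None,fx=f,fy=f,interpolation=cv2.INTER_CUBIC); cv2.imwrite(f"pics/{name}c.png",c)
E
python3 - <<'E'
from sv import *
plan([.4774,-.005,.06],tdown(179.5,22),half=False); sv("w1")
E
```

```text
at [ 4.786e-01 -3.000e-04  1.070e-01] joints [-0.13  0.51  0.04  1.47 -0.05 -0.12] F [-0.7 -0.  -1.1] w 0.064 t 27.1
2 rows; turn each [-0.08  0.48  0.13] local shift if no turn [-0.0079 -0.0023  0.0222] deg total [-0.16  0.95  0.25]
   0 [-0.0079, -0.0023, 0.0222]
   1 [-0.0081, -0.0023, 0.0221]
```

>>> {"fn": "step_arm", "kwargs": {"rows": [{"rx": 0,"ry": 0.5,"rz": 0.1,"x": -0.008,"y": -0.0023,"z": 0.022,"hand": 0.06},{"rx": 0,"ry": 0.4,"rz": 0.1,"x": -0.006,"y": -0.002,"z": 0.015,"hand": 0.06},{"rx": 0,"ry": 0,"rz": 0,"x": 0,"y": 0,"z": 0,"hand": 0.06}]}}

```text
clock: 27.43
eef_pos: [0.4809, -0.0026, 0.071]
tcp_rot: [-3.139, -0.375, 3.137]
force: [-0.2, -0.0, -2.0]
width: 0.0642
```

```bash
python3 - <<'E'
from sv import *
plan([.4774,-.005,.05],tdown(179.5,22),half=False); sv("w2")
E
```

```text
at [ 0.4809 -0.0026  0.071 ] joints [-0.14  0.55  0.01  1.4  -0.05 -0.12] F [-0.2 -0.  -2. ] w 0.0642 t 27.4
1 rows; turn each [-0.27  0.53  0.24] local shift if no turn [-0.0044 -0.0023  0.0208] deg total [-0.27  0.53  0.24]
   0 [-0.0044, -0.0023, 0.0208]
```

>>> {"fn": "step_arm", "kwargs": {"rows": [{"rx": -0.2,"ry": 0.5,"rz": 0.2,"x": -0.0044,"y": -0.0023,"z": 0.013,"hand": 0.06},{"rx": 0,"ry": 0,"rz": 0,"x": -0.001,"y": 0,"z": 0.006,"hand": 0.06},{"rx": 0,"ry": 0,"rz": 0,"x": 0,"y": 0,"z": 0,"hand": 0.06}]}}

```text
clock: 27.73
eef_pos: [0.4809, -0.0047, 0.0535]
tcp_rot: [-3.14, -0.379, 3.134]
force: [-0.2, -0.7, -1.1]
width: 0.0641
```

```bash
python3 - <<'E'
from sv import *
plan([.4774,-.005,.042],tdown(179.5,22),half=False); sv("w3")
E
```

```text
at [ 0.4809 -0.0047  0.0535] joints [-0.14  0.56 -0.01  1.37 -0.05 -0.12] F [-0.2 -0.7 -1.1] w 0.0641 t 27.7
1 rows; turn each [-0.09  0.27  0.07] local shift if no turn [-0.001  -0.0003  0.012 ] deg total [-0.09  0.27  0.07]
```

>>> {"fn": "step_arm", "kwargs": {"rows": [{"rx": 0,"ry": 0.2,"rz": 0,"x": 0.0025,"y": 0,"z": 0.004,"hand": 0.06},{"rx": 0,"ry": 0,"rz": 0,"x": 0.001,"y": 0,"z": 0.003,"hand": 0.06},{"rx": 0,"ry": 0,"rz": 0,"x": 0,"y": 0,"z": 0,"hand": 0.06}]}}

```text
clock: 28.03
eef_pos: [0.475, -0.0049, 0.0488]
tcp_rot: [-3.14, -0.382, 3.134]
force: [0.1, 0.2, -1.2]
width: 0.0642
```

```bash
python3 - <<'E'
from sv import *
plan([.4774,-.005,.040],tdown(179.5,22),half=False)
E
```

```text
at [ 0.475  -0.0049  0.0488] joints [-0.14  0.56 -0.03  1.36 -0.05 -0.13] F [ 0.1  0.2 -1.2] w 0.0642 t 28.0
1 rows; turn each [-0.09  0.11  0.04] local shift if no turn [-0.0055 -0.      0.0073] deg total [-0.09  0.11  0.04]
```

>>> {"fn": "step_arm", "kwargs": {"rows": [{"rx": 0,"ry": 0,"rz": 0,"x": -0.0035,"y": 0,"z": 0.002,"hand": 0.06},{"rx": 0,"ry": 0,"rz": 0,"x": -0.001,"y": 0,"z": 0.002,"hand": 0.06},{"rx": 0,"ry": 0,"rz": 0,"x": 0,"y": 0,"z": 0,"hand": 0.06}]}}

```text
clock: 28.28
eef_pos: [0.478, -0.0051, 0.0435]
tcp_rot: [-3.14, -0.381, 3.133]
force: [-0.0, -0.1, -0.7]
width: 0.0638
```

>>> {"fn": "step_arm", "kwargs": {"rows": [{"rx": 0,"ry": 0,"rz": 0,"x": -0.0006,"y": 0,"z": 0.0014,"hand": 0.06},{"rx": 0,"ry": 0,"rz": 0,"x": 0,"y": 0,"z": 0,"hand": 0.06}]}}

```text
clock: 28.45
eef_pos: [0.4783, -0.0051, 0.0419]
tcp_rot: [-3.14, -0.381, 3.133]
force: [-0.6, -0.5, 0.2]
width: 0.064
```

>>> {"fn": "step_arm", "kwargs": {"rows": [{"rx": 0,"ry": 0,"rz": 0,"x": -0.0006,"y": 0,"z": 0.0014,"hand": 0.06},{"rx": 0,"ry": 0,"rz": 0,"x": 0,"y": 0,"z": 0,"hand": 0.06}]}}

```text
clock: 28.62
eef_pos: [0.4785, -0.0051, 0.0416]
tcp_rot: [-3.14, -0.38, 3.133]
force: [-0.1, -0.6, -0.1]
width: 0.0641
```

>>> {"fn": "step_arm", "kwargs": {"rows": [{"rx": 0,"ry": 0,"rz": 0,"x": -0.0006,"y": 0,"z": 0.0014,"hand": 0.06},{"rx": 0,"ry": 0,"rz": 0,"x": 0,"y": 0,"z": 0,"hand": 0.06}]}}

```text
clock: 28.78
eef_pos: [0.4787, -0.0051, 0.0416]
tcp_rot: [-3.139, -0.38, 3.133]
force: [-0.8, 0.5, -0.3]
width: 0.0641
```

```bash
python3 - <<'E'
from sv import *
plan([.4774,-.005,.040],tdown(179.5,22),half=False); sv("w4")
E
```

```text
at [ 0.4787 -0.0051  0.0416] joints [-0.14  0.57 -0.03  1.35 -0.05 -0.12] F [-0.8  0.5 -0.3] w 0.0641 t 28.8
1 rows; turn each [-0.14  0.25  0.02] local shift if no turn [0.0006 0.0001 0.0019] deg total [-0.14  0.25  0.02]
```

>>> {"fn": "step_arm", "kwargs": {"rows": [{"rx": 0,"ry": 0,"rz": 0,"x": 0,"y": 0,"z": 0,"hand": 0.07},{"rx": 0,"ry": 0,"rz": 0,"x": 0,"y": 0,"z": 0,"hand": 0.08},{"rx": 0,"ry": 0,"rz": 0,"x": 0,"y": 0,"z": 0,"hand": 0.0854},{"rx": 0,"ry": 0,"rz": 0,"x": 0,"y": 0,"z": 0,"hand": 0.0854},{"rx": 0,"ry": 0,"rz": 0,"x": 0,"y": 0,"z": -0.02,"hand": 0.0854},{"rx": 0,"ry": 0,"rz": 0,"x": 0,"y": 0,"z": -0.035,"hand": 0.0854},{"rx": 0,"ry": 0,"rz": 0,"x": 0.01,"y": 0,"z": -0.035,"hand": 0.0854},{"rx": 0,"ry": 0,"rz": 0,"x": 0.01,"y": 0,"z": -0.03,"hand": 0.0854},{"rx": 0,"ry": 0,"rz": 0,"x": 0,"y": 0,"z": -0.015,"hand": 0.0854},{"rx": 0,"ry": 0,"rz": 0,"x": 0,"y": 0,"z": 0,"hand": 0.0854}]}}

```text
clock: 29.67
eef_pos: [0.5084, -0.0048, 0.1762]
tcp_rot: [-3.141, -0.388, 3.134]
force: [0.1, 0.2, 1.0]
width: 0.0853
```

```bash
python3 - <<'E'
from sv import *
p,r=tgt(3,38,.09); print(p); plan([.50,.15,.22],tdown(193.4,-38),half=False)
E
```

```text
[0.5929418  0.25861251 0.14678745]
at [ 0.5084 -0.0048  0.1762] joints [-0.13  0.56  0.29  1.68 -0.05 -0.12] F [0.1 0.2 1. ] w 0.0853 t 29.7
9 rows; turn each [-0.23 -6.66 -1.59] local shift if no turn [ 0.0028  0.0172 -0.0041] deg total [ -2.03 -59.94 -14.35]
   0 [0.0028, 0.0172, -0.0041]
   1 [0.0019, 0.0173, -0.0043]
   2 [0.0009, 0.0173, -0.0044]
   3 [-0.0001, 0.0174, -0.0044]
   4 [-0.0011, 0.0174, -0.0042]
   5 [-0.0021, 0.0173, -0.004]
   6 [-0.003, 0.0173, -0.0036]
   7 [-0.0039, 0.0172, -0.0032]
   8 [-0.0047, 0.0171, -0.0026]
```

```bash
python3 - <<'E'
from sv import *
plan([.54,.22,.23],tdown(193.4,-45),half=False)
E
```

```text
at [ 0.5084 -0.0048  0.1762] joints [-0.13  0.56  0.29  1.68 -0.05 -0.12] F [0.1 0.2 1. ] w 0.0853 t 29.7
10 rows; turn each [-0.29 -6.69 -1.44] local shift if no turn [-0.0007  0.0225 -0.0061] deg total [ -2.94 -66.9  -14.37]
   0 [-0.0007, 0.0225, -0.0061]
   1 [-0.002, 0.0225, -0.0059]
   2 [-0.0032, 0.0225, -0.0054]
   3 [-0.0044, 0.0224, -0.0049]
   4 [-0.0055, 0.0223, -0.0042]
   5 [-0.0065, 0.0222, -0.0034]
   6 [-0.0074, 0.022, -0.0025]
   7 [-0.0081, 0.0218, -0.0014]
   8 [-0.0088, 0.0216, -0.0003]
   9 [-0.0093, 0.0214, 0.0008]
```

>>> {"fn": "step_arm", "kwargs": {"rows": [{"rx": -0.3,"ry": -6.7,"rz": -1.4,"x": 0,"y": 0.022,"z": -0.009,"hand": 0.0854},{"rx": -0.3,"ry": -6.7,"rz": -1.4,"x": -0.002,"y": 0.022,"z": -0.008,"hand": 0.0854},{"rx": -0.3,"ry": -6.7,"rz": -1.4,"x": -0.003,"y": 0.022,"z": -0.0055,"hand": 0.0854},{"rx": -0.3,"ry": -6.7,"rz": -1.4,"x": -0.0045,"y": 0.022,"z": -0.005,"hand": 0.0854},{"rx": -0.3,"ry": -6.7,"rz": -1.4,"x": -0.0055,"y": 0.022,"z": -0.004,"hand": 0.0854},{"rx": -0.3,"ry": -6.7,"rz": -1.4,"x": -0.0065,"y": 0.022,"z": -0.0035,"hand": 0.0854},{"rx": -0.3,"ry": -6.7,"rz": -1.4,"x": -0.0075,"y": 0.022,"z": -0.0025,"hand": 0.0854},{"rx": -0.3,"ry": -6.7,"rz": -1.4,"x": -0.008,"y": 0.022,"z": -0.0015,"hand": 0.0854},{"rx": -0.3,"ry": -6.7,"rz": -1.4,"x": -0.009,"y": 0.0215,"z": 0,"hand": 0.0854},{"rx": -0.3,"ry": -6,"rz": -1.4,"x": -0.008,"y": 0.02,"z": 0,"hand": 0.0854},{"rx": 0,"ry": 0,"rz": 0,"x": 0,"y": 0,"z": 0,"hand": 0.0854}]}}

```text
clock: 30.58
eef_pos: [0.5328, 0.2208, 0.2069]
tcp_rot: [3.126, 0.789, -2.918]
force: [-2.2, -0.9, -3.6]
width: 0.0855
```

```bash
python3 - <<'E'
from sv import *
im=grab("top","t7"); sv("w5")
print("yellow",rectfit(im,.082,(.457,-.004,-.5)),rectfit(im,.082,(.457,-.004,-.5),edges=(0,1,2)))
print("tray",rectfit(im,.018,(.4139,-.1817,-9.1)))
cv2.imwrite("pics/t7c.png",cv2.resize(im[180:255,250:320],None,fx=8,fy=8,interpolation=cv2.INTER_CUBIC))
p,r=tgt(3,45,.09,d=.006); plan(p,r,half=False)
E
```

```text
yellow (array([ 4.5808e+02, -4.7700e+00,  1.5000e-01]), np.float64(-1083.9)) (array([ 4.5825e+02, -4.8600e+00,  1.6000e-01]), np.float64(-913.7))
tray (array([ 413.32, -181.33,   -8.83]), np.float64(-602.4))
at [0.5376 0.2198 0.2119] joints [ 0.26 -0.25 -0.86  0.18 -0.01  0.02] F [0.2 0.  0.4] w 0.0852 t 30.7
3 rows; turn each [ 0.11  0.06 -0.17] local shift if no turn [0.0028 0.0081 0.0304] deg total [ 0.32  0.19 -0.51]
   0 [0.0028, 0.0081, 0.0304]
   1 [0.0028, 0.0082, 0.0304]
   2 [0.0027, 0.0082, 0.0304]
```

>>> {"fn": "step_arm", "kwargs": {"rows": [{"rx": 0.1,"ry": 0,"rz": -0.2,"x": 0.0028,"y": 0.0082,"z": 0.0,"hand": 0.0854},{"rx": 0.1,"ry": 0,"rz": -0.2,"x": 0.0028,"y": 0.0082,"z": 0.02,"hand": 0.0854},{"rx": 0.1,"ry": 0,"rz": -0.1,"x": 0.0028,"y": 0.0082,"z": 0.03,"hand": 0.0854},{"rx": 0,"ry": 0,"rz": 0,"x": 0,"y": 0,"z": 0.025,"hand": 0.0854},{"rx": 0,"ry": 0,"rz": 0,"x": 0,"y": 0,"z": 0,"hand": 0.0854}]}}

```text
clock: 31.1
eef_pos: [0.593, 0.2542, 0.1636]
tcp_rot: [-3.141, 0.797, -2.916]
force: [0.0, -0.9, -0.5]
width: 0.0852
```

```bash
python3 - <<'E'
from sv import *
p,r=tgt(3,45,.04,d=.006); plan(p,r,half=False); view("x1",3)
E
```

```text
at [0.593  0.2542 0.1636] joints [ 0.31 -0.04 -0.84 -0.02 -0.06  0.06] F [ 0.  -0.9 -0.5] w 0.0852 t 31.1
2 rows; turn each [-0.18  0.32 -0.16] local shift if no turn [0.0091 0.0023 0.0315] deg total [-0.36  0.64 -0.33]
   0 [0.0091, 0.0023, 0.0315]
   1 [0.0089, 0.0022, 0.0315]
```

>>> {"fn": "step_arm", "kwargs": {"rows": [{"rx": -0.2,"ry": 0.3,"rz": -0.15,"x": 0.011,"y": 0.0023,"z": 0.003,"hand": 0.0854},{"rx": -0.15,"ry": 0.3,"rz": -0.15,"x": 0.01,"y": 0.0023,"z": 0.015,"hand": 0.0854},{"rx": 0,"ry": 0,"rz": 0,"x": 0,"y": 0,"z": 0.02,"hand": 0.0854},{"rx": 0,"ry": 0,"rz": 0,"x": 0,"y": 0,"z": 0,"hand": 0.0854}]}}

```text
clock: 31.48
eef_pos: [0.6089, 0.2596, 0.1272]
tcp_rot: [3.141, 0.789, -2.914]
force: [0.2, -0.9, 0.1]
width: 0.0855
```

```bash
python3 - <<'E'
from sv import *
p,r=tgt(3,45,.0,d=.006); plan(p,r,half=False); view("x2",3)
E
```

```text
at [0.6089 0.2596 0.1272] joints [ 0.31  0.05 -0.86 -0.12 -0.06  0.06] F [ 0.2 -0.9  0.1] w 0.0855 t 31.5
2 rows; turn each [-0.09  0.11 -0.12] local shift if no turn [0.0019 0.0015 0.0328] deg total [-0.18  0.23 -0.24]
   0 [0.0019, 0.0015, 0.0328]
   1 [0.0019, 0.0014, 0.0328]
```

>>> {"fn": "step_arm", "kwargs": {"rows": [{"rx": -0.1,"ry": 0.1,"rz": -0.1,"x": 0.004,"y": 0.0015,"z": 0.015,"hand": 0.0854},{"rx": -0.1,"ry": 0.1,"rz": -0.1,"x": 0.003,"y": 0.0015,"z": 0.015,"hand": 0.0854},{"rx": 0,"ry": 0,"rz": 0,"x": 0.001,"y": 0,"z": 0.012,"hand": 0.0854},{"rx": 0,"ry": 0,"rz": 0,"x": 0,"y": 0,"z": 0,"hand": 0.0854}]}}

```text
clock: 31.87
eef_pos: [0.6324, 0.2671, 0.0979]
tcp_rot: [3.14, 0.79, -2.911]
force: [-0.0, 0.3, 0.4]
width: 0.0856
```

```bash
python3 - <<'E'
from sv import *
p,r=tgt(3,45,.0,d=.006); plan(p,r,half=False)
E
```

```text
at [0.6324 0.2671 0.0979] joints [ 0.31  0.15 -0.85 -0.21 -0.05  0.06] F [-0.   0.3  0.4] w 0.0856 t 31.9
1 rows; turn each [-0.02  0.27 -0.11] local shift if no turn [0.0004 0.0009 0.0275] deg total [-0.02  0.27 -0.11]
```

>>> {"fn": "step_arm", "kwargs": {"rows": [{"rx": 0,"ry": 0.2,"rz": -0.1,"x": 0.0015,"y": 0.001,"z": 0.014,"hand": 0.0854},{"rx": 0,"ry": 0,"rz": 0,"x": 0.001,"y": 0,"z": 0.011,"hand": 0.0854},{"rx": 0,"ry": 0,"rz": 0,"x": 0,"y": 0,"z": 0,"hand": 0.0854}]}}

```text
clock: 32.12
eef_pos: [0.6485, 0.2715, 0.0825]
tcp_rot: [3.141, 0.79, -2.909]
force: [-0.4, 0.1, 0.1]
width: 0.0858
```

```bash
python3 - <<'E'
from sv import *
p,r=tgt(3,45,.0,d=.006); plan(p,r,half=False); view("x3",3)
E
```

```text
at [0.6485 0.2715 0.0825] joints [ 0.31  0.2  -0.83 -0.25 -0.05  0.05] F [-0.4  0.1  0.1] w 0.0858 t 32.1
1 rows; turn each [-0.03  0.27 -0.05] local shift if no turn [0.0012 0.0004 0.0048] deg total [-0.03  0.27 -0.05]
```

>>> {"fn": "step_arm", "kwargs": {"rows": [{"rx": 0,"ry": 0.2,"rz": 0,"x": 0.0012,"y": 0.0004,"z": 0.005,"hand": 0.0854},{"rx": 0,"ry": 0,"rz": 0,"x": 0,"y": 0,"z": 0,"hand": 0.0854},{"rx": 0,"ry": 0,"rz": 0,"x": 0,"y": 0,"z": 0,"hand": 0.06},{"rx": 0,"ry": 0,"rz": 0,"x": 0,"y": 0,"z": 0,"hand": 0.06},{"rx": 0,"ry": 0,"rz": 0,"x": 0,"y": 0,"z": 0,"hand": 0.06},{"rx": 0,"ry": 0,"rz": 0,"x": 0,"y": 0,"z": 0,"hand": 0.06},{"rx": 0,"ry": 0,"rz": 0,"x": 0,"y": 0,"z": 0,"hand": 0.06}]}}

```text
clock: 32.75
eef_pos: [0.6503, 0.2722, 0.0816]
tcp_rot: [-3.142, 0.789, -2.909]
force: [-0.4, -0.4, -0.8]
width: 0.064
```

```bash
python3 - <<'E'
from sv import *
s=env.sense(); p=s['eef_pos']; r=R.from_euler('xyz',s['tcp_rot']); print(p,s['tcp_rot'],s['width'],s['force'])
o,Rc=slotcase(rp,3); print("lift",r.inv().apply(Rc[:,0]),"eef in case",Rc.T@(p-o),"tool z in case",Rc.T@r.as_matrix()[:,2])
E
```

```text
[0.65030504 0.27218551 0.08156505] [-3.14154962  0.78901816 -2.90914604] 0.06402325666392898 [-0.41865104 -0.41627084 -0.7859016 ]
lift [-9.66856061e-01  7.02767831e-04 -2.55321097e-01] eef in case [ 2.74688338e-02 -9.03304536e-05 -2.84473183e-02] tool z in case [-0.2553211  -0.00105608 -0.96685574]
```

>>> {"fn": "step_arm", "kwargs": {"rows": [{"rx": 0,"ry": 0,"rz": 0,"x": -0.005,"y": 0,"z": -0.0013,"hand": 0.06},{"rx": 0,"ry": 0,"rz": 0,"x": -0.008,"y": 0,"z": -0.002,"hand": 0.06},{"rx": 0,"ry": 0,"rz": 0,"x": -0.0097,"y": 0,"z": -0.0026,"hand": 0.06},{"rx": 0,"ry": 0,"rz": 0,"x": -0.0097,"y": 0,"z": -0.0026,"hand": 0.06},{"rx": 0,"ry": 0,"rz": 0,"x": -0.0116,"y": 0,"z": -0.003,"hand": 0.06},{"rx": 0,"ry": 0,"rz": 0,"x": -0.0145,"y": 0,"z": -0.0038,"hand": 0.06},{"rx": 0,"ry": 0,"rz": 0,"x": 0,"y": 0,"z": 0,"hand": 0.06}]}}

```text
clock: 33.33
eef_pos: [0.6776, 0.2791, 0.1317]
tcp_rot: [-3.141, 0.779, -2.908]
force: [1.0, 0.4, 0.7]
width: 0.0636
```

```bash
python3 - <<'E'
from sv import *
p,r=tgt(3,45,.0,d=.006,lift=.06); plan(p,r,half=False); view("x4",3)
E
```

```text
at [0.6776 0.2791 0.1317] joints [ 0.3   0.17 -0.69 -0.07 -0.05  0.05] F [1.  0.4 0.7] w 0.0636 t 33.3
1 rows; turn each [-0.   -0.37  0.  ] local shift if no turn [-0.0007 -0.0004  0.0028] deg total [-0.   -0.37  0.  ]
   0 [-0.0007, -0.0004, 0.0028]
```

>>> {"fn": "step_arm", "kwargs": {"rows": [{"rx": 0,"ry": 0,"rz": 0,"x": -0.014,"y": 0,"z": -0.014,"hand": 0.06},{"rx": 0,"ry": 0,"rz": 0,"x": -0.02,"y": 0,"z": -0.022,"hand": 0.06},{"rx": 0,"ry": 0,"rz": 0,"x": -0.02,"y": 0,"z": -0.022,"hand": 0.06},{"rx": 0,"ry": 0,"rz": 0,"x": -0.01,"y": 0,"z": -0.015,"hand": 0.06},{"rx": 0,"ry": 0,"rz": 0,"x": 0,"y": 0,"z": 0,"hand": 0.06}]}}

```text
clock: 33.8
eef_pos: [0.6636, 0.2756, 0.2174]
tcp_rot: [-3.14, 0.756, -2.906]
force: [0.5, 0.7, -0.3]
width: 0.0636
```

```bash
python3 - <<'E'
from sv import *
plan([.54,.14,.22],tdown(179.5,14.8),half=False)
E
```

```text
at [0.6636 0.2756 0.2174] joints [ 0.31  0.04 -0.56  0.21 -0.05  0.05] F [ 0.5  0.7 -0.3] w 0.0636 t 33.8
9 rows; turn each [0.39 6.43 1.57] local shift if no turn [ 0.0121 -0.0115 -0.0118] deg total [ 3.52 57.85 14.11]
   0 [0.0121, -0.0115, -0.0118]
   1 [0.013, -0.0119, -0.0103]
   2 [0.0137, -0.0123, -0.0087]
   3 [0.0143, -0.0127, -0.007]
   4 [0.0146, -0.0132, -0.0053]
   5 [0.0147, -0.0136, -0.0036]
   6 [0.0147, -0.014, -0.0018]
   7 [0.0144, -0.0144, -0.0001]
   8 [0.0139, -0.0148, 0.0016]
```

>>> {"fn": "step_arm", "kwargs": {"rows": [{"rx": 0.4,"ry": 6.4,"rz": 1.6,"x": 0.012,"y": -0.0115,"z": -0.013,"hand": 0.06},{"rx": 0.4,"ry": 6.4,"rz": 1.6,"x": 0.013,"y": -0.012,"z": -0.012,"hand": 0.06},{"rx": 0.4,"ry": 6.4,"rz": 1.6,"x": 0.0137,"y": -0.0123,"z": -0.01,"hand": 0.06},{"rx": 0.4,"ry": 6.4,"rz": 1.6,"x": 0.0143,"y": -0.0127,"z": -0.0085,"hand": 0.06},{"rx": 0.4,"ry": 6.4,"rz": 1.6,"x": 0.0146,"y": -0.0132,"z": -0.007,"hand": 0.06},{"rx": 0.4,"ry": 6.4,"rz": 1.6,"x": 0.0147,"y": -0.0136,"z": -0.005,"hand": 0.06},{"rx": 0.4,"ry": 6.4,"rz": 1.6,"x": 0.0147,"y": -0.014,"z": -0.003,"hand": 0.06},{"rx": 0.4,"ry": 6.4,"rz": 1.6,"x": 0.0144,"y": -0.0144,"z": -0.001,"hand": 0.06},{"rx": 0.4,"ry": 5.5,"rz": 1.4,"x": 0.012,"y": -0.013,"z": 0,"hand": 0.06},{"rx": 0,"ry": 0,"rz": 0,"x": 0,"y": 0,"z": 0,"hand": 0.06}]}}

```text
clock: 34.63
eef_pos: [0.5201, 0.1368, 0.2074]
tcp_rot: [-3.134, -0.296, 3.127]
force: [0.2, -0.1, -2.8]
width: 0.0634
```

```bash
python3 - <<'E'
from sv import *
plan([.484,-.005,.17],tdown(179.5,14.8),half=False)
E
```

```text
at [0.5201 0.1368 0.2074] joints [0.09 0.52 0.33 1.68 0.02 0.1 ] F [ 0.2 -0.1 -2.8] w 0.0634 t 34.6
4 rows; turn each [-0.08 -0.55 -0.07] local shift if no turn [ 0.0054 -0.0355  0.0117] deg total [-0.32 -2.19 -0.3 ]
   0 [0.0054, -0.0355, 0.0117]
   1 [0.0056, -0.0355, 0.0116]
   2 [0.0057, -0.0355, 0.0115]
   3 [0.0059, -0.0355, 0.0114]
```

>>> {"fn": "step_arm", "kwargs": {"rows": [{"rx": 0,"ry": -0.55,"rz": -0.1,"x": 0.0055,"y": -0.0355,"z": 0.008,"hand": 0.06},{"rx": 0,"ry": -0.55,"rz": -0.1,"x": 0.0055,"y": -0.0355,"z": 0.008,"hand": 0.06},{"rx": 0,"ry": -0.55,"rz": 0,"x": 0.0055,"y": -0.0355,"z": 0.008,"hand": 0.06},{"rx": 0,"ry": -0.5,"rz": 0,"x": 0.005,"y": -0.032,"z": 0.008,"hand": 0.06},{"rx": 0,"ry": 0,"rz": 0,"x": 0,"y": 0,"z": 0,"hand": 0.06},{"rx": 0,"ry": 0,"rz": 0,"x": 0,"y": 0,"z": 0,"hand": 0.06}]}}

```text
clock: 35.13
eef_pos: [0.4903, -0.0032, 0.1669]
tcp_rot: [-3.138, -0.255, 3.138]
force: [0.1, 0.3, -1.2]
width: 0.0638
```

```bash
python3 - <<'E'
from sv import *
plan([.4845,-.0045,.10],tdown(179.5,14.8),half=False)
E
```

```text
at [ 0.4903 -0.0032  0.1669] joints [-0.14  0.4   0.06  1.48 -0.04 -0.14] F [ 0.1  0.3 -1.2] w 0.0638 t 35.1
2 rows; turn each [-0.15  0.08  0.15] local shift if no turn [-0.0057 -0.0005  0.0331] deg total [-0.31  0.17  0.31]
   0 [-0.0057, -0.0005, 0.0331]
   1 [-0.0057, -0.0006, 0.0331]
```

>>> {"fn": "step_arm", "kwargs": {"rows": [{"rx": -0.1,"ry": 0.1,"rz": 0.15,"x": -0.0057,"y": -0.0005,"z": 0.028,"hand": 0.06},{"rx": -0.1,"ry": 0.1,"rz": 0.15,"x": -0.0057,"y": -0.0005,"z": 0.027,"hand": 0.06},{"rx": 0,"ry": 0,"rz": 0,"x": -0.001,"y": 0,"z": 0.004,"hand": 0.06},{"rx": 0,"ry": 0,"rz": 0,"x": 0,"y": 0,"z": 0,"hand": 0.06}]}}

```text
clock: 35.47
eef_pos: [0.4887, -0.0015, 0.1041]
tcp_rot: [-3.14, -0.249, 3.135]
force: [-0.9, -0.5, -0.8]
width: 0.0638
```

```bash
python3 - <<'E'
from sv import *
plan([.4845,-.0045,.065],tdown(179.5,14.8),half=False); sv("y1")
E
```

```text
at [ 0.4887 -0.0015  0.1041] joints [-0.14  0.42 -0.06  1.34 -0.04 -0.13] F [-0.9 -0.5 -0.8] w 0.0638 t 35.5
1 rows; turn each [-0.12  0.53  0.14] local shift if no turn [-0.0056 -0.0029  0.039 ] deg total [-0.12  0.53  0.14]
   0 [-0.0056, -0.0029, 0.039]
```

>>> {"fn": "step_arm", "kwargs": {"rows": [{"rx": -0.1,"ry": 0.5,"rz": 0.1,"x": -0.002,"y": -0.0025,"z": 0.018,"hand": 0.06},{"rx": 0,"ry": 0,"rz": 0,"x": -0.002,"y": 0,"z": 0.014,"hand": 0.06},{"rx": 0,"ry": 0,"rz": 0,"x": 0,"y": 0,"z": 0.003,"hand": 0.06},{"rx": 0,"ry": 0,"rz": 0,"x": 0,"y": 0,"z": 0,"hand": 0.06}]}}

```text
clock: 35.85
eef_pos: [0.4878, -0.0014, 0.0734]
tcp_rot: [-3.141, -0.249, 3.139]
force: [0.4, 0.1, -0.5]
width: 0.0637
```

```bash
python3 - <<'E'
from sv import *
plan([.4845,-.0045,.058],tdown(179.5,14.8),half=False)
E
```

```text
at [ 0.4878 -0.0014  0.0734] joints [-0.14  0.44 -0.11  1.27 -0.04 -0.14] F [ 0.4  0.1 -0.5] w 0.0637 t 35.9
1 rows; turn each [-0.13  0.53  0.33] local shift if no turn [-0.0006 -0.0031  0.0158] deg total [-0.13  0.53  0.33]
   0 [-0.0006, -0.0031, 0.0158]
```

>>> {"fn": "step_arm", "kwargs": {"rows": [{"rx": -0.1,"ry": 0.5,"rz": 0.3,"x": 0.0015,"y": -0.003,"z": 0.005,"hand": 0.06},{"rx": 0,"ry": 0,"rz": 0,"x": 0,"y": -0.0015,"z": 0.004,"hand": 0.06},{"rx": 0,"ry": 0,"rz": 0,"x": 0,"y": 0,"z": 0.001,"hand": 0.06},{"rx": 0,"ry": 0,"rz": 0,"x": 0,"y": 0,"z": 0,"hand": 0.06}]}}

```text
clock: 36.18
eef_pos: [0.4864, -0.0058, 0.067]
tcp_rot: [-3.14, -0.252, 3.135]
force: [0.0, -0.1, -2.1]
width: 0.0635
```

```bash
python3 - <<'E'
from sv import *
plan([.4845,-.0045,.058],tdown(179.5,14.8),half=False); sv("y2")
E
```

```text
at [ 0.4864 -0.0058  0.067 ] joints [-0.15  0.45 -0.12  1.26 -0.04 -0.14] F [ 0.  -0.1 -2.1] w 0.0635 t 36.2
1 rows; turn each [-0.1   0.34  0.09] local shift if no turn [-0.0004  0.0013  0.0092] deg total [-0.1   0.34  0.09]
   0 [-0.0004, 0.0013, 0.0092]
```

>>> {"fn": "step_arm", "kwargs": {"rows": [{"rx": -0.1,"ry": 0.3,"rz": 0.1,"x": 0.001,"y": 0.0013,"z": 0.003,"hand": 0.06},{"rx": 0,"ry": 0,"rz": 0,"x": -0.0005,"y": 0,"z": 0.003,"hand": 0.06},{"rx": 0,"ry": 0,"rz": 0,"x": 0,"y": 0,"z": 0,"hand": 0.06}]}}

```text
clock: 36.48
eef_pos: [0.485, -0.0046, 0.0618]
tcp_rot: [-3.142, -0.256, 3.132]
force: [0.4, -0.8, -1.6]
width: 0.0636
```

>>> {"fn": "step_arm", "kwargs": {"rows": [{"rx": 0,"ry": 0,"rz": 0,"x": -0.0004,"y": 0,"z": 0.0015,"hand": 0.06},{"rx": 0,"ry": 0,"rz": 0,"x": 0,"y": 0,"z": 0,"hand": 0.06}]}}

```text
clock: 36.65
eef_pos: [0.4849, -0.0046, 0.0599]
tcp_rot: [-3.142, -0.257, 3.132]
force: [-0.2, 0.1, -1.6]
width: 0.0636
```

>>> {"fn": "step_arm", "kwargs": {"rows": [{"rx": 0,"ry": 0,"rz": 0,"x": -0.0004,"y": 0,"z": 0.0015,"hand": 0.06},{"rx": 0,"ry": 0,"rz": 0,"x": 0,"y": 0,"z": 0,"hand": 0.06}]}}

```text
clock: 36.82
eef_pos: [0.4849, -0.0046, 0.0581]
tcp_rot: [-3.142, -0.257, 3.132]
force: [1.6, 0.2, -1.3]
width: 0.0635
```

>>> {"fn": "step_arm", "kwargs": {"rows": [{"rx": 0,"ry": 0,"rz": 0,"x": -0.0004,"y": 0,"z": 0.0015,"hand": 0.06},{"rx": 0,"ry": 0,"rz": 0,"x": 0,"y": 0,"z": 0,"hand": 0.06}]}}

```text
clock: 36.98
eef_pos: [0.485, -0.0046, 0.0565]
tcp_rot: [-3.142, -0.256, 3.132]
force: [0.2, 0.4, -0.4]
width: 0.0637
```

```bash
python3 - <<'E'
from sv import *
plan([.4845,-.0045,.055],tdown(179.5,14.8),half=False)
E
```

```text
at [ 0.485  -0.0046  0.0565] joints [-0.15  0.46 -0.13  1.24 -0.04 -0.14] F [ 0.2  0.4 -0.4] w 0.0637 t 37.0
1 rows; turn each [ 0.01  0.11 -0.04] local shift if no turn [0.0001 0.     0.0016] deg total [ 0.01  0.11 -0.04]
```

>>> {"fn": "step_arm", "kwargs": {"rows": [{"rx": 0,"ry": 0,"rz": 0,"x": -0.0004,"y": 0,"z": 0.0015,"hand": 0.06},{"rx": 0,"ry": 0,"rz": 0,"x": 0,"y": 0,"z": 0,"hand": 0.06}]}}

```text
clock: 37.15
eef_pos: [0.4851, -0.0046, 0.0549]
tcp_rot: [-3.142, -0.256, 3.132]
force: [0.0, -0.1, -1.4]
width: 0.0634
```

>>> {"fn": "step_arm", "kwargs": {"rows": [{"rx": 0,"ry": 0,"rz": 0,"x": -0.0004,"y": 0,"z": 0.0015,"hand": 0.06},{"rx": 0,"ry": 0,"rz": 0,"x": 0,"y": 0,"z": 0,"hand": 0.06}]}}

```text
clock: 37.32
eef_pos: [0.4853, -0.0047, 0.0545]
tcp_rot: [-3.141, -0.256, 3.132]
force: [-0.6, -0.1, 0.4]
width: 0.0632
```

>>> {"fn": "step_arm", "kwargs": {"rows": [{"rx": 0,"ry": 0,"rz": 0,"x": 0,"y": 0,"z": 0,"hand": 0.07},{"rx": 0,"ry": 0,"rz": 0,"x": 0,"y": 0,"z": 0,"hand": 0.08},{"rx": 0,"ry": 0,"rz": 0,"x": 0,"y": 0,"z": 0,"hand": 0.0854},{"rx": 0,"ry": 0,"rz": 0,"x": 0,"y": 0,"z": 0,"hand": 0.0854},{"rx": 0,"ry": 0,"rz": 0,"x": 0,"y": 0,"z": -0.02,"hand": 0.0854},{"rx": 0,"ry": 0,"rz": 0,"x": 0,"y": 0,"z": -0.035,"hand": 0.0854},{"rx": 0,"ry": 0,"rz": 0,"x": 0,"y": 0,"z": -0.035,"hand": 0.0854},{"rx": 0,"ry": 0,"rz": 0,"x": 0,"y": 0,"z": -0.03,"hand": 0.0854},{"rx": 0,"ry": 0,"rz": 0,"x": 0,"y": 0.03,"z": 0,"hand": 0.0854},{"rx": 0,"ry": 0,"rz": 0,"x": 0,"y": 0.04,"z": 0,"hand": 0.0854},{"rx": 0,"ry": 0,"rz": 0,"x": 0,"y": 0.04,"z": 0,"hand": 0.0854},{"rx": 0,"ry": 0,"rz": 0,"x": 0,"y": 0.03,"z": 0,"hand": 0.0854}]}}

```text
clock: 38.32
eef_pos: [0.519, 0.1335, 0.1748]
tcp_rot: [-3.141, -0.257, 3.118]
force: [0.8, -1.1, 0.4]
width: 0.0855
```

```bash
python3 - <<'E'
from sv import *
im=grab("top","t8"); sv("y3")
print("teal",rectfit(im,.096,(.457,-.004,-.5)),rectfit(im,.096,(.457,-.004,-.5),edges=(0,1,2)))
print("tray",rectfit(im,.018,(.4139,-.1817,-9.1)))
cv2.imwrite("pics/t8c.png",cv2.resize(im[180:255,250:320],None,fx=8,fy=8,interpolation=cv2.INTER_CUBIC)); print(env.sense()['eef_pos'])
E
```

```text
teal (array([459.87,  -4.61,   0.73]), np.float64(-904.8)) (array([457.81,  -4.71,   0.71]), np.float64(-788.6))
tray (array([ 413.31, -181.33,   -8.84]), np.float64(-551.5))
[0.51857644 0.13535686 0.17447095]
```

```bash
python3 - <<'E'
from sv import *
plan([.457,-.0048,.13],tdown(179.6,0),half=False)
E
```

```text
at [0.5186 0.1354 0.1745] joints [0.09 0.48 0.21 1.55 0.03 0.1 ] F [ 0.1 -1.   0.2] w 0.0854 t 38.4
4 rows; turn each [ 0.02 -3.69 -0.15] local shift if no turn [ 0.0115 -0.0353  0.0145] deg total [  0.06 -14.76  -0.59]
   0 [0.0115, -0.0353, 0.0145]
   1 [0.0125, -0.0353, 0.0138]
   2 [0.0134, -0.0352, 0.0129]
   3 [0.0143, -0.0352, 0.0121]
```

>>> {"fn": "step_arm", "kwargs": {"rows": [{"rx": 0,"ry": -3.7,"rz": -0.15,"x": 0.0115,"y": -0.0353,"z": 0.0,"hand": 0.0854},{"rx": 0,"ry": -3.7,"rz": -0.15,"x": 0.0125,"y": -0.0353,"z": 0.008,"hand": 0.0854},{"rx": 0,"ry": -3.7,"rz": -0.15,"x": 0.0134,"y": -0.0353,"z": 0.01,"hand": 0.0854},{"rx": 0,"ry": -3.5,"rz": -0.15,"x": 0.013,"y": -0.033,"z": 0.01,"hand": 0.0854},{"rx": 0,"ry": 0,"rz": 0,"x": 0,"y": 0,"z": 0,"hand": 0.0854},{"rx": 0,"ry": 0,"rz": 0,"x": 0,"y": 0,"z": 0,"hand": 0.0854}]}}

```text
clock: 38.92
eef_pos: [0.4566, -0.0073, 0.1393]
tcp_rot: [-3.139, -0.015, 3.141]
force: [0.3, -0.1, 1.9]
width: 0.085
```

```bash
python3 - <<'E'
from sv import *
plan([.457,-.0048,.07],tdown(179.6,0),half=False)
E
```

```text
at [ 0.4566 -0.0073  0.1393] joints [-0.19  0.13 -0.33  1.13 -0.01 -0.19] F [ 0.3 -0.1  1.9] w 0.085 t 38.9
2 rows; turn each [-0.07 -0.43  0.19] local shift if no turn [-0.0007  0.0013  0.0346] deg total [-0.13 -0.87  0.37]
   0 [-0.0007, 0.0013, 0.0346]
   1 [-0.0005, 0.0013, 0.0346]
```

>>> {"fn": "step_arm", "kwargs": {"rows": [{"rx": -0.1,"ry": -0.4,"rz": 0.2,"x": 0,"y": 0.0013,"z": 0.03,"hand": 0.0854},{"rx": 0,"ry": -0.4,"rz": 0.2,"x": 0,"y": 0.0013,"z": 0.025,"hand": 0.0854},{"rx": 0,"ry": 0,"rz": 0,"x": 0,"y": 0,"z": 0,"hand": 0.0854},{"rx": 0,"ry": 0,"rz": 0,"x": 0,"y": 0,"z": 0,"hand": 0.0854}]}}

```text
clock: 39.25
eef_pos: [0.4576, -0.0074, 0.0854]
tcp_rot: [-3.139, 0.003, 3.13]
force: [-0.8, 0.0, 0.4]
width: 0.0852
```

```bash
python3 - <<'E'
from sv import *
plan([.457,-.0048,.02],tdown(179.6,0),half=False); sv("z1")
E
```

```text
at [ 0.4576 -0.0074  0.0854] joints [-0.19  0.15 -0.44  0.97 -0.   -0.18] F [-0.8  0.   0.4] w 0.0852 t 39.2
2 rows; turn each [-0.07  0.07 -0.14] local shift if no turn [0.0004 0.0014 0.0327] deg total [-0.13  0.14 -0.27]
   0 [0.0004, 0.0014, 0.0327]
   1 [0.0003, 0.0013, 0.0327]
```

>>> {"fn": "step_arm", "kwargs": {"rows": [{"rx": -0.1,"ry": 0.1,"rz": -0.1,"x": 0.0004,"y": 0.0024,"z": 0.012,"hand": 0.0854},{"rx": 0,"ry": 0,"rz": 0,"x": 0,"y": 0,"z": 0.012,"hand": 0.0854},{"rx": 0,"ry": 0,"rz": 0,"x": 0,"y": 0,"z": 0,"hand": 0.0854}]}}

```text
clock: 39.55
eef_pos: [0.4626, -0.0051, 0.0656]
tcp_rot: [-3.14, 0.007, 3.134]
force: [-0.9, -0.3, 0.6]
width: 0.0855
```

```bash
python3 - <<'E'
from sv import *
plan([.457,-.0048,.02],tdown(179.6,0),half=False); sv("z2")
E
```

```text
at [ 0.4626 -0.0051  0.0656] joints [-0.18  0.18 -0.47  0.92 -0.   -0.18] F [-0.9 -0.3  0.6] w 0.0855 t 39.5
2 rows; turn each [-0.05  0.19 -0.02] local shift if no turn [0.003  0.0002 0.0228] deg total [-0.11  0.38 -0.04]
   0 [0.003, 0.0002, 0.0228]
   1 [0.0029, 0.0002, 0.0228]
```

```bash
python3 - <<'E'
from sv import *
im=cv2.imread("pics/z2.png"); f=8; of=np.array([240,130])
c=cv2.resize(im[130:225,240:335],None,fx=f,fy=f,interpolation=cv2.INTER_CUBIC)
t=np.array([.4626,-.0051,.0656]); r=R.from_euler('xyz',[-3.14,.007,3.134]).as_matrix()
for d,col in((.033,(0,255,255)),(.047,(255,0,255))):
  for k in(-1,1):
   for e in (-.011,.011):
    p=(proj("side",t-d*r[:,2]+k*.043*r[:,1]+e*r[:,0])[0]-of+.5)*f; cv2.circle(c,tuple(int(v) for v in p),3,col,-1)
for z,yaw,x,y,col in((.082,.5,.4585,-.0046,(0,255,0)),(.04,-.7,.457,-.004,(255,0,0))):
  q=proj("side",box3(.11,.066,.014)@R.from_euler('z',yaw,degrees=True).as_matrix().T+[x,y,z]); wire(c,q,f,of,col)
cv2.imwrite("pics/z2d.png",c)
E
```

>>> {"fn": "step_arm", "kwargs": {"rows": [{"rx": 0,"ry": 0.2,"rz": 0,"x": 0.005,"y": 0.0002,"z": 0.012,"hand": 0.0854},{"rx": 0,"ry": 0.2,"rz": 0,"x": 0.001,"y": 0,"z": 0.015,"hand": 0.0854},{"rx": 0,"ry": 0,"rz": 0,"x": 0,"y": 0,"z": 0.01,"hand": 0.0854},{"rx": 0,"ry": 0,"rz": 0,"x": 0,"y": 0,"z": 0,"hand": 0.0854}]}}

```text
clock: 39.93
eef_pos: [0.4645, -0.0056, 0.0349]
tcp_rot: [-3.137, 0.011, 3.136]
force: [-0.4, 0.3, 0.5]
width: 0.0857
```

```bash
python3 - <<'E'
from sv import *
plan([.457,-.0048,.008],tdown(179.6,0),half=False)
E
```

```text
at [ 0.4645 -0.0056  0.0349] joints [-0.18  0.21 -0.51  0.84 -0.   -0.18] F [-0.4  0.3  0.5] w 0.0857 t 39.9
1 rows; turn each [-0.24  0.62  0.09] local shift if no turn [0.0078 0.0008 0.0268] deg total [-0.24  0.62  0.09]
   0 [0.0078, 0.0008, 0.0268]
```

>>> {"fn": "step_arm", "kwargs": {"rows": [{"rx": -0.2,"ry": 0.8,"rz": 0.1,"x": 0.008,"y": 0.0008,"z": 0.008,"hand": 0.0854},{"rx": 0,"ry": 0.2,"rz": 0,"x": 0.002,"y": 0,"z": 0.01,"hand": 0.0854},{"rx": 0,"ry": 0,"rz": 0,"x": 0,"y": 0,"z": 0.004,"hand": 0.0854},{"rx": 0,"ry": 0,"rz": 0,"x": 0,"y": 0,"z": 0,"hand": 0.0854}]}}

```text
clock: 40.27
eef_pos: [0.4561, -0.0049, 0.0135]
tcp_rot: [-3.141, -0.005, 3.135]
force: [0.3, -0.5, -0.0]
width: 0.0857
```

```bash
python3 - <<'E'
from sv import *
plan([.457,-.0048,.008],tdown(179.6,0),half=False)
E
```

```text
at [ 0.4561 -0.0049  0.0135] joints [-0.19  0.23 -0.54  0.8  -0.   -0.18] F [ 0.3 -0.5 -0. ] w 0.0857 t 40.3
1 rows; turn each [-0.05 -0.28  0.01] local shift if no turn [-0.001   0.0001  0.0055] deg total [-0.05 -0.28  0.01]
```

>>> {"fn": "step_arm", "kwargs": {"rows": [{"rx": 0,"ry": -0.3,"rz": 0,"x": -0.0005,"y": 0,"z": 0.0055,"hand": 0.0854},{"rx": 0,"ry": 0,"rz": 0,"x": 0,"y": 0,"z": 0,"hand": 0.076},{"rx": 0,"ry": 0,"rz": 0,"x": 0,"y": 0,"z": 0,"hand": 0.07},{"rx": 0,"ry": 0,"rz": 0,"x": 0,"y": 0,"z": 0,"hand": 0.066},{"rx": 0,"ry": 0,"rz": 0,"x": 0,"y": 0,"z": 0,"hand": 0.06},{"rx": 0,"ry": 0,"rz": 0,"x": 0,"y": 0,"z": 0,"hand": 0.06},{"rx": 0,"ry": 0,"rz": 0,"x": 0,"y": 0,"z": 0,"hand": 0.06},{"rx": 0,"ry": 0,"rz": 0,"x": 0,"y": 0,"z": 0,"hand": 0.06}], "squeeze": 25}}

```text
clock: 40.93
eef_pos: [0.4566, -0.0039, 0.0078]
tcp_rot: [3.14, 0.001, 3.135]
force: [-0.4, 1.1, -0.2]
width: 0.0656
```

```bash
python3 - <<'E'
from sv import *
plan([.457,-.0048,.024],tdown(179.6,0),half=False); sv("z3")
E
```

```text
at [ 0.4566 -0.0039  0.0078] joints [-0.19  0.24 -0.56  0.78  0.   -0.18] F [-0.4  1.1 -0.2] w 0.0656 t 40.9
1 rows; turn each [0.08 0.07 0.04] local shift if no turn [-0.0004 -0.0008 -0.0162] deg total [0.08 0.07 0.04]
```

>>> {"fn": "step_arm", "kwargs": {"rows": [{"rx": 0,"ry": 0,"rz": 0,"x": 0,"y": 0,"z": 0,"hand": 0.07},{"rx": 0,"ry": 0,"rz": 0,"x": 0,"y": 0,"z": 0,"hand": 0.08},{"rx": 0,"ry": 0,"rz": 0,"x": 0,"y": 0,"z": -0.01,"hand": 0.08},{"rx": 0,"ry": 0,"rz": 0,"x": 0,"y": 0,"z": -0.01,"hand": 0.08},{"rx": 0,"ry": 0,"rz": 0,"x": 0,"y": 0,"z": 0,"hand": 0.08}]}}

```text
clock: 41.4
eef_pos: [0.4566, -0.0047, 0.0283]
tcp_rot: [-3.142, 0.001, 3.135]
force: [0.6, 0.6, 0.1]
width: 0.0798
```

```bash
python3 - <<'E'
from sv import *
plan([.457,-.0040,.026],tdown(179.6,0),half=False)
E
```

```text
at [ 0.4566 -0.0047  0.0283] joints [-0.19  0.21 -0.53  0.83  0.   -0.18] F [0.6 0.6 0.1] w 0.0798 t 41.4
1 rows; turn each [-0.    0.04  0.01] local shift if no turn [-0.0004  0.0007  0.0023] deg total [-0.    0.04  0.01]
```

>>> {"fn": "step_arm", "kwargs": {"rows": [{"rx": 0,"ry": 0,"rz": 0,"x": 0,"y": 0.0007,"z": 0.002,"hand": 0.076},{"rx": 0,"ry": 0,"rz": 0,"x": 0,"y": 0,"z": 0,"hand": 0.07},{"rx": 0,"ry": 0,"rz": 0,"x": 0,"y": 0,"z": 0,"hand": 0.066},{"rx": 0,"ry": 0,"rz": 0,"x": 0,"y": 0,"z": 0,"hand": 0.06},{"rx": 0,"ry": 0,"rz": 0,"x": 0,"y": 0,"z": 0,"hand": 0.06},{"rx": 0,"ry": 0,"rz": 0,"x": 0,"y": 0,"z": 0,"hand": 0.06},{"rx": 0,"ry": 0,"rz": 0,"x": 0,"y": 0,"z": 0,"hand": 0.06}]}}

```text
clock: 41.98
eef_pos: [0.4573, -0.0041, 0.0263]
tcp_rot: [-3.141, 0.003, 3.135]
force: [-0.3, 0.1, 3.9]
width: 0.0655
```

>>> {"fn": "step_arm", "kwargs": {"rows": [{"rx": 0,"ry": 0,"rz": 0,"x": 0,"y": 0,"z": 0,"hand": 0.07},{"rx": 0,"ry": 0,"rz": 0,"x": 0,"y": 0,"z": 0,"hand": 0.08},{"rx": 0,"ry": 0,"rz": 0,"x": 0,"y": 0,"z": 0,"hand": 0.0854},{"rx": 0,"ry": 0,"rz": 0,"x": 0,"y": 0,"z": -0.015,"hand": 0.0854},{"rx": 0,"ry": 0,"rz": 0,"x": 0,"y": 0,"z": -0.03,"hand": 0.0854},{"rx": 0,"ry": 0,"rz": 0,"x": 0,"y": 0,"z": -0.035,"hand": 0.0854},{"rx": 0,"ry": 0,"rz": 0,"x": 0,"y": 0,"z": -0.035,"hand": 0.0854},{"rx": 0,"ry": 0,"rz": 0,"x": 0,"y": 0.03,"z": -0.01,"hand": 0.0854},{"rx": 0,"ry": 0,"rz": 0,"x": 0,"y": 0.04,"z": 0,"hand": 0.0854},{"rx": 0,"ry": 0,"rz": 0,"x": 0,"y": 0.04,"z": 0,"hand": 0.0854},{"rx": 0,"ry": 0,"rz": 0,"x": 0,"y": 0.04,"z": 0,"hand": 0.0854},{"rx": 0,"ry": 0,"rz": 0,"x": 0,"y": 0.02,"z": 0,"hand": 0.0854}]}}

```text
clock: 42.98
eef_pos: [0.4581, 0.168, 0.1543]
tcp_rot: [3.14, -0.002, 3.121]
force: [0.8, -0.7, 0.3]
width: 0.0856
```

```bash
python3 - <<'E'
from sv import *
im=grab("top","t9"); sv("z4")
print("teal",rectfit(im,.096,(.457,-.004,-.5)),rectfit(im,.096,(.457,-.004,-.5),edges=(0,1,2)))
print("tray",rectfit(im,.018,(.4139,-.1817,-9.1)))
cv2.imwrite("pics/t9c.png",cv2.resize(im[180:255,250:320],None,fx=8,fy=8,interpolation=cv2.INTER_CUBIC)); print(env.sense()['eef_pos'])
E
```

```text
teal (array([ 4.6008e+02, -3.3000e+00, -4.4000e-01]), np.float64(-908.2)) (array([ 4.5799e+02, -3.3100e+00, -3.8000e-01]), np.float64(-792.6))
tray (array([ 413.29, -181.32,   -8.84]), np.float64(-571.5))
[0.45797009 0.16769635 0.15385967]
```

```bash
cat > nx.py <<'E'
E
python3 - <<'E'
from H import *
import cv2,inspect
print(inspect.signature(rectfit),inspect.signature(plan))
im=grab('top','t10')
print(rectfit(im,.018,(.4133,-.1813,-8.85)))
cv2.imwrite('pics/t10c.png',cv2.resize(im[180:320,250:450],None,fx=4,fy=4))
from rig import env
s=env.sense();print(s['clock'],s['eef_pos'],s['tcp_rot'],s['joint_positions'])
print(plan([.4133,-.1813,.09],tdown(171.15),half=False))
E
sed -n 1,200p H.py | grep -n "def plan" -A22
```

```text
(im, z, p0, L=0.11, W=0.066, view='top', edges=(0, 1, 2, 3), off=0.0025, border=True) (pos, rot, vmax=0.04, wmax=7.0, half=True, nmin=1, dec=4)
(array([ 413.3 , -181.34,   -8.81]), np.float64(-571.5))
43.1333 [0.45778041 0.16606576 0.15365936] [-3.1413292  -0.00343565  3.12232944] [ 1.82669084e-01  1.64524031e-01 -2.51523682e-01  1.15816729e+00
  4.30961267e-04  2.01931109e-01]
at [0.4578 0.1661 0.1537] joints [ 0.18  0.16 -0.25  1.16  0.    0.2 ] F [-0.2 -0.3  0.2] w 0.0858 t 43.1
9 rows; turn each [-0.   -0.02  0.86] local shift if no turn [ 0.0042 -0.0387  0.0071] deg total [-0.03 -0.2   7.75]
   0 [0.0042, -0.0387, 0.0071]
   1 [0.0036, -0.0387, 0.0071]
   2 [0.003, -0.0388, 0.0071]
   3 [0.0024, -0.0388, 0.0071]
   4 [0.0019, -0.0389, 0.0071]
   5 [0.0013, -0.0389, 0.0071]
   6 [0.0007, -0.0389, 0.0071]
   7 [0.0001, -0.0389, 0.0071]
   8 [-0.0005, -0.0389, 0.0071]
None
78:def plan(pos,rot,vmax=.04,wmax=7.0,half=True,nmin=1,dec=4):
79-    s=env.sense(); p0=np.array(s['eef_pos']); r0=R.from_euler('xyz',s['tcp_rot'])
80-    if half:
81-        alt=rot*R.from_euler('z',180,degrees=
[... 840 characters left out ...]
rectangle at height z by edges: subpixel lines where B-R contrast vs wood; returns x,y,yaw"""
94-    x0,y0,x1,y1=b
95-    c=cv2.resize(im[y0:y1,x0:x1],None,fx=S,fy=S,interpolation=cv2.INTER_CUBIC).astype(int)
96-    d=c[:,:,0]-c[:,:,2]  # B-R : wood strongly negative
97-    m=(d>-22).astype(np.uint8); m=cv2.morphologyEx(m,cv2.MORPH_CLOSE,np.ones((31,31),np.uint8)); m=cv2.morphologyEx(m,cv2.MORPH_OPEN,np.ones((31,31),np.uint8))
98-    cs,_=cv2.findContours(m,0,cv2.CHAIN_APPROX_NONE); k=max(cs,key=cv2.contourArea)[:,0,:]
99-    Wd=np.array([unproj("top",((u+.5)/S-.5+x0,(v+.5)/S-.5+y0),z)[:2] for u,v in k]).astype(np.float32)*1000
100-    M=cv2.moments(Wd.reshape(-1,1,2)); r=cv2.minAreaRect(Wd)
```

View pics/t10c.png

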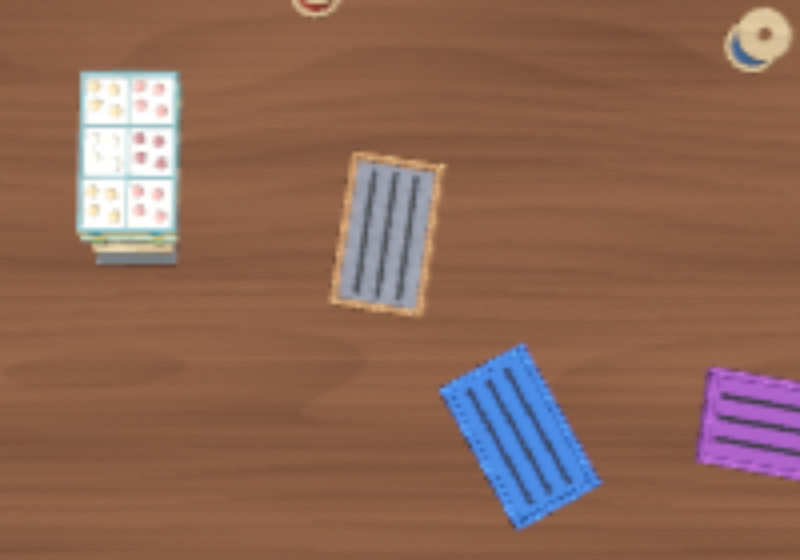

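>>> {"fn": "step_arm", "kwargs": {"rows": [{"rx": 0,"ry": 0,"rz": 0.86,"x": 0.0042,"y": -0.0387,"z": 0,"hand": 0.0854},{"rx": 0,"ry": 0,"rz": 0.86,"x": 0.0036,"y": -0.0387,"z": 0,"hand": 0.0854},{"rx": 0,"ry": 0,"rz": 0.86,"x": 0.003,"y": -0.0387,"z": 0,"hand": 0.0854},{"rx": 0,"ry": 0,"rz": 0.86,"x": 0.0024,"y": -0.0388,"z": 0,"hand": 0.0854},{"rx": 0,"ry": 0,"rz": 0.86,"x": 0.0019,"y": -0.0389,"z": 0.005,"hand": 0.0854},{"rx": 0,"ry": 0,"rz": 0.86,"x": 0.0013,"y": -0.0389,"z": 0.01,"hand": 0.0854},{"rx": 0,"ry": 0,"rz": 0.86,"x": 0.0007,"y": -0.0389,"z": 0.01,"hand": 0.0854},{"rx": 0,"ry": 0,"rz": 0.86,"x": 0,"y": -0.0389,"z": 0.015,"hand": 0.0854},{"rx": 0,"ry": 0,"rz": 0.86,"x": -0.0005,"y": -0.0389,"z": 0.015,"hand": 0.0854},{"rx": 0,"ry": 0,"rz": 0,"x": 0,"y": 0,"z": 0,"hand": 0.0854}]}}

```text
clock: 43.97
eef_pos: [0.409, -0.195, 0.0984]
tcp_rot: [-3.135, -0.001, 2.979]
force: [-0.3, 0.2, 0.0]
width: 0.0854
```

The picture shows the wooden tray with grey felt at about (347,238), unmoved. The pile is at (282,218), the blue look-alike at (380,289) and the purple one to its right.

```bash
python3 - <<'E'
from H import *
plan([.4133,-.1813,.04],tdown(171.15),half=False)
E
```

```text
at [ 0.409  -0.195   0.0984] joints [-0.62  0.14 -0.43  1.   -0.01 -0.46] F [-0.3  0.2  0. ] w 0.0854 t 44.0
2 rows; turn each [-0.18 -0.03 -0.24] local shift if no turn [-0.001   0.0073  0.0292] deg total [-0.35 -0.06 -0.48]
   0 [-0.001, 0.0073, 0.0292]
   1 [-0.001, 0.0072, 0.0292]
```

>>> {"fn": "step_arm", "kwargs": {"rows": [{"rx": -0.18,"ry": 0,"rz": -0.24,"x": -0.001,"y": 0.0073,"z": 0.029,"hand": 0.0854},{"rx": -0.18,"ry": 0,"rz": -0.24,"x": -0.001,"y": 0.0072,"z": 0.029,"hand": 0.0854},{"rx": 0,"ry": 0,"rz": 0,"x": 0,"y": 0,"z": 0,"hand": 0.0854}]}}

```text
clock: 44.22
eef_pos: [0.4107, -0.1881, 0.0389]
tcp_rot: [-3.14, -0.0, 2.973]
force: [-1.1, 0.7, -1.0]
width: 0.0852
```

```bash
python3 - <<'E'
from H import *
plan([.4133,-.1813,.0],tdown(171.15),half=False)
E
```

```text
at [ 0.4107 -0.1881  0.0389] joints [-0.61  0.19 -0.52  0.85 -0.   -0.44] F [-1.1  0.7 -1. ] w 0.0852 t 44.2
1 rows; turn each [-0.08 -0.01 -0.82] local shift if no turn [-0.0015  0.0072  0.0389] deg total [-0.08 -0.01 -0.82]
   0 [-0.0015, 0.0072, 0.0389]
```

>>> {"fn": "step_arm", "kwargs": {"rows": [{"rx": 0,"ry": 0,"rz": -0.4,"x": -0.001,"y": 0.004,"z": 0.01,"hand": 0.0854},{"rx": 0,"ry": 0,"rz": -0.4,"x": -0.001,"y": 0.004,"z": 0.01,"hand": 0.0854},{"rx": 0,"ry": 0,"rz": 0,"x": 0,"y": 0,"z": 0,"hand": 0.0854}]}}

```text
clock: 44.47
eef_pos: [0.4116, -0.1813, 0.0188]
tcp_rot: [-3.141, -0.004, 2.984]
force: [0.3, -0.2, 0.0]
width: 0.0853
```

```bash
python3 - <<'E'
from H import *
plan([.4133,-.1813,-.034],tdown(171.15),half=False)
E
```

```text
at [ 0.4116 -0.1813  0.0188] joints [-0.59  0.22 -0.55  0.81 -0.   -0.43] F [ 0.3 -0.2  0. ] w 0.0853 t 44.5
2 rows; turn each [-0.03 -0.11 -0.09] local shift if no turn [-0.0009  0.0002  0.0264] deg total [-0.06 -0.21 -0.18]
```

>>> {"fn": "step_arm", "kwargs": {"rows": [{"rx": 0,"ry": 0,"rz": 0,"x": 0,"y": 0,"z": 0.013,"hand": 0.0854},{"rx": 0,"ry": 0,"rz": 0,"x": 0,"y": 0,"z": 0.013,"hand": 0.0854},{"rx": 0,"ry": 0,"rz": 0,"x": 0,"y": 0,"z": 0.013,"hand": 0.0854},{"rx": 0,"ry": 0,"rz": 0,"x": 0,"y": 0,"z": 0.01,"hand": 0.0854},{"rx": 0,"ry": 0,"rz": 0,"x": 0,"y": 0,"z": 0,"hand": 0.0854}]}}

```text
clock: 44.88
eef_pos: [0.4146, -0.1838, -0.0261]
tcp_rot: [-3.136, 0.003, 2.986]
force: [-0.2, -0.2, -0.6]
width: 0.0853
```

```bash
python3 - <<'E'
from H import *
plan([.4133,-.1813,-.034],tdown(171.15),half=False)
E
```

```text
at [ 0.4146 -0.1838 -0.0261] joints [-0.59  0.28 -0.61  0.68 -0.   -0.44] F [-0.2 -0.2 -0.6] w 0.0853 t 44.9
1 rows; turn each [-0.32  0.15 -0.08] local shift if no turn [0.0017 0.0024 0.0079] deg total [-0.32  0.15 -0.08]
   0 [0.0017, 0.0024, 0.0079]
```

>>> {"fn": "step_arm", "kwargs": {"rows": [{"rx": -0.32,"ry": 0.15,"rz": 0,"x": 0.0017,"y": 0.0024,"z": 0.003,"hand": 0.0854},{"rx": 0,"ry": 0,"rz": 0,"x": 0,"y": 0,"z": 0.003,"hand": 0.0854},{"rx": 0,"ry": 0,"rz": 0,"x": 0,"y": 0,"z": 0,"hand": 0.0854}]}}

```text
clock: 45.13
eef_pos: [0.4148, -0.182, -0.0298]
tcp_rot: [-3.141, 0.002, 2.986]
force: [0.1, 0.2, 0.5]
width: 0.0852
```

```bash
python3 - <<'E'
from H import *
plan([.4133,-.1813,-.031],tdown(171.15),half=False)
E
```

```text
at [ 0.4148 -0.182  -0.0298] joints [-0.59  0.28 -0.61  0.67  0.   -0.44] F [0.1 0.2 0.5] w 0.0852 t 45.1
1 rows; turn each [-0.06  0.13 -0.05] local shift if no turn [0.0016 0.0005 0.0012] deg total [-0.06  0.13 -0.05]
```

Aligned; close.

>>> {"fn": "step_arm", "kwargs": {"rows": [{"rx": 0,"ry": 0.13,"rz": 0,"x": 0.0014,"y": 0.0005,"z": 0.001,"hand": 0.08},{"rx": 0,"ry": 0,"rz": 0,"x": 0,"y": 0,"z": 0,"hand": 0.07},{"rx": 0,"ry": 0,"rz": 0,"x": 0,"y": 0,"z": 0,"hand": 0.06},{"rx": 0,"ry": 0,"rz": 0,"x": 0,"y": 0,"z": 0,"hand": 0.06},{"rx": 0,"ry": 0,"rz": 0,"x": 0,"y": 0,"z": 0,"hand": 0.06},{"rx": 0,"ry": 0,"rz": 0,"x": 0,"y": 0,"z": 0,"hand": 0.06}], "squeeze": 32}}

```text
clock: 45.63
eef_pos: [0.4146, -0.1821, -0.0285]
tcp_rot: [-3.139, 0.003, 2.987]
force: [-0.2, 0.2, -1.4]
width: 0.0647
```

```bash
python3 - <<'E'
from H import *
plan([.4133,-.1813,.1],tdown(171.15),half=False)
E
```

```text
at [ 0.4146 -0.1821 -0.0285] joints [-0.59  0.28 -0.61  0.68 -0.   -0.44] F [-0.2  0.2 -1.4] w 0.0647 t 45.6
4 rows; turn each [-0.04  0.04 -0.01] local shift if no turn [ 0.0003  0.0001 -0.0321] deg total [-0.15  0.16 -0.03]
```

>>> {"fn": "step_arm", "kwargs": {"rows": [{"rx": 0,"ry": 0,"rz": 0,"x": 0,"y": 0,"z": -0.01,"hand": 0.06},{"rx": 0,"ry": 0,"rz": 0,"x": 0,"y": 0,"z": -0.025,"hand": 0.06},{"rx": 0,"ry": 0,"rz": 0,"x": 0,"y": 0,"z": -0.03,"hand": 0.06},{"rx": 0,"ry": 0,"rz": 0,"x": 0,"y": 0,"z": -0.03,"hand": 0.06},{"rx": 0,"ry": 0,"rz": 0,"x": 0,"y": 0,"z": -0.03,"hand": 0.06},{"rx": 0,"ry": 0,"rz": 0,"x": 0,"y": 0,"z": -0.03,"hand": 0.06},{"rx": 0,"ry": 0,"rz": 0,"x": 0,"y": 0,"z": 0,"hand": 0.06}]}}

```text
clock: 46.22
eef_pos: [0.4105, -0.1792, 0.1296]
tcp_rot: [3.14, -0.007, 2.986]
force: [1.5, -0.5, -0.7]
width: 0.0645
```

```bash
python3 - <<'E'
from H import *
im=grab('top','t11')
cv2.imwrite('pics/t11c.png',cv2.resize(im[180:300,250:400],None,fx=5,fy=5))
plan([.459,-.004,.125],tdown(179.5),half=False,nmin=6)
E
```

```text
at [ 0.4097 -0.1786  0.1273] joints [-0.59  0.11 -0.38  1.09 -0.   -0.44] F [-0.4  0.5 -1. ] w 0.0646 t 46.3
6 rows; turn each [ 0.03 -0.08 -1.4 ] local shift if no turn [-0.0036  0.03    0.0004] deg total [ 0.21 -0.5  -8.39]
   0 [-0.0036, 0.03, 0.0004]
   1 [-0.0044, 0.0299, 0.0004]
   2 [-0.0051, 0.0298, 0.0004]
   3 [-0.0058, 0.0297, 0.0004]
   4 [-0.0065, 0.0295, 0.0004]
   5 [-0.0073, 0.0294, 0.0004]
```

View pics/t11c.png

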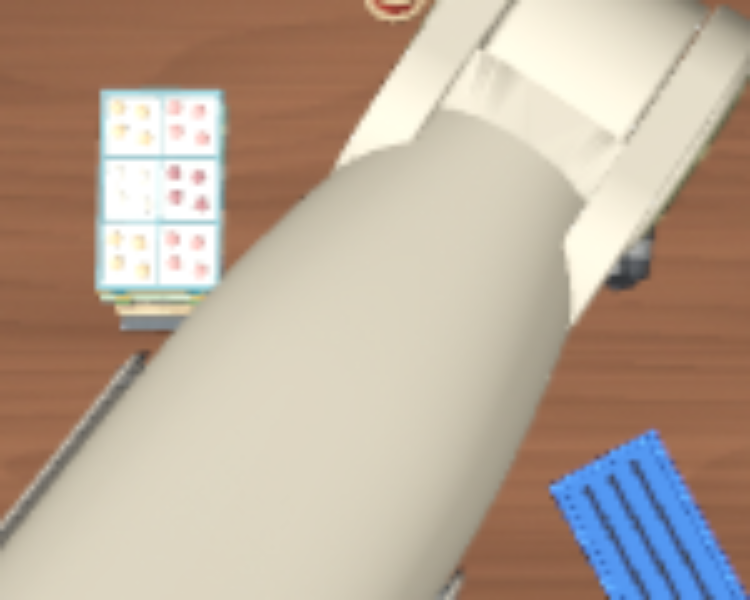

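The tray is off the table, hidden behind the arm. The pile is undisturbed at about (282,218), with teal on top.

>>> {"fn": "step_arm", "kwargs": {"rows": [{"rx": 0,"ry": -0.08,"rz": -1.4,"x": -0.0036,"y": 0.03,"z": 0,"hand": 0.06},{"rx": 0,"ry": -0.08,"rz": -1.4,"x": -0.0044,"y": 0.03,"z": 0,"hand": 0.06},{"rx": 0,"ry": -0.08,"rz": -1.4,"x": -0.005,"y": 0.03,"z": 0,"hand": 0.06},{"rx": 0,"ry": -0.08,"rz": -1.4,"x": -0.006,"y": 0.03,"z": 0,"hand": 0.06},{"rx": 0,"ry": -0.08,"rz": -1.4,"x": -0.0065,"y": 0.03,"z": 0,"hand": 0.06},{"rx": 0,"ry": -0.08,"rz": -1.4,"x": -0.007,"y": 0.022,"z": 0,"hand": 0.06},{"rx": 0,"ry": 0,"rz": 0,"x": 0,"y": 0,"z": 0,"hand": 0.06}]}}

```text
clock: 46.85
eef_pos: [0.4569, -0.0053, 0.1196]
tcp_rot: [3.137, -0.007, 3.132]
force: [-0.6, -0.4, -1.2]
width: 0.0651
```

```bash
python3 - <<'E'
from H import *
plan([.459,-.004,.095],tdown(179.5),half=False,nmin=3)
E
```

```text
at [ 0.4569 -0.0053  0.1196] joints [-0.19  0.13 -0.38  1.07  0.   -0.18] F [-0.6 -0.4 -1.2] w 0.0651 t 46.9
3 rows; turn each [ 0.1  -0.14 -0.03] local shift if no turn [-0.0007  0.0004  0.0082] deg total [ 0.29 -0.43 -0.08]
   0 [-0.0007, 0.0004, 0.0082]
   1 [-0.0007, 0.0004, 0.0082]
   2 [-0.0007, 0.0004, 0.0082]
```

>>> {"fn": "step_arm", "kwargs": {"rows": [{"rx": 0.1,"ry": -0.14,"rz": 0,"x": -0.0005,"y": 0.0004,"z": 0.008,"hand": 0.06},{"rx": 0.1,"ry": -0.14,"rz": 0,"x": 0,"y": 0.0004,"z": 0.008,"hand": 0.06},{"rx": 0.1,"ry": -0.14,"rz": 0,"x": 0,"y": 0.0004,"z": 0.008,"hand": 0.06},{"rx": 0,"ry": 0,"rz": 0,"x": 0,"y": 0,"z": 0,"hand": 0.06}]}}

```text
clock: 47.18
eef_pos: [0.4539, -0.0036, 0.0889]
tcp_rot: [-3.141, -0.007, 3.133]
force: [0.1, 0.1, -0.9]
width: 0.0646
```

```bash
python3 - <<'E'
from H import *
plan([.459,-.004,.075],tdown(179.5),half=False,nmin=3)
E
```

```text
at [ 0.4539 -0.0036  0.0889] joints [-0.18  0.15 -0.44  0.99 -0.   -0.17] F [ 0.1  0.1 -0.9] w 0.0646 t 47.2
3 rows; turn each [-0.01 -0.13 -0.01] local shift if no turn [-0.0017 -0.0001  0.0046] deg total [-0.03 -0.39 -0.02]
   0 [-0.0017, -0.0001, 0.0046]
   1 [-0.0017, -0.0001, 0.0046]
   2 [-0.0017, -0.0001, 0.0046]
```

>>> {"fn": "step_arm", "kwargs": {"rows": [{"rx": 0,"ry": -0.2,"rz": 0,"x": -0.002,"y": 0,"z": 0.005,"hand": 0.06},{"rx": 0,"ry": -0.2,"rz": 0,"x": -0.002,"y": 0,"z": 0.005,"hand": 0.06},{"rx": 0,"ry": -0.2,"rz": 0,"x": -0.0017,"y": 0,"z": 0.003,"hand": 0.06},{"rx": 0,"ry": 0,"rz": 0,"x": 0,"y": 0,"z": 0,"hand": 0.06}]}}

```text
clock: 47.52
eef_pos: [0.458, -0.0062, 0.0725]
tcp_rot: [-3.141, 0.001, 3.127]
force: [0.0, -1.2, -1.3]
width: 0.0648
```

```bash
python3 - <<'E'
from H import *
plan([.459,-.004,.07],tdown(179.5),half=False,nmin=2)
im=grab('top','t12')
cv2.imwrite('pics/t12c.png',cv2.resize(im[180:300,220:370],None,fx=5,fy=5))
from sv import sv
sv('t12s')
E
```

```text
at [ 0.458  -0.0062  0.0725] joints [-0.19  0.17 -0.46  0.94 -0.   -0.17] F [ 0.  -1.2 -1.3] w 0.0648 t 47.5
2 rows; turn each [-0.01  0.03 -0.16] local shift if no turn [-0.0005  0.0011  0.0013] deg total [-0.02  0.06 -0.32]
   0 [-0.0005, 0.0011, 0.0013]
   1 [-0.0005, 0.0011, 0.0013]
```

View pics/t12sc.png

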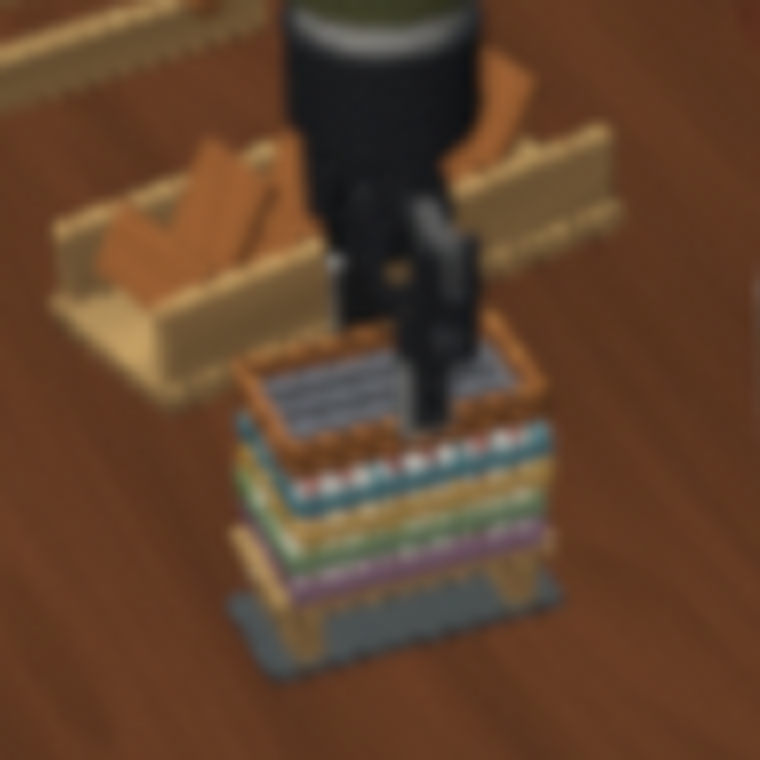

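The tray hovers just above the teal case, in line with the pile.

>>> {"fn": "step_arm", "kwargs": {"rows": [{"rx": 0,"ry": 0,"rz": -0.16,"x": -0.0005,"y": 0.0011,"z": 0.0013,"hand": 0.06},{"rx": 0,"ry": 0,"rz": -0.16,"x": -0.0005,"y": 0.0011,"z": 0.001,"hand": 0.06},{"rx": 0,"ry": 0,"rz": 0,"x": 0,"y": 0,"z": 0,"hand": 0.06}]}}

```text
clock: 47.87
eef_pos: [0.4602, -0.0041, 0.0716]
tcp_rot: [-3.141, 0.003, 3.133]
force: [-0.7, 0.2, -1.0]
width: 0.0648
```

```bash
python3 - <<'E'
from H import *
plan([.459,-.004,.0675],tdown(179.5),half=False,nmin=2)
E
```

```text
at [ 0.4602 -0.0041  0.0716] joints [-0.18  0.17 -0.46  0.94 -0.   -0.18] F [-0.7  0.2 -1. ] w 0.0648 t 47.9
2 rows; turn each [-0.02  0.09  0.01] local shift if no turn [0.0006 0.0001 0.0021] deg total [-0.04  0.19  0.02]
```

>>> {"fn": "step_arm", "kwargs": {"rows": [{"rx": 0,"ry": 0.1,"rz": 0,"x": 0.0006,"y": 0,"z": 0.0015,"hand": 0.06},{"rx": 0,"ry": 0.1,"rz": 0,"x": 0.0006,"y": 0,"z": 0.0015,"hand": 0.06},{"rx": 0,"ry": 0,"rz": 0,"x": 0,"y": 0,"z": 0,"hand": 0.06}]}}

```text
clock: 48.12
eef_pos: [0.4595, -0.0039, 0.0689]
tcp_rot: [-3.141, 0.001, 3.134]
force: [0.0, -0.4, -1.9]
width: 0.0646
```

```bash
python3 - <<'E'
from H import *
plan([.459,-.004,.0675],tdown(179.5),half=False,nmin=2)
E
```

```text
at [ 0.4595 -0.0039  0.0689] joints [-0.18  0.17 -0.46  0.93 -0.   -0.18] F [ 0.  -0.4 -1.9] w 0.0646 t 48.1
2 rows; turn each [-0.03  0.02  0.03] local shift if no turn [ 0.0003 -0.      0.0007] deg total [-0.06  0.05  0.06]
```

>>> {"fn": "step_arm", "kwargs": {"rows": [{"rx": 0,"ry": 0,"rz": 0,"x": 0.0003,"y": 0,"z": 0.001,"hand": 0.06},{"rx": 0,"ry": 0,"rz": 0,"x": 0.0003,"y": 0,"z": 0.001,"hand": 0.06},{"rx": 0,"ry": 0,"rz": 0,"x": 0,"y": 0,"z": 0,"hand": 0.06}]}}

```text
clock: 48.37
eef_pos: [0.4591, -0.0038, 0.067]
tcp_rot: [-3.14, 0.001, 3.134]
force: [-0.3, -1.0, -0.2]
width: 0.0649
```

>>> {"fn": "step_arm", "kwargs": {"rows": [{"rx": 0,"ry": 0,"rz": 0,"x": 0,"y": 0,"z": 0.001,"hand": 0.06},{"rx": 0,"ry": 0,"rz": 0,"x": 0,"y": 0,"z": 0,"hand": 0.06}]}}

```text
clock: 48.53
eef_pos: [0.4592, -0.0039, 0.0672]
tcp_rot: [-3.14, 0.002, 3.134]
force: [0.5, -1.1, -0.5]
width: 0.0646
```

Contact (z stalled at .067). Release.

>>> {"fn": "step_arm", "kwargs": {"rows": [{"rx": 0,"ry": 0,"rz": 0,"x": 0,"y": 0,"z": 0,"hand": 0.068},{"rx": 0,"ry": 0,"rz": 0,"x": 0,"y": 0,"z": 0,"hand": 0.075},{"rx": 0,"ry": 0,"rz": 0,"x": 0,"y": 0,"z": 0,"hand": 0.0854},{"rx": 0,"ry": 0,"rz": 0,"x": 0,"y": 0,"z": 0,"hand": 0.0854},{"rx": 0,"ry": 0,"rz": 0,"x": 0,"y": 0,"z": 0,"hand": 0.0854}]}}

```text
clock: 48.95
eef_pos: [0.4599, -0.004, 0.0675]
tcp_rot: [-3.14, 0.004, 3.134]
force: [0.3, 0.6, 0.2]
width: 0.0855
```

```bash
python3 - <<'E'
from H import *
plan([.458,-.004,.052],tdown(179.5),half=False,nmin=3)
E
```

```text
at [ 0.4599 -0.004   0.0675] joints [-0.18  0.17 -0.47  0.93 -0.   -0.18] F [0.3 0.6 0.2] w 0.0855 t 49.0
3 rows; turn each [-0.03  0.07  0.02] local shift if no turn [0.0006 0.     0.0052] deg total [-0.1   0.2   0.07]
```

>>> {"fn": "step_arm", "kwargs": {"rows": [{"rx": 0,"ry": 0.07,"rz": 0,"x": 0.0006,"y": 0,"z": 0.005,"hand": 0.0854},{"rx": 0,"ry": 0.07,"rz": 0,"x": 0.0003,"y": 0,"z": 0.005,"hand": 0.0854},{"rx": 0,"ry": 0.07,"rz": 0,"x": 0,"y": 0,"z": 0.005,"hand": 0.0854},{"rx": 0,"ry": 0,"rz": 0,"x": 0,"y": 0,"z": 0,"hand": 0.0854}]}}

```text
clock: 49.28
eef_pos: [0.459, -0.0041, 0.0509]
tcp_rot: [-3.14, -0.0, 3.134]
force: [0.1, -1.1, -0.3]
width: 0.0854
```

```bash
python3 - <<'E'
from H import *
plan([.458,-.004,.052],tdown(179.5),half=False,nmin=1)
E
```

```text
at [ 0.459  -0.0041  0.0509] joints [-0.18  0.19 -0.49  0.89 -0.   -0.18] F [ 0.1 -1.1 -0.3] w 0.0854 t 49.3
1 rows; turn each [-0.1  -0.02  0.07] local shift if no turn [ 0.001   0.0001 -0.0011] deg total [-0.1  -0.02  0.07]
```

>>> {"fn": "step_arm", "kwargs": {"rows": [{"rx": 0,"ry": 0,"rz": 0,"x": 0,"y": 0,"z": 0,"hand": 0.075},{"rx": 0,"ry": 0,"rz": 0,"x": 0,"y": 0,"z": 0,"hand": 0.068},{"rx": 0,"ry": 0,"rz": 0,"x": 0,"y": 0,"z": 0,"hand": 0.063},{"rx": 0,"ry": 0,"rz": 0,"x": 0,"y": 0,"z": 0,"hand": 0.063},{"rx": 0,"ry": 0,"rz": 0,"x": 0,"y": 0,"z": 0,"hand": 0.063},{"rx": 0,"ry": 0,"rz": 0,"x": 0,"y": 0,"z": 0,"hand": 0.068},{"rx": 0,"ry": 0,"rz": 0,"x": 0,"y": 0,"z": 0,"hand": 0.075},{"rx": 0,"ry": 0,"rz": 0,"x": 0,"y": 0,"z": 0,"hand": 0.0854},{"rx": 0,"ry": 0,"rz": 0,"x": 0,"y": 0,"z": 0,"hand": 0.0854},{"rx": 0,"ry": 0,"rz": 0,"x": 0,"y": 0,"z": 0,"hand": 0.0854}], "squeeze": 25}}

```text
clock: 50.12
eef_pos: [0.4588, -0.004, 0.0504]
tcp_rot: [-3.14, -0.001, 3.134]
force: [-0.4, 0.1, 1.0]
width: 0.0852
```

>>> {"fn": "step_arm", "kwargs": {"rows": [{"rx": 0,"ry": 0,"rz": 0,"x": 0,"y": 0,"z": -0.008,"hand": 0.0854},{"rx": 0,"ry": 0,"rz": 0,"x": 0,"y": 0,"z": -0.015,"hand": 0.0854},{"rx": 0,"ry": 0,"rz": 0,"x": 0,"y": 0,"z": -0.025,"hand": 0.0854},{"rx": 0,"ry": 0,"rz": 0,"x": 0,"y": 0,"z": -0.03,"hand": 0.0854},{"rx": 0,"ry": 0,"rz": 0,"x": 0,"y": 0,"z": -0.03,"hand": 0.0854},{"rx": 0,"ry": 0,"rz": 0,"x": 0,"y": 0,"z": -0.02,"hand": 0.0854},{"rx": 0,"ry": 0,"rz": 0,"x": 0,"y": 0.035,"z": 0,"hand": 0.0854},{"rx": 0,"ry": 0,"rz": 0,"x": 0,"y": 0.04,"z": 0,"hand": 0.0854},{"rx": 0,"ry": 0,"rz": 0,"x": 0,"y": 0.04,"z": 0,"hand": 0.0854},{"rx": 0,"ry": 0,"rz": 0,"x": 0,"y": 0.04,"z": 0,"hand": 0.0854},{"rx": 0,"ry": 0,"rz": 0,"x": 0,"y": 0.02,"z": 0,"hand": 0.0854},{"rx": 0,"ry": 0,"rz": 0,"x": 0,"y": 0,"z": 0,"hand": 0.0854}]}}

```text
clock: 51.12
eef_pos: [0.4628, 0.1761, 0.193]
tcp_rot: [3.141, 0.007, 3.124]
force: [0.1, -0.7, -0.5]
width: 0.0855
```

```bash
python3 - <<'E'
from H import *
from sv import sv
im=grab('top','t13')
print(rectfit(im,.114,(.458,-.004,-.5)))
cv2.imwrite('pics/t13c.png',cv2.resize(im[180:300,220:370],None,fx=5,fy=5))
sv('t13s')
E
```

```text
(array([457.33,  -2.54,  -0.79]), np.float64(-415.2))
```

View pics/t13c.png

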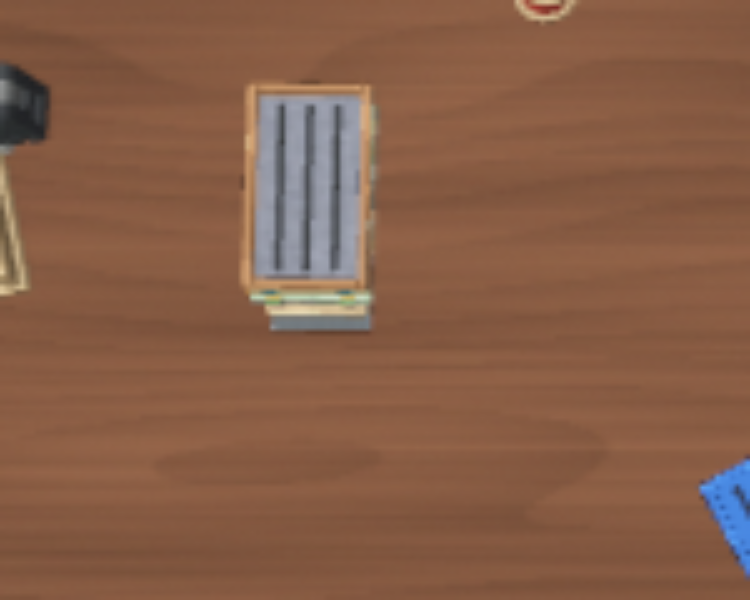

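View pics/t13sc.png

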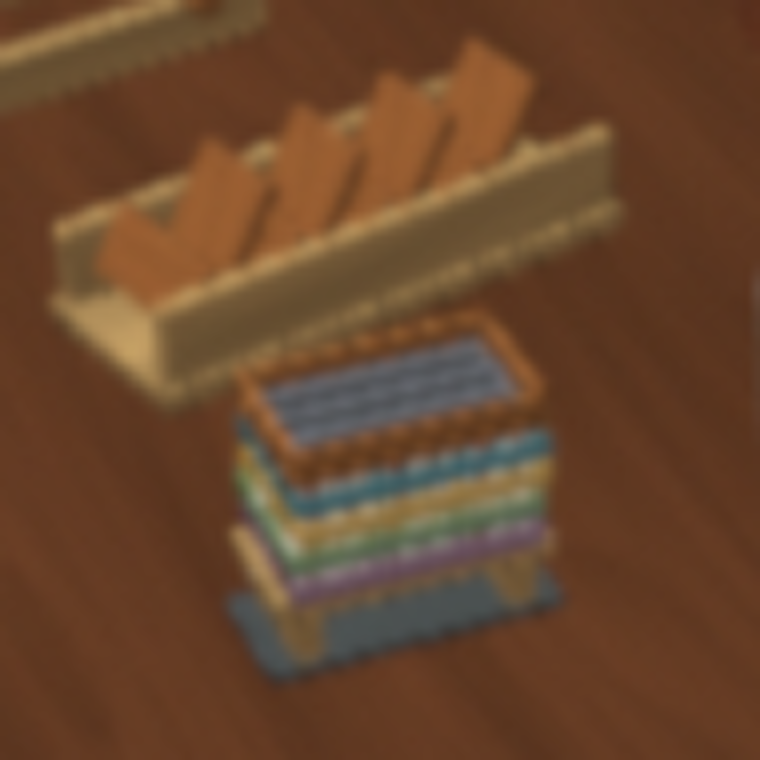

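The tray sits open side up on the four-case pile. It measures (457, −2.5) mm with −0.8° yaw, against the stand at (456.6, −4.5) mm, and the rack is empty. Handing in.

```bash
python3 -c "
from rig import finish_job
print(finish_job())"
```

```text
the job is handed in; nothing more can be done
None
```

The kit is made up and handed in at about 51 s of the 210 s allowed. Only four cases were there (two in the rack, two on the table). They are piled lid up on the stand, mauve at the bottom, then green, yellow and teal, with the wooden tray open side up on top.

- **Final pictures:** the rack is empty and the pile looks flush. I pressed the tray and upper cases into line sideways with a light 25 N squeeze.
- **Tray position:** it measured (457.3, −2.5) mm with −0.8° yaw. The stand measured (456.6, −4.5) mm with −0.2° to −0.7° yaw. The 2 mm gap across the stand is about the calibration error (2 mm), and the gripper read −4.0 mm there.
- **Pile offsets:** before the tray went on, the cases differed by about 1–2 mm along the stand's length. I did not correct that.
- **Not checked:** I did not compare the bowls, tumbler, spools and scissors with their starting positions at the end. The blue tray look-alike had not moved just before the tray was picked up.

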